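# Hang two rinsed mixing cups on their drying posts

### The job

Turn each of the two rinsed mixing cups on the draining mat mouth-down onto the drying post that matches its bore (the wide orange cup on the thick post, the slim blue cup on the thin one), lowering it gently without ramming or dropping it until its closed end rests on top of the post. The pegs stand off the middle of their feet, so look and feel for them. Let go of both cups and leave the other things on the desk where they are.

Things in the scene. Friction and masses are not known exactly. Their poses are not given: they have to be found in the camera images.
- wide_cup: Orange empty mixing cup, eight-sided out and in: 56 mm across outer flats, bore 50 mm across inner flats, 104 mm long, wall 3, closed end 5 mm thick, about 0.1 kg; starts lying on a facet on the draining mat. Origin: centre of that facet, halfway along; cup axis 28 mm along +z. +x points to the open mouth along the axis, +z away from the facet; two outer flats face +y and -y
- wide_cup_mouth (a point): centre of the orange cup's open mouth, in the plane of the rim
- wide_cup_floor (a point): centre of the inner face of the orange cup's closed end, 99 mm inside the mouth
- slim_cup: Blue empty mixing cup, eight-sided out and in: 42 mm across outer flats, bore 36 mm across inner flats, 104 mm long, wall 3, closed end 5 mm thick, about 0.1 kg; starts lying on a facet on the draining mat. Origin: centre of that facet, halfway along; cup axis 21 mm along +z. +x points to the open mouth along the axis, +z away from the facet; two outer flats face +y and -y
- slim_cup_mouth (a point): centre of the blue cup's open mouth, in the plane of the rim
- slim_cup_floor (a point): centre of the inner face of the blue cup's closed end, 99 mm inside the mouth
- thick_post: Thick drying post, fixed to the desk: dark round foot 84 mm across, 12 mm high, and an upright round wooden peg 47.5 mm in diameter (1.5 mm chamfer), flat top 122 mm above the desk. Origin: centre of the foot's underside, z up. The peg is clamped in a slot along the foot's x axis and stands anywhere up to 12 mm off centre along it; this offset is not reported. Fits the wide orange cup
- thin_post: Thin drying post, fixed to the desk: dark round foot 84 mm across, 12 mm high, and an upright round wooden peg 33.5 mm in diameter (1.5 mm chamfer), flat top 122 mm above the desk. Origin: centre of the foot's underside, z up. The peg is clamped in a slot along the foot's x axis and stands anywhere up to 12 mm off centre along it; this offset is not reported. Fits the slim blue cup
- drain_mat: flat grey-green silicone draining mat on the desk, 300 mm along x by 220 mm along y, fixed, its top 5 mm above the desk. Origin: centre of the underside
- vial_2: small glass vial with an amber lid, 32 mm across, 34 mm high; a bystander. Origin: centre of its underside, z up
- jar_low_b: low glass jar with a brown lid, 53 mm across, 42 mm high; a bystander. Origin: centre of its underside, z up
- oil_bottle: small white bottle with a blue cap, 38 mm across, 118 mm high; a bystander. Origin: centre of its underside, z up
- tin_amber_a: small clear pot with an amber lid, 33 mm across, 18 mm high; a bystander. Origin: centre of its underside, z up
- card_box_blue: small blue and white card box, 58 x 30 mm, 42 mm high; a bystander. Origin: centre of its underside, z up
Things that resemble listed ones, but are neither listed nor needed, are in the scene too. Leave any yellow look-alike of the thick_post alone.

How it is judged:
By the outcome, as a careful person would: the job done as asked, in the order asked, and still so for the second after the job is handed in, with the robot touching nothing.
It also fails if it takes over 72 s, if anything falls off the work surface, if the arm or the gripper's body presses on something with over 40 N, if the wrist force passes 120 N, or if a joint passes its speed limit or range.

### The arm

A 6-joint arm with a two-finger parallel gripper is mounted at the origin on the work surface; the furniture and walls round the work are solid. World frame = base frame: x ahead of the robot, y to its left, z up, the work surface at z = 0. Lengths are in m, angles in degrees, forces in N, time in s.
With the tool pointing down it reaches from about 0.25 to 0.725 m from the base axis. Payload 4 kg.
Tool frame: the origin (TCP) lies at the centre of the arm's flange, where the gripper is bolted on; the fingertips stand 173 mm ahead of it and the grasp point (between the pads) lies 155 mm ahead of it (ctrl.tcp_to_tips is the distance from the TCP to the fingertips, in m); y points along the fingers, z is the direction in which the jaws open and shut, and the axes are right-handed (so a half turn about y gives the same grasp; the last joint's range is limited). The gripper opens to 85 mm and grips with 20 to 120 N. Pads are 22 mm wide; open, the fingers measure 114 mm over their backs; the gripper's body (76 mm by 85 mm) begins 54 mm behind the grasp point. The pads swing forward as they close: fully open they stand 13 mm farther back than shut.
Start: joints at [71.505, 13.785, 0.286, 76.501, 0, 90], TCP at [0.159, 0.474, 0.405] pointing down, gripper open.
Joint ranges: [-155.79, 155.79], [-60.16, 107.12], [-62.33, 73.08], [-114, 123.19], [-81.49, 82.49], [-180, 180]. Speed limits (degrees/s): [159.86, 159.86, 180, 180, 180, 180].

### API

Orientations are given as [roll, pitch, yaw] about the fixed x, y, z axes, in that order (R = Rz(yaw) Ry(pitch) Rx(roll)).
In Python, from plant import status, camera, ctrl, trace gives the robot as it stands.
- The arm moves only by the tool servo_tool, never from a script. Its argument "steps" is a list of rows, each a list of 7 numbers: the shift along the tool's x, y, z in mm, then the turn, a rotation vector about the tool's x, y, z in degrees, then the opening, from 0 (shut) to 1 (fully open). A call has exactly 10 rows; each row is the pose to reach, as a shift and turn from the pose commanded when the call began, along the tool's axes at that moment; what a row does not reach only later rows make up. A row lasts 1/12 s, in which the tool goes at most 41.7 mm and 7.16 degrees, less where a joint would pass 70% of its speed; a pose out of reach is approached as far as the arm can. A call with a gripper value outside its range is refused whole. The fingers move at their own pace and stop on an object; "force" is the grip in N (left out, the last holds). Time passes only in rows, so rows that repeat a pose let the fingers close, or fill a call up. It gives the time, the measured TCP pose, the force and the opening at its end, in the units of the state.
- status.sense(): the state, without advancing time (a new reading comes with each control period).
- camera(name): name is "scene" or "top"; returns a dict with "pixels" (400x640x3 uint8, red, green, blue), "fx", "fy", "cx", "cy" (pixels), "xyz" and "attitude" of the camera in the world. Camera axes: x right, y down, z forward; pixel columns grow to the right and rows downward; lengths in m; the calibration is good to about 2 mm. A picture is of the moment at which its call begins. There is no depth.
- ctrl.close_job(): hands the job in, once; it reports no verdict.
Trained networks look in the newest picture that a camera, given by its name, has taken for a name from the list of things; names that differ only in an ending like _2 or _b are one class to them, and where a whole thing is asked for, a point or a joint stands for the part that bears it (a point fixed in the world has none). Each returns a list of dicts, best first, with "conf" (0 to 1); they miss things now and then, are a little off and sometimes report something else, mostly with a low value. They report only what shows in the picture. A call takes as long as a camera call. They do not tell look-alikes from the thing itself.
- trace(label, camera): "pixels" (400x640 bool, what is visible of it) and "bbox" ([centre column, centre row, width, height] in pixels, round what is visible of it).
The state is a dict: "time": time; "joint_positions": joint angles; "dq": joint speeds; "effort": joint torques, N m; "position": TCP position; "ee_rot": TCP orientation; "force": force on the tool from outside, world axes, zero at the start; "ft_torque": the same for the moment, N m; "opening": finger opening in m.
Only numpy, scipy, OpenCV 4.12 (cv2) and the standard library are available. Lean on these libraries where they do the work, as an engineer would, in place of code of your own. Each camera call takes 0.05 s, during which the arm holds its last target.

## Working session

There is one attempt and no reset: what is moved stays moved. The work goes in short steps, Python scripts to look and compute and a tool call to move; the robot and the scene stay as the last step left them, time stands still between calls to the robot, and variables do not carry over. Pictures are saved under pics/ and viewed, and the job is handed in when it is done.

Besides the shell and the picture viewer there is one more tool, called as name([rows], argument=value, ...), one row to a line, values as JSON. servo_tool: Moves the arm, as the interface text tells. Its arguments: {"type":"object","properties":{"steps":{"type":"array","items":{"type":"array","items":{"type":"number"}}},"force":{"type":"number"}},"required":["steps"]}

```bash
ls; mkdir -p pics; python3 - <<'E'
from plant import status,camera,ctrl,trace
import cv2
print(status.sense()); print(ctrl.tcp_to_tips)
for n in("scene","top"):
    c=camera(n); cv2.imwrite(f"pics/{n}0.png",c["pixels"][:,:,::-1]); print({k:v for k,v in c.items() if k!="pixels"})
    for l in("wide_cup","slim_cup","thick_post","thin_post","wide_cup_mouth","slim_cup_mouth","drain_mat"):
        print(n,l,[(round(d["conf"],2),d["bbox"]) for d in trace(l,n)])
E
```

```text
pics
{'time': 0.0, 'joint_positions': array([ 7.15061710e+01,  1.38306932e+01,  2.11316899e-01,  7.65027816e+01,
       -1.84969730e-03,  8.99987309e+01]), 'dq': array([ 0.02324441,  0.01643188, -0.00560756, -0.06990969,  0.07054069,
       -0.08542958]), 'effort': array([ 3.47891355e-04, -3.72318327e+01,  2.52407849e+01,  1.70116522e-02,
       -9.91597221e-05, -2.59610786e-07]), 'position': array([0.15851311, 0.47390212, 0.40380974]), 'ee_rot': array([-9.01221580e+01, -1.84698722e-03, -1.84925560e+01]), 'force': array([ 0.59861565,  0.61243159, -0.46611675]), 'ft_torque': array([-0.01741485,  0.02265106,  0.00821167]), 'opening': 0.08549643209205292}
0.1734
{'fx': 418.8665639473622, 'fy': 418.8665639473622, 'cx': 313.93414562128027, 'cy': 197.85941349011011, 'xyz': array([-0.14215544,  0.85409568,  0.45110814]), 'attitude': array([-114.60952226,   -0.79061665, -135.30069944])}
scene wide_cup [(0.7, [271.1, 231.2, 40.4, 49.5])]
scene slim_cup [(0.65, [237.6, 207.8, 43.6, 35.3])]
scene thick_post [(0.64, [288.3, 164.3, 30.0, 52.7]), (0.56, [381.2, 247.2, 42.6, 76.2])]
scene thin_post
[... 309 characters left out ...]
: 482.5474331185211, 'cx': 316.4612275937227, 'cy': 200.59434243454865, 'xyz': array([0.38219103, 0.22234749, 1.05829949]), 'attitude': array([-174.534648  ,    1.20547335,  -91.44347152])}
top wide_cup [(0.58, [254.7, 219.4, 54.2, 51.9])]
top slim_cup [(0.84, [264.8, 149.6, 50.6, 34.0])]
top thick_post [(0.97, [358.8, 121.0, 39.2, 42.1]), (0.6, [296.1, 323.1, 36.0, 43.0])]
top thin_post [(0.91, [346.1, 197.9, 36.6, 35.0]), (0.67, [256.4, 217.6, 53.8, 49.1]), (0.45, [420.0, 124.2, 24.4, 29.6])]
top wide_cup_mouth [(0.66, [358.6, 123.9, 38.3, 44.9]), (0.61, [258.3, 219.9, 50.0, 49.1])]
top slim_cup_mouth [(0.91, [263.2, 147.6, 47.1, 38.9])]
top drain_mat [(0.67, [268.5, 189.0, 105.2, 141.0])]
```

View pics/scene0.png

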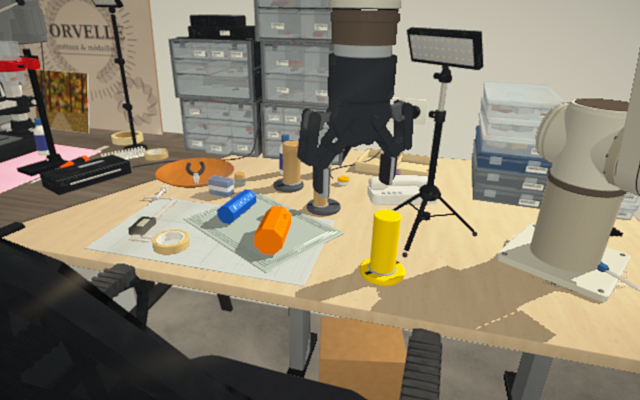

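View pics/top0.png

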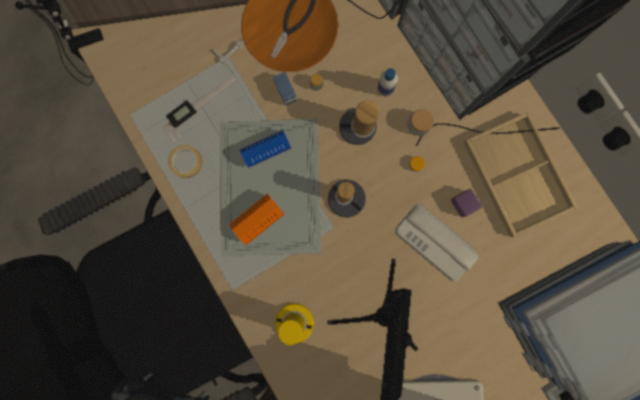

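```bash
python3 - <<'E'
import cv2
a=cv2.imread("pics/top0.png"); 
cv2.imwrite("pics/topc.png",cv2.resize(a[90:290,200:460],None,fx=3,fy=3,interpolation=cv2.INTER_CUBIC))
a=cv2.imread("pics/scene0.png"); 
cv2.imwrite("pics/scenec.png",cv2.resize(a[120:300,200:460],None,fx=3,fy=3,interpolation=cv2.INTER_CUBIC))
E
```

```text
(no output)
```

View pics/topc.png

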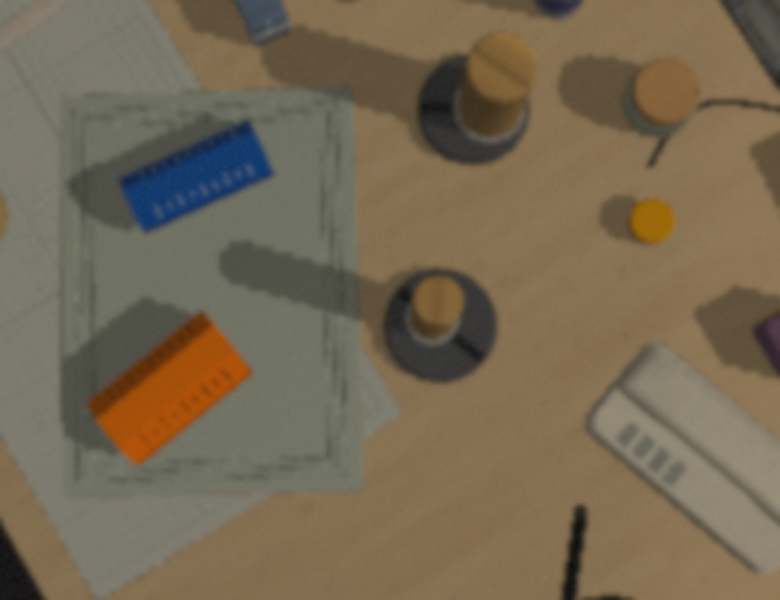

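View pics/scenec.png

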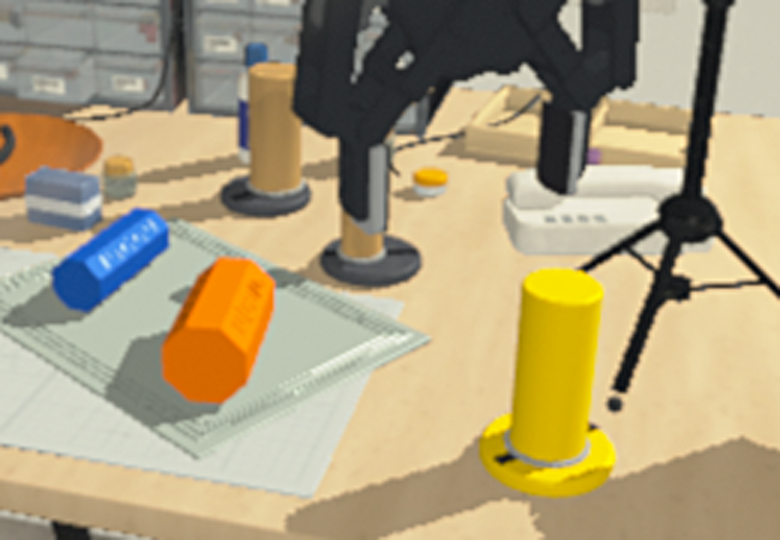

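The wood thick post is at top (359,121) and scene (288,164). It has a dark foot, so it fits the description. The yellow look-alike at top (295,323) and scene (381,247) stays alone. The thin post is at top (346,198). Both enlarged crops confirm this. Next I fit the poses.

```bash
cat > h.py <<'E'
import numpy as np, cv2
from scipy.spatial.transform import Rotation as R
from scipy.optimize import minimize
def rot(a): return R.from_euler('xyz',a,degrees=True).as_matrix()
def proj(c,P):
    p=(np.atleast_2d(P)-c["xyz"])@rot(c["attitude"])
    return np.c_[c["fx"]*p[:,0]/p[:,2]+c["cx"],c["fy"]*p[:,1]/p[:,2]+c["cy"]]
def ray(c,uv,z):
    d=rot(c["attitude"])@np.array([(uv[0]-c["cx"])/c["fx"],(uv[1]-c["cy"])/c["fy"],1]); return c["xyz"]+d*(z-c["xyz"][2])/d[2]
def octa(w):
    r=w/2/np.cos(np.pi/8); a=np.pi/8+np.arange(8)*np.pi/4; return np.c_[r*np.cos(a),r*np.sin(a)]
def cupv(c0,ax,side,w,L=.104):
    ax=ax/np.linalg.norm(ax); u=np.cross(ax,side); u/=np.linalg.norm(u); s=np.cross(u,ax)
    o=octa(w); b=o[:,:1]*s+o[:,1:]*u
    return np.r_[c0+b+ax*L/2,c0+b-ax*L/2]
S=8
def hullmask(c,P,box):
    q=(proj(c,P)-box[:2])*S; h=cv2.convexHull(q.astype(np.float32)); m=np.zeros(((box[3]-box[1])*S,(box[2]-box[0])*S),np.uint8)
    cv2.fillConvexPoly(m,np.round(h).astype(np.int32),1); return cv2.resize(m.astype(np.float32),None,fx=1/S,fy=1/S,interpolation=cv2.INTER_AREA)
def colmask(px,kind):
    h=cv2.cvtColor(px,cv2.COLOR_RGB2HSV); H,s,v=h[...,0],h[...,1],h[...,2]
    if kind=='orange': return (H>3)&(H<18)&(s>190)&(v>60)
    if kind=='blue': return (H>100)&(H<125)&(s>150)&(v>40)
E
python3 - <<'E'
from h import *
from plant import camera,trace
import cv2
C={n:camera(n) for n in("scene","top")}
print("dt",)
for kind,w,lab in(('orange',.056,'wide_cup'),('blue',.042,'slim_cup')):
    M={};B={}
    for n,c in C.items():
        d=trace(lab,n)[0]; b=d["bbox"]; box=np.array([b[0]-b[2]/2-10,b[1]-b[3]/2-10,b[0]+b[2]/2+10,b[1]+b[3]/2+10]).astype(int); B[n]=box
        m=colmask(c["pixels"],kind)[box[1]:box[3],box[0]:box[2]].astype(np.uint8)
        M[n]=cv2.morphologyEx(m,cv2.MORPH_CLOSE,np.ones((3,3))).astype(float); 
        print(n,M[n].sum(), d["pixels"].sum())
    r0=ray(C["top"],trace(lab,"top")[0]["bbox"][:2],.005+w/2)
    best=None
    for names in (("top",),("scene",),("top","scene")):
      best=None
      for a0 in range(0,180,30):
        def f(x):
            a=np.radians(x[2]);c0=np.array([x[0]/1e3,x[1]/1e3,.005+w/2]);P=cupv(c0,np.array([np.cos(a),np.sin(a),0]),np.array([0,0,1.]),w)
            return sum(np.abs(hullmask(C[n],P,B[n])-M[n]).sum() for n in names)
        x0=[r0[0]*1e3,r0[1]*1e3,a0]
        r=minimize(f,x0,method='Nelder-Mead',options=dict(initial_simplex=np.array([x0,[x0[0]+15,x0[1],a0],[x0[0],x0[1]+15,a0],[x0[0],x0[1],a0+20]])))
        if best is None or r.fun<best.fun: best=r
      print(kind,names,best.x,best.fun)
for n,uv in (("top",(358.8,121)),):
    pass
# peg tops & feet by trace pixels
for lab in("thick_post","thin_post"):
    d=trace(lab,"top")[0]; m=d["pixels"]; np.save("pics/"+lab+".npy",m)
    print(lab,d["bbox"],m.sum())
c=C["top"]
print("up dir: proj", proj(c,[[.4,.2,0],[.5,.2,0],[.4,.3,0]]))
for l in("oil_bottle","vial","jar_low_b","tin_amber_a","card_box_blue"):
    try: print(l,[ (round(d["conf"],2),ray(c,d["bbox"][:2],.04).round(3)) for d in trace(l+("_2" if l=="vial" else ""),"top")])
    except Exception as e: print(e)
np.savez("pics/cams.npz",**{n+k:v for n,c in C.items() for k,v in c.items()})
E
```

```text
dt
scene 1077.0 1305
top 1259.0 1379
orange ('top',) [443.94023527 369.91719005 128.58837285] 135.421875
orange ('scene',) [445.30789683 370.24389377 128.6691636 ] 237.9375
orange ('top', 'scene') [444.86278271 370.21533597 128.40311612] 379.90625Traceback (most recent call last):
  File "<stdin>", line 9, in <module>
IndexError: list index out of range
```

```bash
python3 - <<'E'
from h import *
from plant import camera,trace
import cv2
C={n:camera(n) for n in("scene","top")}
a=C["scene"]["pixels"][185:265,210:310,::-1]
b=C["top"]["pixels"][120:260,215:305,::-1]
A=cv2.resize(a,(500,400),interpolation=cv2.INTER_CUBIC);Bm=cv2.resize(b,(257,400),interpolation=cv2.INTER_CUBIC)
cv2.imwrite("pics/cups.png",np.hstack([A,Bm]))
B0={'blue':{'scene':[205,180,275,235],'top':[230,120,300,180]},'orange':{'scene':[240,195,300,265],'top':[220,185,295,255]}}
for kind,w,r0 in(('orange',.056,(444,370,128)),('blue',.042,(590,350,110))):
    M={};B={}
    for n,c in C.items():
        box=np.array(B0[kind][n]);B[n]=box
        p=c["pixels"].astype(int)
        s=(p[...,0]-p[...,2]>70) if kind=='orange' else (p[...,2]-p[...,0]>30)
        if kind=='orange': s&=p[...,0]-p[...,1]>50
        m=s[box[1]:box[3],box[0]:box[2]].astype(np.uint8)
        nl,l,st,_=cv2.connectedComponentsWithStats(m); m=(l==1+np.argmax(st[1:,4])).astype(np.uint8)
        M[n]=cv2.morphologyEx(m,cv2.MORPH_CLOSE,np.ones((5,5))).astype(float); print(n,M[n].sum())
    for names in (("top",),("scene",),("top","scene")):
      best=None
      for a0 in (r0[2]-15,r0[2],r0[2]+15):
        def f(x):
            a=np.radians(x[2]);c0=np.array([x[0]/1e3,x[1]/1e3,.005+w/2]);P=cupv(c0,np.array([np.cos(a),np.sin(a),0]),np.array([0,0,1.]),w)
            return sum(np.abs(hullmask(C[n],P,B[n])-M[n]).sum() for n in names)
        x0=[r0[0],r0[1],a0]
        r=minimize(f,x0,method='Nelder-Mead',options=dict(initial_simplex=np.array([x0,[x0[0]+15,x0[1],a0],[x0[0],x0[1]+15,a0],[x0[0],x0[1],a0+20]])))
        if best is None or r.fun<best.fun: best=r
      print(kind,names,best.x.round(1),best.fun)
c=C["top"]
for nm,ft,pk in(("thick",(358,126),(367,113)),("thin",(347,198),(345.5,190))):
    print(nm,"foot",ray(c,ft,.012).round(4),"pegtop",ray(c,pk,.122).round(4))
for l in("oil_bottle","vial_2","jar_low_b","tin_amber_a","card_box_blue","drain_mat"):
    print(l,[ (round(d["conf"],2),ray(c,d["bbox"][:2],.03).round(3)) for d in trace(l,"top")])
print("light tripod",ray(c,(395,300),.0),ray(c,(335,322),0),ray(c,(393,262),0), "yellow",ray(c,(295,323),.06))
E
```

```text
scene 1311.0
top 1167.0
orange ('top',) [442.2 368.1 129.7] 226.71875
orange ('scene',) [444.5 370.2 127.1] 35.140625
orange ('top', 'scene') [444.5 369.9 127.2] 272.859375
scene 770.0
top 926.0
blue ('top',) [597.6 349.6 113.1] 94.03125
blue ('scene',) [597.2 350.8 112.4] 29.765625
blue ('top', 'scene') [597.6 349.9 112.6] 127.734375
thick foot [0.6457 0.146  0.012 ] pegtop [0.6437 0.1354 0.122 ]
thin foot [0.4867 0.1752 0.012 ] pegtop [0.4915 0.1826 0.122 ]
oil_bottle [(0.85, array([0.733, 0.081, 0.03 ]))]
vial_2 [(0.52, array([0.741, 0.234, 0.03 ])), (0.29, array([0.442, 0.369, 0.03 ]))]
jar_low_b [(0.84, array([0.647, 0.011, 0.03 ]))]
tin_amber_a [(0.68, array([0.6  , 0.352, 0.03 ])), (0.6, array([0.555, 0.021, 0.03 ])), (0.35, array([0.445, 0.367, 0.03 ]))]
card_box_blue [(0.77, array([0.73 , 0.309, 0.03 ])), (0.34, array([0.739, 0.234, 0.03 ]))]
drain_mat [(0.95, array([0.512, 0.342, 0.03 ])), (0.58, array([0.449, 0.373, 0.03 ]))]
light tripod [0.26438778 0.07834497 0.        ] [0.22076524 0.20880901 0.        ] [0.34566626 0.0793688  0.        ] yellow [0.22971102 0.29082152 0.06      ]
```

View pics/cups.png

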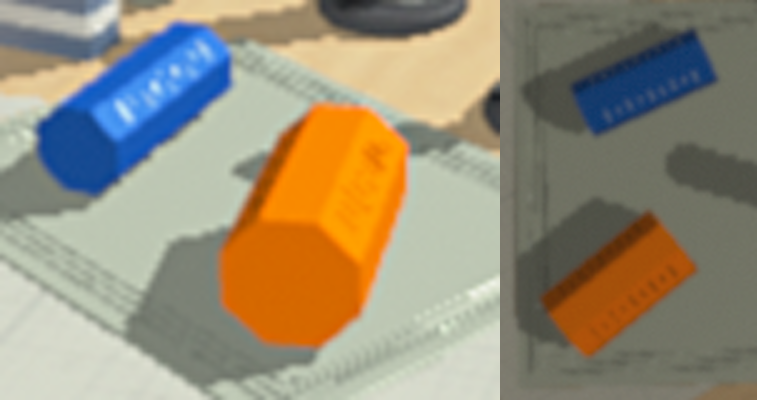

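```bash
python3 - <<'E'
from h import *
Z=np.load("pics/cams.npz") if __import__('os').path.exists("pics/cams.npz") else None
from plant import camera
C={n:camera(n) for n in("scene","top")}
def tri(a,b):
    A=[];bb=[]
    for n,uv in(("scene",a),("top",b)):
        c=C[n]; d=rot(c["attitude"])@np.array([(uv[0]-c["cx"])/c["fx"],(uv[1]-c["cy"])/c["fy"],1]);d/=np.linalg.norm(d)
        Q=np.eye(3)-np.outer(d,d);A.append(Q);bb.append(Q@c["xyz"])
    return np.linalg.lstsq(np.vstack(A),np.hstack(bb),rcond=None)[0]
print("head",tri((445,48),(397,345)))
for z in(0,.1,.2,.3,.4): print(z,ray(C["top"],(397,345),z).round(3),proj(C["scene"],ray(C["top"],(397,345),z)).round(0), ray(C["top"],(395,305),z).round(3),proj(C["scene"],ray(C["top"],(395,305),z)).round(0))
im=C["top"]["pixels"][250:400,300:500,::-1]; cv2.imwrite("pics/tri.png",cv2.resize(im,None,fx=4,fy=4)); 
im=C["scene"]["pixels"][0:270,350:500,::-1]; cv2.imwrite("pics/tri2.png",cv2.resize(im,None,fx=2,fy=2)); 
E
```

```text
head [0.24644012 0.13017962 0.38625952]
0 [0.17  0.078 0.   ] [[463. 242.]] [0.254 0.079 0.   ] [[428. 228.]]
0.1 [0.19  0.092 0.1  ] [[459. 198.]] [0.266 0.092 0.1  ] [[426. 187.]]
0.2 [0.21  0.105 0.2  ] [[454. 150.]] [0.278 0.106 0.2  ] [[423. 142.]]
0.3 [0.23  0.119 0.3  ] [[449.  98.]] [0.29  0.119 0.3  ] [[420.  93.]]
0.4 [0.25  0.133 0.4  ] [[443.  40.]] [0.302 0.133 0.4  ] [[417.  38.]]
```

View pics/tri.png

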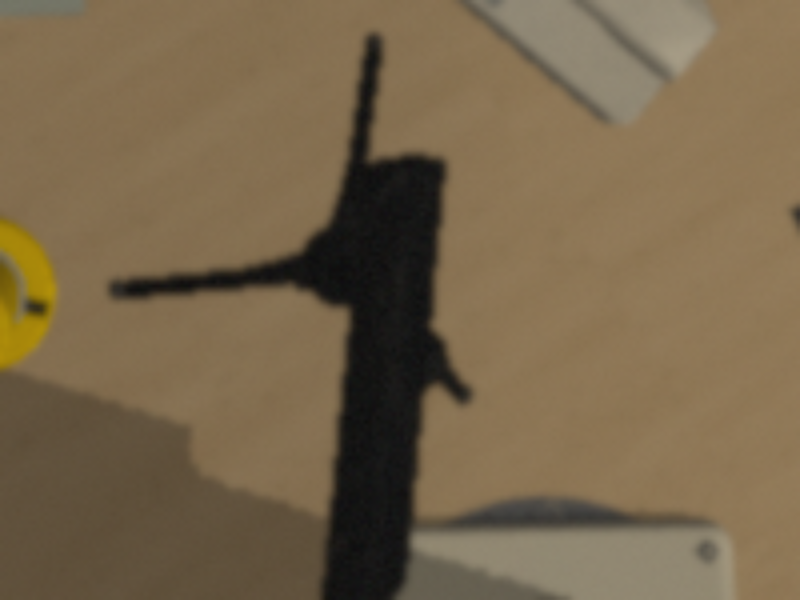

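View pics/tri2.png

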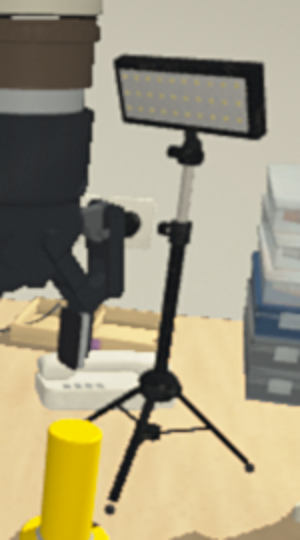

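```bash
cat >> h.py <<'E'
def toolR(y,z):
    y=np.array(y,float);y/=np.linalg.norm(y);z=np.array(z,float);z-=y*(z@y);z/=np.linalg.norm(z);return np.c_[np.cross(y,z),y,z]
def delta(s,pos,Rt):
    R0=rot(s["ee_rot"]); return (R0.T@(np.array(pos)-s["position"])*1e3).round(1), R.from_matrix(R0.T@Rt).as_rotvec(degrees=True).round(2)
def pickR(yaw,th):
    m=np.array([np.cos(np.radians(yaw)),np.sin(np.radians(yaw)),0]);t=np.radians(th)
    a=-np.cos(t)*np.array([0,0,1])+np.sin(t)*m
    return toolR(a,[-m[1],m[0],0]),a,m
def log(s):
    import json
    open("log.jsonl","a").write(json.dumps([list(s["joint_positions"]),list(s["position"]),list(s["ee_rot"])])+"\n")
E
python3 - <<'E'
from h import *
from plant import status
s=status.sense();log(s)
Rp,a,m=pickR(-52.6,40)
G=np.array([.4445,.370,.038])-.015*m
print(delta(s,G-.155*a+[0,0,.1],Rp), (G-.155*a))
E
```

```text
(array([209.2, 148. ,  56.2]), array([-11.9 ,  32.69, -38.79])) [0.37487524 0.4610654  0.15673689]
```

servo_tool([
  [25,17,7,-1.5,4,-4.7,1],
  [52,37,14,-3,8,-9.6,1],
  [78,55,21,-4.5,12,-14.5,1],
  [104,74,28,-6,16.4,-19.4,1],
  [130,92,35,-7.5,20.5,-24,1],
  [156,110,42,-9,24.5,-29,1],
  [182,129,49,-10.5,28.6,-34,1],
  [209,148,56,-12,32.7,-38.8,1],
  [209,148,56,-12,32.7,-38.8,1],
  [209,148,56,-12,32.7,-38.8,1],
])

```text
time: 2.43
position: [0.3753, 0.4603, 0.253]
ee_rot: [-90.6, -40.1, -52.4]
force: [-0.2, 0.8, 0.4]
opening: 0.0854
```

```bash
python3 - <<'E'
from h import *
from plant import status,camera
import json
s=status.sense();log(s);print(s["time"],s["joint_positions"].round(2),s["position"],s["ee_rot"])
D=[json.loads(l) for l in open("log.jsonl")]
# check orientation model
for j,p,e in D:
    for s5 in(1,-1):
        A=R.from_euler('z',j[0],degrees=True).as_matrix()@R.from_euler('y',j[1]+j[2]+j[3],degrees=True).as_matrix()@R.from_euler('z',s5*j[4],degrees=True).as_matrix()
        for s6 in (1,-1):
            B=A@R.from_euler('x',s6*j[5],degrees=True).as_matrix()
            print(s5,s6,(B.T@rot(e)).round(2).tolist())
Rp,a,m=pickR(-52.6,40)
print("y act",rot(s["ee_rot"])[:,1],"want",a)
c=camera("top");cv2.imwrite("pics/t1.png",c["pixels"][:,:,::-1])
c=camera("scene");cv2.imwrite("pics/s1.png",c["pixels"][:,:,::-1])
E
```

```text
2.4333 [ 58.35  37.84   9.15  78.55 -36.8  116.69] [0.37533888 0.46034394 0.25300486] [-90.59091045 -40.11257003 -52.35534944]
1 1 [[0.0, 1.0, -0.01], [-0.0, 0.01, 1.0], [1.0, -0.0, 0.0]]
1 -1 [[0.0, 1.0, -0.01], [0.0, -0.01, -1.0], [-1.0, -0.0, -0.0]]
-1 1 [[-0.0, 1.0, -0.01], [-0.0, 0.01, 1.0], [1.0, 0.0, -0.0]]
-1 -1 [[-0.0, 1.0, -0.01], [0.0, -0.01, -1.0], [-1.0, -0.0, -0.0]]
1 1 [[0.13, 0.97, -0.21], [-0.18, 0.24, 0.96], [0.98, -0.09, 0.2]]
1 -1 [[0.13, 0.97, -0.21], [0.89, -0.21, -0.41], [-0.44, -0.13, -0.89]]
-1 1 [[-0.72, 0.25, -0.64], [-0.37, 0.64, 0.67], [0.58, 0.72, -0.37]]
-1 -1 [[-0.72, 0.25, -0.64], [0.69, 0.2, -0.7], [-0.05, -0.95, -0.31]]
y act [ 0.38532196 -0.51643067 -0.7647394 ] want [ 0.39041366 -0.51063988 -0.76604444]
```

View pics/t1.png

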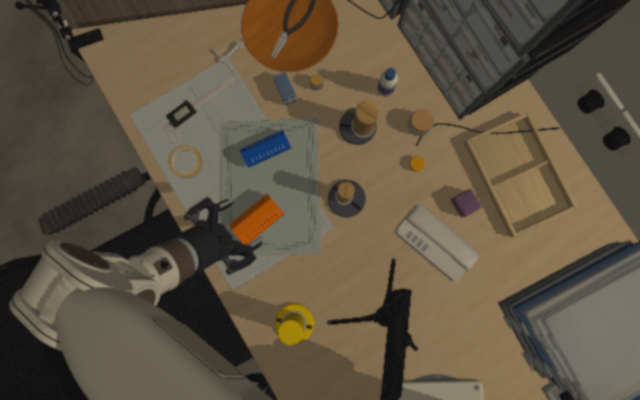

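View pics/s1.png

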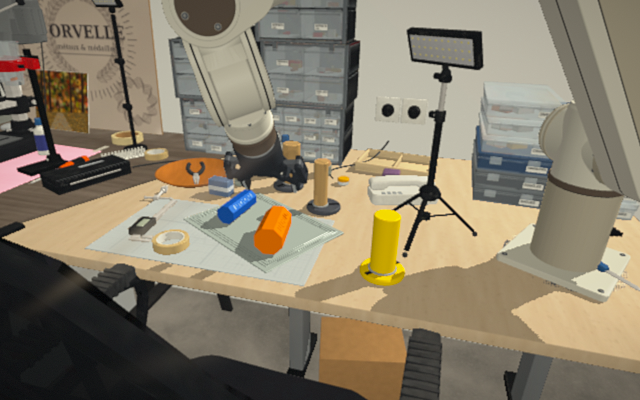

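```bash
python3 - <<'E'
from h import *
import json
D=[json.loads(l) for l in open("log.jsonl")]
for j,p,e in D:
    for s5 in(1,-1):
        A=R.from_euler('z',j[0],degrees=True).as_matrix()@R.from_euler('y',j[1]-j[2]+j[3],degrees=True).as_matrix()@R.from_euler('z',s5*j[4],degrees=True).as_matrix()
        for s6 in (1,-1):
            B=A@R.from_euler('x',s6*j[5],degrees=True).as_matrix()
            print(s5,s6,(B.T@rot(e)).round(2).tolist())
E
```

```text
1 1 [[-0.0, 1.0, -0.0], [0.0, 0.0, 1.0], [1.0, 0.0, -0.0]]
1 -1 [[-0.0, 1.0, -0.0], [0.0, -0.0, -1.0], [-1.0, -0.0, -0.0]]
-1 1 [[-0.0, 1.0, -0.0], [0.0, 0.0, 1.0], [1.0, 0.0, -0.0]]
-1 -1 [[-0.0, 1.0, -0.0], [0.0, 0.0, -1.0], [-1.0, -0.0, -0.0]]
1 1 [[0.0, 1.0, -0.0], [0.0, 0.0, 1.0], [1.0, 0.0, 0.0]]
1 -1 [[0.0, 1.0, -0.0], [0.8, -0.0, -0.6], [-0.6, -0.0, -0.8]]
-1 1 [[-0.86, 0.28, -0.43], [-0.29, 0.43, 0.86], [0.43, 0.86, -0.29]]
-1 -1 [[-0.86, 0.28, -0.43], [0.51, 0.43, -0.74], [-0.02, -0.86, -0.51]]
```

```bash
cat >> h.py <<'E'
from scipy.optimize import least_squares
import json
def Rj(ax,a): return R.from_euler(ax,a,degrees=True).as_matrix()
T0=np.array([[0,1,0],[0,0,1],[1,0,0.]])
def fk(j,k):
    H,L1,L2,d,e1,e2=k
    B=Rj('z',j[0]);A=B@Rj('y',j[1]-j[2]+j[3])@Rj('z',j[4])
    sh=np.array([0,0,H]);el=sh+B@Rj('y',j[1])@np.array([e1,0,L1]);wr=el+B@Rj('y',j[1]-j[2])@np.array([L2,0,e2])
    return wr+A@np.array([d,0,0]),A@Rj('x',j[5])@T0,el,wr
def fitk():
    D=[json.loads(l) for l in open("log.jsonl")]
    k0=np.array([.3,.4,.4,.13,0,0])
    f=lambda k:np.r_[np.concatenate([(fk(j,k)[0]-p)*1e3 for j,p,e in D]),(k[:4]-k0[:4])*1e-3,k[4:]*1]
    r=least_squares(f,k0); return r.x,np.abs(r.fun).max()
LO=np.array([-155.79,-60.16,-62.33,-114,-81.49,-180]);HI=np.array([155.79,107.12,73.08,123.19,82.49,180])
def ik(pos,Rt,k,j0):
    def f(j):
        p,Q,_,_=fk(j,k); return np.r_[(p-pos)*100,R.from_matrix(Q.T@Rt).as_rotvec()*10]
    r=least_squares(f,np.clip(j0,LO+1,HI-1),bounds=(LO,HI)); return r.x,np.abs(r.fun).max()
E
python3 - <<'E'
from h import *
k,e=fitk();print(k,e)
for z,y in((0,0),):
  D=[json.loads(l) for l in open("log.jsonl")]
  for j,p,_ in D: print([x.round(3) for x in fk(j,k)[2:]])
E
```

```text
[ 0.216635    0.43361511  0.38479657  0.13009993  0.02495464 -0.00738996] 0.024954639425833612
[array([0.04 , 0.121, 0.632]), array([0.159, 0.474, 0.535])]
[array([0.15 , 0.243, 0.544]), array([0.325, 0.528, 0.352])]
```

```bash
cat >> h.py <<'E'
ZH=np.array([0,0,1.])
def placeR(daz,th,flip=1):
    d=np.array([np.cos(np.radians(daz)),np.sin(np.radians(daz)),0]);t=np.radians(th);a=np.cos(t)*d-np.sin(t)*ZH
    return toolR(a,flip*np.cross(d,ZH)),a
lo=np.array([.08,.10,.33]);hi=np.array([.33,.165,.45])
def clr(j,k):
    p,_,el,wr=fk(j,k);sh=np.array([0,0,k[0]]);f=np.linspace(0,1,25)[:,None]
    pts=np.r_[sh+f*(el-sh),el+f*(wr-el),wr+f*(p-wr)]
    return min(np.linalg.norm(np.maximum(0,np.maximum(lo-pts,pts-hi)),axis=1).min(),
      np.linalg.norm(np.c_[pts[:,:2]-[.272,.11],np.maximum(0,pts[:,2]-.33)],axis=1).min())
E
python3 - <<'E'
from h import *
k,_=fitk();th=40
j0=json.loads(open("log.jsonl").read().split("\n")[1])[0]
for nm,xy,h in(("thick",(.644,.136),.015),("thin",(.490,.181),.015)):
  for daz in range(-150,80,15):
    for flip in(1,-1):
      Rt,a=placeR(daz,th,flip); out=[]
      for mz in(.15,.023):
        G=np.array([*xy,mz+.052+h]);best=None
        for j6 in(-120,-60,0,60,120):
          j,e=ik(G-.155*a,Rt,k,[20,40,0,40,0,j6])
          if best is None or e<best[1]-1e-3: best=(j,e)
        j,e=best; out.append((e<1e-3,round(clr(j,k),3),j.round(0).tolist()))
      if all(o[0] for o in out): print(nm,daz,flip,out)
E
```

```text
thick -90 1 [(np.True_, np.float64(0.0), [29.0, 52.0, 43.0, 111.0, -42.0, -49.0]), (np.True_, np.float64(0.0), [29.0, 58.0, 36.0, 98.0, -42.0, -49.0])]
thick -90 -1 [(np.True_, np.float64(0.0), [29.0, 52.0, 43.0, 111.0, -42.0, 131.0]), (np.True_, np.float64(0.0), [29.0, 58.0, 36.0, 98.0, -42.0, 131.0])]
thick -75 1 [(np.True_, np.float64(0.0), [31.0, 43.0, 27.0, 91.0, -48.0, -67.0]), (np.True_, np.float64(0.0), [31.0, 51.0, 21.0, 78.0, -48.0, -67.0])]
thick -75 -1 [(np.True_, np.float64(0.0), [31.0, 43.0, 27.0, 91.0, -48.0, 113.0]), (np.True_, np.float64(0.0), [31.0, 51.0, 21.0, 78.0, -48.0, 113.0])]
thick -60 1 [(np.True_, np.float64(0.005), [31.0, 36.0, 13.0, 69.0, -50.0, -88.0]), (np.True_, np.float64(0.0), [31.0, 44.0, 8.0, 55.0, -50.0, -88.0])]
thick -60 -1 [(np.True_, np.float64(0.005), [31.0, 36.0, 13.0, 69.0, -50.0, 92.0]), (np.True_, np.float64(0.0), [31.0, 44.0, 8.0, 55.0, -50.0, 92.0])]
thick -45 1 [(np.True_, np.float64(0.024), [31.0, 29.0, 1.0, 46.0, -48.0, -112.0]), (np.True_, np.float64(0.0), [31.0, 39.0, -4.0, 31.0, -48.0, -112.0])]
thick -45 -1 [(np.True_, np.float64
[... 6121 characters left out ...]
9.0, 30.0, -29.0]), (np.True_, np.float64(0.076), [5.0, 19.0, -43.0, -15.0, 30.0, -29.0])]
thin 60 1 [(np.True_, np.float64(0.098), [-1.0, 8.0, -30.0, 22.0, 42.0, 131.0]), (np.True_, np.float64(0.102), [-1.0, 23.0, -37.0, 1.0, 42.0, 131.0])]
thin 60 -1 [(np.True_, np.float64(0.098), [-1.0, 8.0, -30.0, 22.0, 42.0, -49.0]), (np.True_, np.float64(0.102), [-1.0, 23.0, -37.0, 1.0, 42.0, -49.0])]
thin 75 1 [(np.True_, np.float64(0.105), [-4.0, 14.0, -22.0, 41.0, 49.0, 107.0]), (np.True_, np.float64(0.105), [-4.0, 27.0, -28.0, 22.0, 49.0, 107.0])]
thin 75 -1 [(np.True_, np.float64(0.105), [-4.0, 14.0, -22.0, 41.0, 49.0, -73.0]), (np.True_, np.float64(0.105), [-4.0, 27.0, -28.0, 22.0, 49.0, -73.0])]
```

```bash
python3 - <<'E'
from h import *
from plant import status
s=status.sense()
Rp,a,m=pickR(-52.8,40)
G=np.array([.4445,.370,.039])-.020*m
print(delta(s,G-.155*a,Rp), (G-.155*a))
E
```

```text
(array([-67.3,  73.1,   0.9]), array([-0.06,  0.2 , -0.02])) [0.37217055 0.46529053 0.15773689]
```

servo_tool([
  [-10,11,0.1,0,0,0,1],
  [-20,22,0.3,0,0,0,1],
  [-30,33,0.4,0,0.1,0,1],
  [-40,43.5,0.5,0,0.1,0,1],
  [-49,53,0.6,0,0.1,0,1],
  [-56,61,0.7,0,0.2,0,1],
  [-62,67,0.8,0,0.2,0,1],
  [-66,71.5,0.9,0,0.2,0,1],
  [-67.3,73.1,0.9,0,0.2,0,1],
  [-67.3,73.1,0.9,0,0.2,0,1],
], force=50)

```text
time: 3.37
position: [0.3724, 0.465, 0.1572]
ee_rot: [-90.0, -40.0, -52.8]
force: [0.2, 0.1, 0.3]
opening: 0.0853
```

```bash
python3 - <<'E'
from h import *
from plant import status,camera
s=status.sense();log(s);print(s["position"],s["force"],fitk())
c=camera("scene");d=camera("top")
cv2.imwrite("pics/p1.png",np.hstack([cv2.resize(c["pixels"][150:290,200:340,::-1],(400,400)),cv2.resize(d["pixels"][160:280,180:300,::-1],(400,400))]))
E
```

```text
[0.37237343 0.4650073  0.15716964] [0.20110553 0.1018647  0.3003204 ] (array([0.18662924, 0.38704254, 0.35583836, 0.12990752, 0.04767786,
       0.06743482]), np.float64(1.9794981020479496))
```

View pics/p1.png

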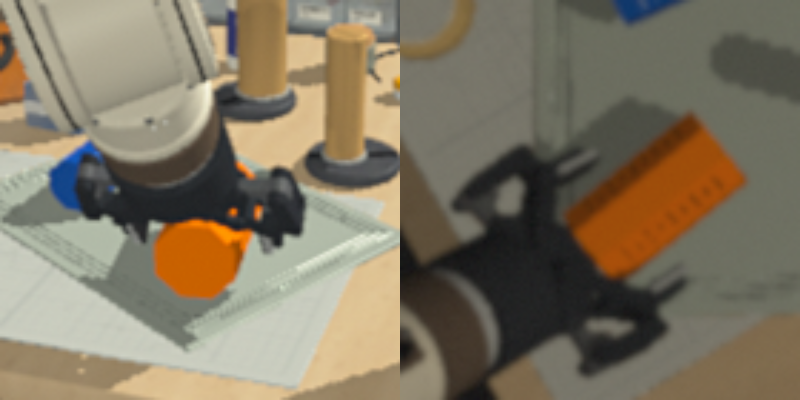

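The fingers straddle the orange cup, with its closed end under the palm side. Next I close the gripper.

servo_tool([
  [0,0,0,0,0,0,0.75],
  [0,0,0,0,0,0,0.65],
  [0,0,0,0,0,0,0.5],
  [0,0,0,0,0,0,0.4],
  [0,0,0,0,0,0,0.3],
  [0,0,0,0,0,0,0.3],
  [0,0,0,0,0,0,0.3],
  [0,0,0,0,0,0,0.3],
  [0,0,0,0,0,0,0.3],
  [0,0,0,0,0,0,0.3],
], force=50)

```text
time: 4.3
position: [0.3726, 0.4654, 0.1581]
ee_rot: [-89.8, -40.0, -52.9]
force: [-1.0, 2.3, 5.2]
opening: 0.0552
```

```bash
python3 - <<'E'
from h import *
from plant import status,camera
s=status.sense();print(s["position"],s["force"],s["opening"])
k,_=fitk()
# plan: waypoints
from scipy.spatial.transform import Slerp
Rp=rot(s["ee_rot"]);RP,aP=placeR(60,40)
print("total rot",np.degrees(R.from_matrix(Rp.T@RP).magnitude()))
Gpl=np.array([.644,.136,.15+.052+.02]);Tpl=Gpl-.155*aP
W=[(s["position"],Rp),(s["position"]+[0,0,.10],Rp)]
def path(A,B,n=11):
    sl=Slerp([0,1],R.from_matrix([A[1],B[1]]))
    return [(A[0]+(B[0]-A[0])*t,sl(t).as_matrix()) for t in np.linspace(0,1,n)]
mid=(np.array([.42,.30,.42]),None)
j=s["joint_positions"]
up=(np.array([.40,.40,.40]),Rp)
pre=(Tpl+[0,0,.06],RP)
for A,B in((W[0],up),(up,pre)):
  for p,Q in path(A,B):
    j,e=ik(p,Q,k,j); print(p.round(3),j.round(0),round(e,4),"clr",round(clr(j,k),3), "tool y",Q[:,1].round(2))
E
```

```text
[0.37258026 0.46538688 0.15812309] [-0.97238766  2.34633671  5.1820679 ] 0.05520240775680273
total rot 107.81617116233485
[0.373 0.465 0.158] [ 59.  44.   5.  68. -37. 117.] 0.0 clr 0.0 tool y [ 0.39 -0.51 -0.77]
[0.375 0.459 0.182] [ 58.  42.   5.  69. -37. 117.] 0.0 clr 0.0 tool y [ 0.39 -0.51 -0.77]
[0.378 0.452 0.206] [ 58.  40.   5.  71. -37. 116.] 0.0 clr 0.0 tool y [ 0.39 -0.51 -0.77]
[0.381 0.446 0.231] [ 57.  37.   5.  73. -37. 115.] 0.0 clr 0.0 tool y [ 0.39 -0.51 -0.77]
[0.384 0.439 0.255] [ 57.  35.   5.  75. -37. 115.] 0.0 clr 0.0 tool y [ 0.39 -0.51 -0.77]
[0.386 0.433 0.279] [ 56.  34.   6.  78. -38. 114.] 0.0 clr 0.0 tool y [ 0.39 -0.51 -0.77]
[0.389 0.426 0.303] [ 56.  32.   7.  80. -38. 113.] 0.0 clr 0.0 tool y [ 0.39 -0.51 -0.77]
[0.392 0.42  0.327] [ 55.  31.   9.  83. -38. 113.] 0.0 clr 0.0 tool y [ 0.39 -0.51 -0.77]
[0.395 0.413 0.352] [ 54.  29.  11.  85. -38. 112.] 0.0 clr 0.0 tool y [ 0.39 -0.51 -0.77]
[0.397 0.407 0.376] [ 54.  28.  13.  88. -38. 111.] 0.0 clr 0.0 tool y [ 0.39 -0.51 -0.77]
[0.4 0.4 0.4] [ 53.  27.  15.  91. -38. 110.] 0.0 clr 0.0 tool y [ 0
[... 327 characters left out ...]
-17. 109.] 0.0 clr 0.028 tool y [ 0.27 -0.17 -0.95]
[0.474 0.253 0.393] [ 30.  16.   0.  63.  -9. 109.] 0.0 clr 0.044 tool y [ 0.25 -0.03 -0.97]
[0.492 0.217 0.391] [ 24.  15.  -1.  59.  -0. 110.] 0.0 clr 0.057 tool y [ 0.24  0.1  -0.97]
[0.511 0.18  0.389] [ 17.  14.  -3.  55.   9. 111.] 0.0 clr 0.069 tool y [ 0.25  0.24 -0.94]
[0.529 0.143 0.387] [ 11.  15.  -3.  52.  18. 113.] 0.0 clr 0.08 tool y [ 0.26  0.37 -0.89]
[0.548 0.107 0.385] [  5.  16.  -3.  49.  27. 116.] 0.0 clr 0.09 tool y [ 0.29  0.48 -0.83]
[0.566 0.07  0.383] [ -1.  18.  -2.  46.  36. 120.] 0.0 clr 0.101 tool y [ 0.33  0.58 -0.74]
[0.585 0.033 0.382] [ -6.  21.  -1.  43.  44. 125.] 0.0 clr 0.108 tool y [ 0.38  0.66 -0.64]
```

```bash
python3 - <<'E'
from h import *
from plant import camera
C={n:camera(n) for n in("scene","top")}
for uv in((408,28),(410,62),(482,35),(482,67),(444,75),(430,192)):
    for z in((.34,.38,.42) if uv[1]<100 else (.05,.07)):
        P=ray(C["scene"],uv,z); print(uv,z,P.round(3),proj(C["top"],P).round(0))
E
```

```text
(408, 28) 0.34 [ 1.347 -1.447  0.34 ] [[1348. -382.]]
(408, 28) 0.38 [ 0.811 -0.619  0.38 ] [[898. -64.]]
(408, 28) 0.42 [0.275 0.21  0.42 ] [[339. 330.]]
(410, 62) 0.34 [0.393 0.005 0.34 ] [[474. 236.]]
(410, 62) 0.38 [0.2   0.311 0.38 ] [[266. 382.]]
(410, 62) 0.42 [0.008 0.616 0.42 ] [[ 21. 554.]]
(482, 35) 0.34 [ 0.763 -1.167  0.34 ] [[1244.  -31.]]
(482, 35) 0.38 [ 0.437 -0.439  0.38 ] [[804. 195.]]
(482, 35) 0.42 [0.111 0.288 0.42 ] [[280. 463.]]
(482, 67) 0.34 [ 0.247 -0.041  0.34 ] [[512. 336.]]
(482, 67) 0.38 [0.107 0.281 0.38 ] [[289. 453.]]
(482, 67) 0.42 [-0.033  0.603  0.42 ] [[ 31. 589.]]
(444, 75) 0.34 [0.242 0.126 0.34 ] [[396. 342.]]
(444, 75) 0.38 [0.104 0.388 0.38 ] [[209. 457.]]
(444, 75) 0.42 [-0.035  0.65   0.42 ] [[ -7. 590.]]
(430, 192) 0.05 [0.302 0.002 0.05 ] [[435. 283.]]
(430, 192) 0.07 [0.28  0.045 0.07 ] [[416. 296.]]
```

```bash
sed -i 's/^lo=.*/lo=np.array([.165,.098,.335]);hi=np.array([.34,.15,.42])/; s/\[.272,.11\]/[.245,.12]/' h.py; cat >> h.py <<'E'
from scipy.spatial.transform import Slerp
def path(A,B,n=9):
    sl=Slerp([0,1],R.from_matrix([A[1],B[1]]))
    return [(A[0]+(B[0]-A[0])*t,sl(t).as_matrix()) for t in np.linspace(0,1,n)]
def check(pts,j,k):
    for A,B in zip(pts[:-1],pts[1:]):
        for p,Q in path(A,B):
            j,e=ik(p,Q,k,j);print(p.round(3),j.round(0),round(e,4),"clr",round(clr(j,k),3))
        print()
    return j
E
python3 - <<'E'
from h import *
from plant import status
s=status.sense();k,_=fitk()
Rp=rot(s["ee_rot"]);RP,aP=placeR(60,40)
Tpl=np.array([.644,.136,.15+.052+.02])-.155*aP
up=(np.array([.39,.42,.30]),Rp);pre=(Tpl+[0,0,.08],RP)
check([(s["position"],Rp),up,pre],s["joint_positions"],k)
print(delta(s,*up));R1=path(up,pre,3)
s2=dict(position=up[0],ee_rot=s["ee_rot"]);print(delta(s2,*R1[1]))
E
```

```text
[0.373 0.465 0.158] [ 59.  44.   5.  68. -37. 117.] 0.0 clr 0.064
[0.375 0.46  0.176] [ 58.  42.   4.  69. -37. 117.] 0.0 clr 0.062
[0.377 0.454 0.194] [ 58.  41.   4.  70. -37. 116.] 0.0 clr 0.06
[0.379 0.448 0.211] [ 57.  39.   4.  71. -37. 116.] 0.0 clr 0.059
[0.381 0.443 0.229] [ 57.  37.   4.  73. -37. 115.] 0.0 clr 0.057
[0.383 0.437 0.247] [ 57.  36.   4.  74. -37. 115.] 0.0 clr 0.055
[0.386 0.431 0.265] [ 56.  34.   5.  76. -38. 114.] 0.0 clr 0.054
[0.388 0.426 0.282] [ 56.  33.   5.  77. -38. 113.] 0.0 clr 0.055
[0.39 0.42 0.3 ] [ 55.  31.   6.  79. -38. 113.] 0.0 clr 0.056

[0.39 0.42 0.3 ] [ 55.  31.   6.  79. -38. 113.] 0.0 clr 0.056
[0.414 0.372 0.313] [ 49.  26.   1.  70. -30. 111.] 0.0 clr 0.06
[0.439 0.323 0.325] [ 41.  21.  -3.  62. -21. 110.] 0.0 clr 0.067
[0.463 0.275 0.338] [ 33.  17.  -6.  57. -11. 110.] 0.0 clr 0.078
[0.487 0.227 0.351] [ 25.  15.  -7.  53.  -1. 111.] 0.0 clr 0.081
[0.512 0.178 0.364] [ 17.  15.  -6.  50.  11. 112.] 0.0 clr 0.089
[0.536 0.13  0.376] [  8.  15.  -5.  49.  22. 115.] 0.0 clr 0.104
[0.56  0.082 0.389] [  1.  17.  -2.  47.  34. 119.] 0.0 clr 0.11
[0.585 0.033 0.402] [ -6.  20.   2.  45.  44. 125.] 0.0 clr 0.118

(array([127. , -78.6, -13.3]), array([0., 0., 0.]))
(array([195.7,  98. , -39.4]), array([ 3.14, 36.8 , 39.27]))
```

```bash
python3 - <<'E'
from h import *
from plant import status
s=status.sense();k,_=fitk();print(k)
Rp=rot(s["ee_rot"]);RP,aP=placeR(60,40)
Tpl=np.array([.644,.136,.15+.052+.02])-.155*aP
Rv=Rp@R.from_rotvec([0,0,40],degrees=True).as_matrix()
print("tool at up",Rv[:,1],Rv[:,0])
pre=(Tpl+[0,0,.08],RP)
for u in ((.31,.45,.38),(.28,.45,.40)):
  up=(np.array(u),Rv)
  check([(s["position"],Rp),up,pre],s["joint_positions"],k)
  print(delta(s,*up))
E
```

```text
[0.18662924 0.38704254 0.35583836 0.12990752 0.04767786 0.06743482]
tool at up [ 2.17435078e-03  7.52397395e-04 -9.99997353e-01] [ 6.04958054e-01 -7.96257018e-01  7.16291204e-04]
[0.373 0.465 0.158] [ 59.  44.   5.  68. -37. 117.] 0.0 clr 0.064
[0.365 0.463 0.186] [ 59.  40.   4.  68. -32. 116.] 0.0 clr 0.063
[0.357 0.462 0.214] [ 58.  37.   3.  68. -28. 114.] 0.0 clr 0.061
[0.349 0.46  0.241] [ 58.  34.   3.  69. -23. 113.] 0.0 clr 0.062
[0.341 0.458 0.269] [ 57.  31.   3.  70. -19. 111.] 0.0 clr 0.065
[0.333 0.456 0.297] [ 57.  28.   4.  71. -14. 110.] 0.0 clr 0.072
[0.326 0.454 0.325] [ 57.  25.   5.  72. -10. 110.] 0.0 clr 0.079
[0.318 0.452 0.352] [ 56.  23.   6.  74.  -5. 109.] 0.0 clr 0.085
[0.31 0.45 0.38] [ 55.  21.   7.  76.  -0. 108.] 0.0 clr 0.09

[0.31 0.45 0.38] [ 55.  21.   7.  76.  -0. 108.] 0.0 clr 0.09
[0.344 0.398 0.383] [ 48.  16.   0.  69.   4. 109.] 0.0 clr 0.095
[0.379 0.346 0.385] [ 40.  13.  -5.  63.   9. 109.] 0.0 clr 0.104
[0.413 0.294 0.388] [ 32.  11.  -8.  59.  15. 110.] 0.0 clr 0.112
[0.447 0.242 0.391] [ 23.  10.  -9.  55.  21. 111.] 0.0 clr 0.101
[0.4
[... 859 characters left out ...]
4 ] [ 58.  18.   6.  78.  -0. 111.] 0.0 clr 0.103

[0.28 0.45 0.4 ] [ 58.  18.   6.  78.  -0. 111.] 0.0 clr 0.103
[0.318 0.398 0.4  ] [ 50.  13.  -1.  70.   4. 111.] 0.0 clr 0.109
[0.356 0.346 0.4  ] [ 42.  10.  -6.  64.   9. 111.] 0.0 clr 0.118
[0.394 0.294 0.401] [ 33.   8.  -9.  60.  15. 111.] 0.0 clr 0.121
[0.432 0.242 0.401] [ 24.   8. -10.  56.  21. 112.] 0.0 clr 0.108
[0.47  0.189 0.401] [ 15.   9. -10.  53.  27. 113.] 0.0 clr 0.106
[0.508 0.137 0.401] [  7.  12.  -7.  50.  33. 115.] 0.0 clr 0.115
[0.547 0.085 0.401] [  0.  15.  -4.  48.  39. 119.] 0.0 clr 0.116
[0.585 0.033 0.402] [ -6.  20.   2.  45.  44. 125.] 0.0 clr 0.118

(array([ 122.2, -213.5,  -82.5]), array([-0., -0., 40.]))
```

servo_tool([
  [8,-9,0,0,0,0,0.3],
  [22,-25,0,0,0,0,0.3],
  [40,-46,0,0,0,0,0.3],
  [52,-70,-12,0,0,6,0.3],
  [64,-94,-24,0,0,12,0.3],
  [76,-118,-36,0,0,18,0.3],
  [88,-142,-48,0,0,24,0.3],
  [100,-167,-60,0,0,30,0.3],
  [112,-190,-72,0,0,36,0.3],
  [122,-213,-82,0,0,40,0.3],
])

```text
time: 5.23
position: [0.2798, 0.4488, 0.4008]
ee_rot: [-90.0, 0.2, -52.8]
force: [0.4, 0.0, -0.8]
opening: 0.0555
```

```bash
python3 - <<'E'
from h import *
from plant import status,camera
s=status.sense();log(s);print(s["time"],s["position"],s["ee_rot"],s["force"],s["opening"])
k,e=fitk();print(e)
RP,aP=placeR(60,40)
Tpl=np.array([.644,.136,.15+.052+.02])-.155*aP
print(delta(s,Tpl+[0,0,.08],RP))
c=camera("scene");cv2.imwrite("pics/l1.png",c["pixels"][:,:,::-1])
E
```

```text
5.2333 [0.27982831 0.44881506 0.400783  ] [-89.97249317   0.23397652 -52.83870583] [ 4.36015171e-01  1.19106998e-04 -8.32295158e-01] 0.05548708983900424
2.81183654797168
(array([515.4,  -3. ,  -8.2]), array([29.31, 62.58, 43.78]))
```

View pics/l1.png

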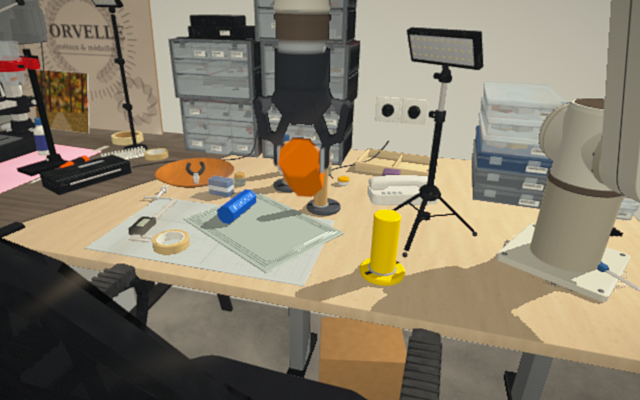

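servo_tool([
  [35,0,-0.5,2,4.3,3,0.3],
  [75,0,-1,4.3,9.1,6.4,0.3],
  [115,-1,-2,6.6,14,9.8,0.3],
  [155,-1,-2.5,8.8,18.8,13.2,0.3],
  [195,-1,-3,11.1,23.7,16.6,0.3],
  [235,-1.5,-4,13.4,28.5,20,0.3],
  [275,-2,-4.5,15.6,33.4,23.4,0.3],
  [315,-2,-5,17.9,38.2,26.8,0.3],
  [350,-2,-5.5,19.9,42.5,29.7,0.3],
  [385,-2.5,-6,21.9,46.7,32.7,0.3],
])

```text
time: 6.12
position: [0.5088, 0.1373, 0.4012]
ee_rot: [-82.7, 37.7, -99.2]
force: [-0.1, 0.4, -1.6]
opening: 0.0553
```

```bash
python3 - <<'E'
from h import *
from plant import status
s=status.sense();log(s);print(s["time"],s["position"],s["ee_rot"],s["force"],s["opening"])
RP,aP=placeR(60,40)
Tpl=np.array([.644,.136,.15+.052+.02])-.155*aP
print(delta(s,Tpl,RP))
E
```

```text
6.1167 [0.50881644 0.13734286 0.40115148] [-82.66604693  37.69655307 -99.17987091] [-0.11105267  0.36620433 -1.57805289] 0.05526865848294654
(array([120.4,  19. ,  89.8]), array([ 7.19, 15.76, 11.16]))
```

```bash
python3 - <<'E'
from h import *
from plant import status
s=status.sense()
RP,aP=placeR(60,40)
Tpl=np.array([.644,.136,.15+.052+.02])-.155*aP
print(delta(s,Tpl+[0,0,.03],RP))
E
```

```text
(array([102.1,  -4.5,  92.8]), array([ 7.19, 15.76, 11.16]))
```

servo_tool([
  [12,-0.5,11,0.9,2,1.4,0.3],
  [25,-1,23,1.8,4,2.8,0.3],
  [40,-1.5,36,2.9,6.3,4.5,0.3],
  [55,-2,50,4,8.6,6.1,0.3],
  [70,-3,63,5,11,7.7,0.3],
  [83,-3.5,75,5.9,13,9.2,0.3],
  [93,-4,84,6.6,14.5,10.3,0.3],
  [99,-4.5,90,7,15.4,10.9,0.3],
  [102,-4.5,92.8,7.2,15.8,11.2,0.3],
  [102,-4.5,92.8,7.2,15.8,11.2,0.3],
])

```text
time: 6.95
position: [0.585, 0.0354, 0.3517]
ee_rot: [-89.9, 49.9, -119.7]
force: [-0.3, -0.1, -1.7]
opening: 0.0551
```

```bash
python3 - <<'E'
from h import *
from plant import status,camera
s=status.sense();log(s);print(s["time"],s["position"],s["ee_rot"],s["force"],s["opening"])
C={n:camera(n) for n in("scene","top")}
np.savez("pics/v1.npz",scene=C["scene"]["pixels"],top=C["top"]["pixels"])
cv2.imwrite("pics/v1.png",np.hstack([cv2.resize(C["scene"]["pixels"][70:230,220:380,::-1],(400,400),interpolation=cv2.INTER_CUBIC),cv2.resize(C["top"]["pixels"][70:200,310:440,::-1],(400,400),interpolation=cv2.INTER_CUBIC)]))
E
```

```text
6.95 [0.58504027 0.03542469 0.35171791] [ -89.93740333   49.9413095  -119.74734044] [-0.30685357 -0.06459681 -1.7202816 ] 0.0550914914823548
```

View pics/v1.png

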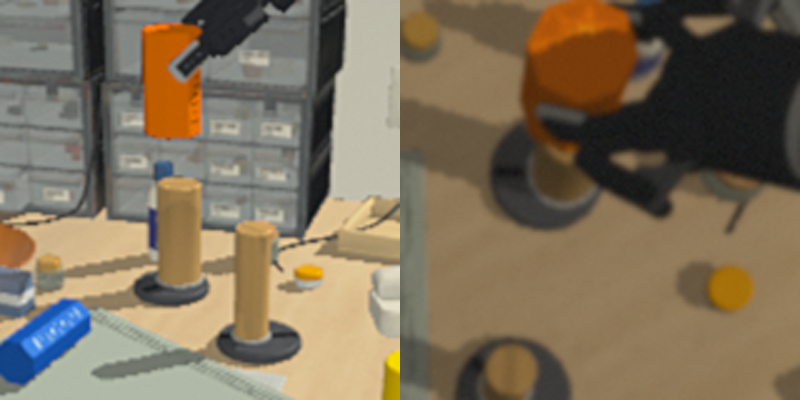

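```bash
cat >> h.py <<'E'
def gradm(px):
    g=cv2.GaussianBlur(px.astype(np.float32),(0,0),0.8); gx=cv2.Sobel(g,cv2.CV_32F,1,0);gy=cv2.Sobel(g,cv2.CV_32F,0,1)
    return np.sqrt(gx**2+gy**2).max(2)
def hullpts(c,P,n=200):
    h=cv2.convexHull(proj(c,P).astype(np.float32))[:,0]; h=np.r_[h,h[:1]];d=np.r_[0,np.cumsum(np.linalg.norm(np.diff(h,axis=0),axis=1))]
    t=np.linspace(0,d[-1],n);return np.c_[np.interp(t,d,h[:,0]),np.interp(t,d,h[:,1])]
def circ(x,y,z,r,n=48):
    a=np.linspace(0,2*np.pi,n);return np.c_[x+r*np.cos(a),y+r*np.sin(a),np.full(n,z)]
def samp(g,q): return cv2.remap(g,q[:,0].astype(np.float32)[None],q[:,1].astype(np.float32)[None],cv2.INTER_LINEAR)[0]
E
python3 - <<'E'
from h import *
from plant import camera
C={n:camera(n) for n in("scene","top")}
top0=cv2.imread("pics/top0.png")[:,:,::-1]; v=np.load("pics/v1.npz")
gt=gradm(top0);gs=gradm(v["scene"])
for nm,x0,r in(("thick",(.644,.136),.02375),("thin",(.490,.181),.01675)):
    best={}
    for mode in("topdisc","tophull","scene","all"):
        bs=(-1,)
        for dx in np.arange(-12,12.1,.5):
            for dy in np.arange(-12,12.1,.5):
                x,y=x0[0]+dx/1e3,x0[1]+dy/1e3
                sc=0
                if mode in("topdisc","all"): sc+=samp(gt,proj(C["top"],circ(x,y,.1215,r))).mean()/gt[90:220,330:390].mean()
                if mode in("tophull",): sc+=samp(gt,hullpts(C["top"],np.r_[circ(x,y,.1215,r),circ(x,y,.03,r)])).mean()
                if mode in("scene","all"): sc+=samp(gs,hullpts(C["scene"],np.r_[circ(x,y,.1215,r),circ(x,y,.03,r)])).mean()/gs[120:220,250:350].mean()
                if sc>bs[0]: bs=(sc,x,y)
        print(nm,mode,np.round(bs,4))
        best[mode]=bs
    # foot disc
    bs=(-1,)
    for dx in np.arange(-20,20.1,1):
        for dy in np.arange(-20,20.1,1):
            x,y=x0[0]+dx/1e3,x0[1]+dy/1e3
            sc=samp(gt,proj(C["top"],circ(x,y,.012,.042,72))).mean()+.5*samp(gs,hullpts(C["scene"],np.r_[circ(x,y,.012,.042),circ(x,y,0,.042)])).mean()
            if sc>bs[0]: bs=(sc,x,y)
    print(nm,"foot",np.round(bs,4))
    im=cv2.resize(top0[:,:,::-1],None,fx=6,fy=6,interpolation=cv2.INTER_CUBIC)
    for md,col in(("all",(0,255,0)),("topdisc",(255,0,255))):
      q=proj(C["top"],circ(best[md][1],best[md][2],.1215,r));cv2.polylines(im,[np.round((q+.5)*6).astype(int)],True,col,1)
    q=proj(C["top"],circ(bs[1],bs[2],.012,.042));cv2.polylines(im,[np.round((q+.5)*6).astype(int)],True,(0,255,255),1)
    u,w=proj(C["top"],[[*x0,.05]])[0]; a=im[int((w-32)*6):int((w+32)*6),int((u-32)*6):int((u+32)*6)]
    im=cv2.resize(v["scene"][:,:,::-1],None,fx=6,fy=6,interpolation=cv2.INTER_CUBIC)
    q=hullpts(C["scene"],np.r_[circ(*best["all"][1:],.1215,r),circ(*best["all"][1:],.03,r)]);cv2.polylines(im,[np.round((q+.5)*6).astype(int)],True,(0,255,0),1)
    u,w=proj(C["scene"],[[*x0,.07]])[0]; b=im[int((w-32)*6):int((w+32)*6),int((u-32)*6):int((u+32)*6)]
    cv2.imwrite(f"pics/peg_{nm}.png",np.hstack([a,b]))
E
```

```text
thick topdisc [2.4947 0.6465 0.1355]
thick tophull [67.8324  0.646   0.136 ]
thick scene [1.8928 0.648  0.1355]
thick all [4.3573 0.647  0.136 ]
thick foot [2.325763e+02 6.470000e-01 1.470000e-01]
thin topdisc [4.0857 0.491  0.182 ]
thin tophull [119.4912   0.491    0.1815]
thin scene [1.6776 0.4995 0.177 ]
thin all [5.4799 0.492  0.1825]
thin foot [2.728212e+02 4.870000e-01 1.780000e-01]
```

View pics/peg_thick.png

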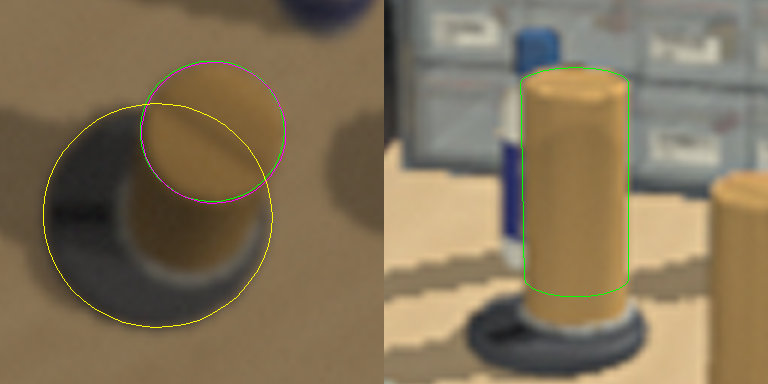

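View pics/peg_thin.png

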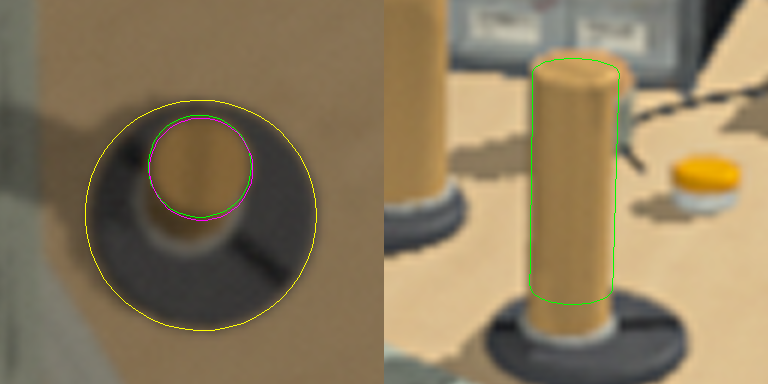

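```bash
cat >> h.py <<'E'
def cupfit(C,kind,w,x0,names=("scene","top"),free=6,yaw=60):
    M={};V={};B={}
    for n in names:
        p=C[n]["pixels"].astype(int)
        u=proj(C[n],[x0])[0];box=np.r_[u-70,u+70].astype(int);box=np.clip(box,0,[639,399,639,399]);B[n]=box
        s=(p[...,0]-p[...,2]>60)&(p[...,0]-p[...,1]>45)&(p[...,0]>1.75*p[...,1]) if kind=='orange' else (p[...,2]-p[...,0]>25)&(p[...,2]>1.4*p[...,0])
        m=s[box[1]:box[3],box[0]:box[2]].astype(np.uint8); nl,l,st,_=cv2.connectedComponentsWithStats(m)
        cc=proj(C[n],[x0])[0]-box[:2]; big=[i for i in range(1,nl) if st[i,4]>40 ]
        # keep components near the expected place
        P=cupv(np.array(x0),np.array([0,0,-1.]),np.array([np.cos(np.radians(yaw)),np.sin(np.radians(yaw)),0]),w)
        h=cv2.dilate((hullmask(C[n],P,box)>0).astype(np.uint8),np.ones((15,15)))>0
        m=(m>0)&h; M[n]=cv2.morphologyEx(m.astype(np.uint8),cv2.MORPH_CLOSE,np.ones((3,3))).astype(float)
        dark=(p.max(2)<75)[box[1]:box[3],box[0]:box[2]]; 
        grey=(p.max(2)-p.min(2)<25)[box[1]:box[3],box[0]:box[2]]
        V[n]=1-(cv2.dilate((dark&grey).astype(np.uint8),np.ones((5,5)))*(n=="top" or True)).astype(float)
    def P(x):
        ax=np.array([np.radians(x[3]),np.radians(x[4]),-1.]);a=np.radians(yaw)
        return cupv(np.array(x[:3])/1e3,ax,np.array([np.cos(a),np.sin(a),0]),w)
    def f(x):
        x=np.r_[x,np.zeros(5-len(x))]
        return sum((V[n]*np.abs(hullmask(C[n],P(x),B[n])-M[n])).sum() for n in names)
    st=np.r_[np.array(x0)*1e3,np.zeros(free-3)] if free>3 else np.array(x0)*1e3
    sx=np.vstack([st]+[st+np.eye(len(st))[i]*(6 if i<3 else 3) for i in range(len(st))])
    r=minimize(f,st,method='Nelder-Mead',options=dict(initial_simplex=sx,xatol=.02,fatol=.02,maxiter=2000));return r.x,r.fun,{n:M[n].sum() for n in names},P(np.r_[r.x,np.zeros(5-len(r.x))])
E
python3 - <<'E'
from h import *
from plant import camera,status
s=status.sense();C={n:camera(n) for n in("scene","top")}
a=rot(s["ee_rot"])[:,1];G=s["position"]+.155*a;print("G",G)
x0=G-[0,0,.020]
for names in(("scene",),("top",),("scene","top")):
  for fr in(3,5):
    r=cupfit(C,'orange',.056,x0,names,fr);print(names,r[0].round(2),r[1],r[2])
for i,n in enumerate(("scene","top")):
    im=cv2.resize(C[n]["pixels"][:,:,::-1],None,fx=5,fy=5,interpolation=cv2.INTER_CUBIC)
    q=hullpts(C[n],r[3]);cv2.polylines(im,[np.round((q+.5)*5).astype(int)],True,(0,255,0),1)
    u,w=proj(C[n],[x0])[0];u=max(u,40);w=max(w,40);o=im[int((w-40)*5):int((w+40)*5),int((u-40)*5):int((u+40)*5)];A=o if i==0 else np.hstack([A,o])
cv2.imwrite("pics/cf1.png",A)
E
```

```text
G [0.64388087 0.13970656 0.25343385]
('scene',) [647.39 143.34 230.8 ] 52.8125 {'scene': np.float64(881.0)}
('scene',) [648.67 141.14 230.32   1.89   0.79] 42.9375 {'scene': np.float64(881.0)}
('top',) [679.05 134.31 139.23] 91.09375 {'top': np.float64(989.0)}
('top',) [644.3  139.92 237.16   3.47  -7.17] 60.03125 {'top': np.float64(989.0)}
('scene', 'top') [645.36 143.47 231.11] 195.078125 {'scene': np.float64(881.0), 'top': np.float64(989.0)}
('scene', 'top') [649.37 140.1  230.8    6.84  -5.94] 125.28125 {'scene': np.float64(881.0), 'top': np.float64(989.0)}
```

View pics/cf1.png

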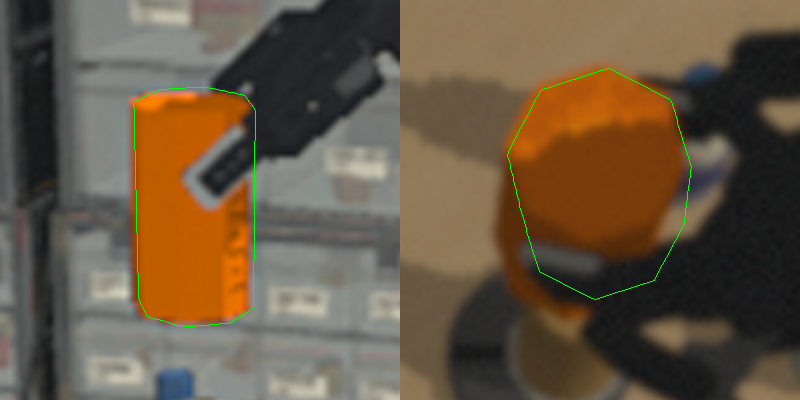

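```bash
cat >> h.py <<'E'
def edges(px,rows,cl,cr,kind):
    """subpixel left/right boundary of coloured cup per row"""
    p=px.astype(float); ch=(p[...,0]-p[...,2]) if kind=='orange' else (p[...,2]-p[...,0])
    L=[];Rr=[]
    for r in rows:
        v=ch[r]; mid=(cl+cr)//2
        inn=np.median(v[cl+5:mid]); 
        def cross(i0,step,lim):
            b=np.median([v[i0+step*q] for q in range(0,1)]) 
            i=i0
            t=inn*.5
            while v[i]>t and abs(i-i0)<lim: i+=step
            # between i-step (in) and i (out)
            a,b=v[i-step],v[i]; return (i-step)+step*(a-t)/(a-b+1e-9)
        L.append(cross(cl+6,-1,20));Rr.append(cross(cr-5,1,20))
    return np.array(L),np.array(Rr)
E
python3 - <<'E'
from h import *
from plant import camera,status
C={n:camera(n) for n in("scene",)};c=C["scene"]
x0=np.array([.6455,.1405,.2315])
P=cupv(x0,np.array([0,0,-1.]),np.array([.5,.866,0]),.056);q=proj(c,P);print(q.round(1))
cl=int(q[:,0].min());cr=int(q[:,0].max())
rows=np.arange(int(q[:,1].min())+5,int(q[:,1].max())-4)
L,Rr=edges(c["pixels"],rows,cl,cr,'orange')
for r,l,e in zip(rows,L,Rr): print(r,round(l,2),round(e,2))
E
```

```text
[[278.4 121.2]
 [283.4 119.4]
 [292.  118.9]
 [299.5 120.1]
 [301.6 122.3]
 [296.8 124.3]
 [287.8 124.8]
 [280.1 123.5]
 [277.5  79.9]
 [282.7  78.7]
 [291.7  78.4]
 [299.5  79.2]
 [301.7  80.7]
 [296.7  82. ]
 [287.3  82.3]
 [279.3  81.4]]
83 276.4 298.8
84 276.41 298.19
85 276.4 297.15
86 276.41 295.39
87 276.42 294.18
88 276.41 287.83
89 276.41 344.25
90 276.4 -96999999705.0
91 276.41 245.75
92 276.4 396.5
93 276.4 395.5
94 276.42 395.0
95 276.44 245.5
96 276.44 270.13
97 276.43 309.79
98 276.45 297.47
99 276.4 296.14
100 276.33 299.29
101 276.31 299.39
102 276.26 299.42
103 276.24 299.25
104 276.35 299.36
105 276.44 299.63
106 276.47 299.68
107 276.51 299.76
108 276.52 299.8
109 276.52 299.75
110 276.58 299.62
111 276.59 299.67
112 276.6 299.73
113 276.64 299.72
114 276.67 299.71
115 276.7 299.69
116 276.8 299.65
117 276.84 299.5
118 276.89 299.56
119 276.9 299.64
```

```bash
python3 - <<'E'
from h import *
from plant import camera,status
s=status.sense();c=camera("top");print(s["time"],s["position"])
p=c["pixels"].astype(float);sal=(p[...,0]-1.3*p[...,2]).astype(np.float32)
g=gradm(np.dstack([sal,sal,sal]));cs=camera("scene")
dd=rot(cs["attitude"]);print("scene right",dd[:,0].round(3),"fwd",dd[:,2].round(3))
res=[]
for dx in np.arange(-10,10.1,.5):
  for dy in np.arange(-10,10.1,.5):
    x=np.array([.647+dx/1e3,.1445+dy/1e3,.231])
    P=cupv(x,np.array([0,0,-1.]),np.array([.5,.866,0]),.056)
    q=hullpts(c,P); v=samp(g,q); 
    px=samp(p.max(2).astype(np.float32),q); 
    v=np.minimum(v,np.percentile(v,90))
    res.append((v[:].mean(),x[0],x[1]))
res.sort(reverse=True);print(np.round(res[:6],4))
b=res[0];im=cv2.resize(c["pixels"][:,:,::-1],None,fx=6,fy=6,interpolation=cv2.INTER_CUBIC)
for x,col in(((b[1],b[2],.231),(0,255,0)),((.647,.1445,.231),(255,0,255))):
    P=cupv(np.array(x),np.array([0,0,-1.]),np.array([.5,.866,0]),.056)
    for Q in (P[:8],P[8:]): cv2.polylines(im,[np.round((proj(c,Q)+.5)*6).astype(int)],True,col,1)
u,w=proj(c,[[.647,.1445,.231]])[0];cv2.imwrite("pics/cf2.png",im[max(0,int((w-45)*6)):int((w+45)*6),int((u-45)*6):int((u+45)*6)])
E
```

```text
7.3 [0.58493634 0.03657305 0.35306378]
scene right [-0.711 -0.703  0.014] fwd [ 0.635 -0.65  -0.416]
[[2.018516e+02 6.455000e-01 1.460000e-01]
 [2.017158e+02 6.455000e-01 1.455000e-01]
 [2.005232e+02 6.460000e-01 1.455000e-01]
 [1.999231e+02 6.460000e-01 1.460000e-01]
 [1.998533e+02 6.450000e-01 1.460000e-01]
 [1.993399e+02 6.450000e-01 1.455000e-01]]
```

View pics/cf2.png

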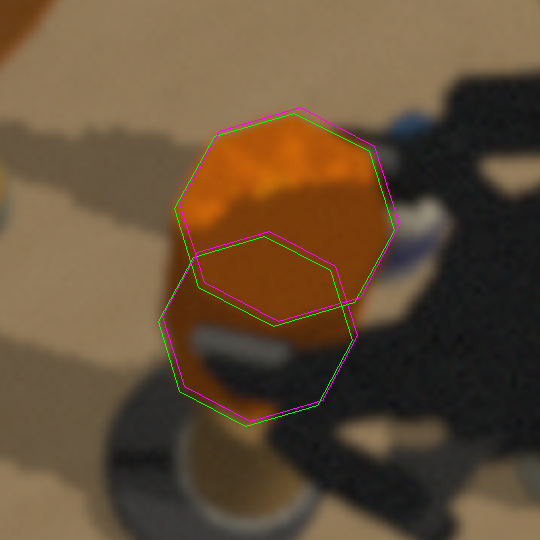

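```bash
python3 - <<'E'
from h import *
from plant import status
s=status.sense();R0=rot(s["ee_rot"]);print(R0.round(3))
RP,_=placeR(60,40)
print(delta(s,[.5852,.0266,.3531-.050],RP))
E
```

```text
[[-0.316  0.381  0.869]
 [-0.559  0.665 -0.495]
 [-0.766 -0.643  0.003]]
(array([43.5, 25.6,  4.9]), array([ 0.13,  0.32, -0.02]))
```

servo_tool([
  [6,4,0.7,0,0,0,0.3],
  [14,8,1.6,0,0.1,0,0.3],
  [22,13,2.5,0.1,0.2,0,0.3],
  [29,17,3.3,0.1,0.2,0,0.3],
  [35,20.5,4,0.1,0.3,0,0.3],
  [40,23.5,4.5,0.1,0.3,0,0.3],
  [43.5,25.6,4.9,0.1,0.3,0,0.3],
  [43.5,25.6,4.9,0.1,0.3,0,0.3],
  [43.5,25.6,4.9,0.1,0.3,0,0.3],
  [43.5,25.6,4.9,0.1,0.3,0,0.3],
])

```text
time: 8.23
position: [0.5856, 0.0263, 0.3033]
ee_rot: [-90.0, 50.0, -120.0]
force: [-0.5, -1.1, -1.1]
opening: 0.055
```

```bash
cat >> h.py <<'E'
def rowedge(px,r,c0,c1):
    """strongest gradient columns: returns profile"""
    return px[r,c0:c1].astype(int)
E
python3 - <<'E'
from h import *
from plant import camera,status
s=status.sense();print(s["time"],s["position"],s["ee_rot"],s["force"])
C={n:camera(n) for n in("scene","top")};c=C["scene"];s=status.sense();print(s["position"])
G=s["position"]+.155*rot(s["ee_rot"])[:,1];x0=G+.0055*np.array([.5,.866,0])-[0,0,.020];print("cup FK",x0)
im=cv2.resize(c["pixels"][:,:,::-1],None,fx=7,fy=7,interpolation=cv2.INTER_CUBIC)
def dr(P,col):
    cv2.polylines(im,[np.round((hullpts(c,P)+.5)*7).astype(int)],True,col,1)
dr(cupv(x0,np.array([0,0,-1.]),np.array([.5,.866,0]),.056),(0,255,0))
dr(np.r_[circ(.6467,.1358,.1215,.02375),circ(.6467,.1358,.02,.02375)],(255,0,255))
u,w=proj(c,[[.6467,.1358,.12]])[0];cv2.imwrite("pics/w1.png",im[int((w-42)*7):int((w+42)*7),int((u-35)*7):int((u+35)*7)])
# subpixel edges cup / peg using all-channel gradient
g=gradm(c["pixels"])
for lab,zs in(("cup",(.14,.15,.16,.20)),("peg",(.05,.06,.07,.08,.09,.10))):
    for z in zs:
        cen=x0 if lab=="cup" else np.array([.6467,.1358,0]); r=.028 if lab=="cup" else .02375
        u,v=proj(c,[[cen[0],cen[1],z]])[0]; hw=12 if lab=="cup" else 10; row=int(round(v))
        out=[]
        for e in(u-hw,u+hw):
            i0=int(round(e))-4; pr=g[row,i0:i0+9]; i=np.argmax(pr[1:-1])+1; a,b,d=pr[i-1],pr[i],pr[i+1]; out.append(i0+i+.5*(a-d)/(a-2*b+d))
        print(lab,z,"model u",u.round(2),"meas",np.round(out,2),"mid-model",np.round(np.mean(out)-u,2))
E
```

```text
8.2333 [0.5855903  0.02626296 0.30325016] [ -89.97297418   50.04201604 -119.97586994] [-0.45991534 -1.1047097  -1.10885833]
[0.58558796 0.02628353 0.30344483]
cup FK [0.64778997 0.13391982 0.18390818]
cup 0.14 model u 291.38 meas [280.1  301.71] mid-model -0.47
cup 0.15 model u 291.34 meas [280.1  301.73] mid-model -0.43
cup 0.16 model u 291.31 meas [280.27 301.64] mid-model -0.36
cup 0.2 model u 291.18 meas [279.28 303.71] mid-model 0.32
peg 0.05 model u 291.42 meas [279.07 299.74] mid-model -2.02
peg 0.06 model u 291.39 meas [278.91 299.71] mid-model -2.08
peg 0.07 model u 291.36 meas [278.93 302.58] mid-model -0.61
peg 0.08 model u 291.33 meas [280.81 300.23] mid-model -0.81
peg 0.09 model u 291.3 meas [281.03 299.55] mid-model -1.01
peg 0.1 model u 291.26 meas [282.28 299.69] mid-model -0.28
```

View pics/w1.png

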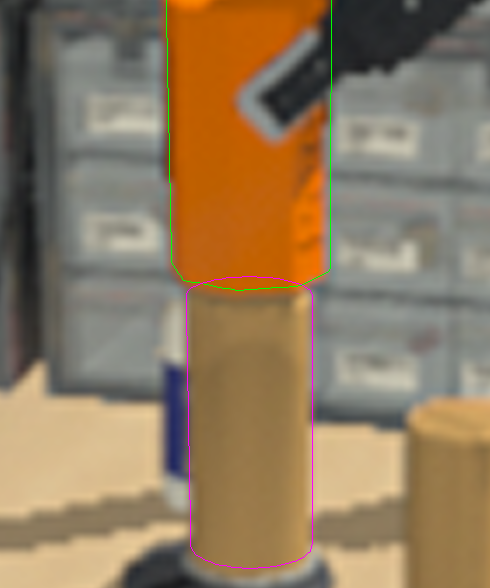

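```bash
cat >> h.py <<'E'
def topfit(c,x0,w,kind,daz=60,n=10):
    p=c["pixels"].astype(float);sal=((p[...,0]-1.3*p[...,2]) if kind=='orange' else (p[...,2]-p[...,0])).astype(np.float32)
    g=gradm(np.dstack([sal]*3));res=[];a=np.radians(daz)
    for dx in np.arange(-n,n+.1,.5):
        for dy in np.arange(-n,n+.1,.5):
            x=np.array(x0)+[dx/1e3,dy/1e3,0];P=cupv(x,np.array([0,0,-1.]),np.array([np.cos(a),np.sin(a),0]),w)
            v=samp(g,hullpts(c,P));v=np.minimum(v,np.percentile(v,90));res.append((v.mean(),x[0],x[1]))
    res.sort(reverse=True);r=np.array(res[:8]);return r[0],r[:,1:].mean(0)
E
python3 - <<'E'
from h import *
from plant import camera,status
c=camera("top");s=status.sense();print(s["position"])
G=s["position"]+.155*rot(s["ee_rot"])[:,1];x0=G+.0055*np.array([.5,.866,0])-[0,0,.020];print("cup FK",x0)
print(topfit(c,x0,.056,'orange'))
im=cv2.resize(c["pixels"][:,:,::-1],None,fx=6,fy=6,interpolation=cv2.INTER_CUBIC)
P=cupv(x0,np.array([0,0,-1.]),np.array([.5,.866,0]),.056)
for Q in (P[:8],P[8:]): cv2.polylines(im,[np.round((proj(c,Q)+.5)*6).astype(int)],True,(255,0,255),1)
cv2.polylines(im,[np.round((proj(c,circ(.6467,.1358,.1215,.02375))+.5)*6).astype(int)],True,(0,255,0),1)
u,w=proj(c,[x0])[0];cv2.imwrite("pics/cf3.png",im[max(0,int((w-45)*6)):int((w+45)*6),int((u-45)*6):int((u+45)*6)])
E
```

```text
[0.58553453 0.02628455 0.30341192]
cup FK [0.64772843 0.13391479 0.18386418]
(array([1.98403137e+02, 6.45728430e-01, 1.35414786e-01]), array([0.64579093, 0.13547729]))
```

View pics/cf3.png

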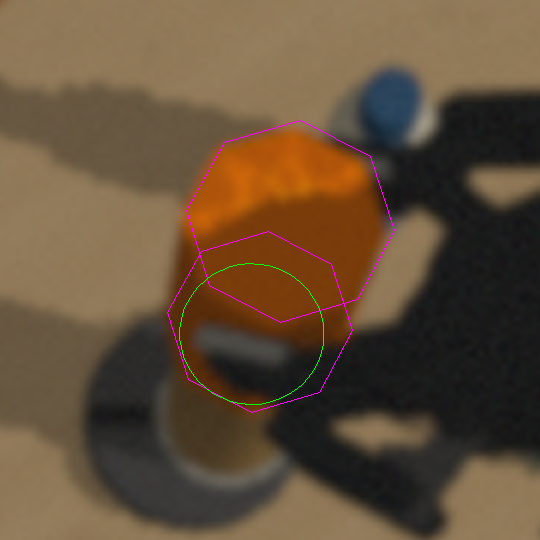

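servo_tool([
  [0.8,1.2,-0.3,0,0,0,0.3],
  [2,2.2,-0.3,0,0,0,0.3],
  [3.2,3.2,-0.3,0,0,0,0.3],
  [4.4,4.3,-0.3,0,0,0,0.3],
  [5.6,5.3,-0.3,0,0,0,0.3],
  [6.6,6.2,-0.3,0,0,0,0.3],
  [7.6,7,-0.3,0,0,0,0.3],
  [8.4,7.7,-0.3,0,0,0,0.3],
  [9.2,8.3,-0.3,0,0,0,0.3],
  [9.9,9,-0.3,0,0,0,0.3],
])

```text
time: 9.22
position: [0.5853, 0.0269, 0.2893]
ee_rot: [-90.1, 50.0, -120.0]
force: [0.7, -0.2, -1.2]
opening: 0.0553
```

```bash
cat > st.py <<'E'
from h import *
from plant import status
s=status.sense();print(s["time"],s["position"].round(4),s["ee_rot"].round(2),"F",s["force"].round(2),"T",s["ft_torque"].round(3),s["opening"])
E
python3 st.py
```

```text
9.2167 [0.5853 0.0269 0.2893] [ -90.06   50.01 -120.05] F [ 0.68 -0.2  -1.19] T [-0.811  0.443  0.002] 0.055347740704246425
```

servo_tool([
  [0.5,0.4,0,0,0,0,0.3],
  [1.1,0.9,0,0,0,0,0.3],
  [1.7,1.4,0,0,0,0,0.3],
  [2.3,1.9,0,0,0,0,0.3],
  [2.9,2.4,0,0,0,0,0.3],
  [3.5,2.9,0,0,0,0,0.3],
  [4.1,3.4,0,0,0,0,0.3],
  [4.7,3.9,0,0,0,0,0.3],
  [5.3,4.4,0,0,0,0,0.3],
  [5.9,4.9,0,0,0,0,0.3],
])

```text
time: 10.05
position: [0.5853, 0.0268, 0.2817]
ee_rot: [-90.1, 50.0, -120.0]
force: [-0.4, 0.1, -1.1]
opening: 0.0552
```

```bash
python3 st.py
```

```text
10.05 [0.5853 0.0268 0.2817] [ -90.05   50.01 -120.04] F [-0.43  0.14 -1.14] T [-0.842  0.476  0.011] 0.055228307115376324
```

servo_tool([
  [1.5,1.3,0,0,0,0,0.3],
  [3.4,2.9,0,0,0,0,0.3],
  [5.4,4.5,0,0,0,0,0.3],
  [7.4,6.2,0,0,0,0,0.3],
  [9.4,7.9,0,0,0,0,0.3],
  [11.4,9.6,0,0,0,0,0.3],
  [13.4,11.2,0,0,0,0,0.3],
  [15.4,12.9,0,0,0,0,0.3],
  [17.4,14.6,0,0,0,0,0.3],
  [19.1,16.1,0,0,0,0,0.3],
])

```text
time: 10.88
position: [0.5853, 0.0269, 0.2564]
ee_rot: [-90.1, 50.0, -120.1]
force: [-0.2, 0.6, -1.7]
opening: 0.0549
```

```bash
python3 st.py; python3 - <<'E'
from h import *
from plant import camera
c=camera("scene");cv2.imwrite("pics/w2.png",cv2.resize(c["pixels"][80:200,240:360,::-1],(600,600),interpolation=cv2.INTER_CUBIC))
E
```

```text
10.8833 [0.5853 0.0269 0.2564] [ -90.07   50.   -120.06] F [-0.15  0.63 -1.65] T [-0.798  0.487 -0.011] 0.054933311445599875
```

View pics/w2.png

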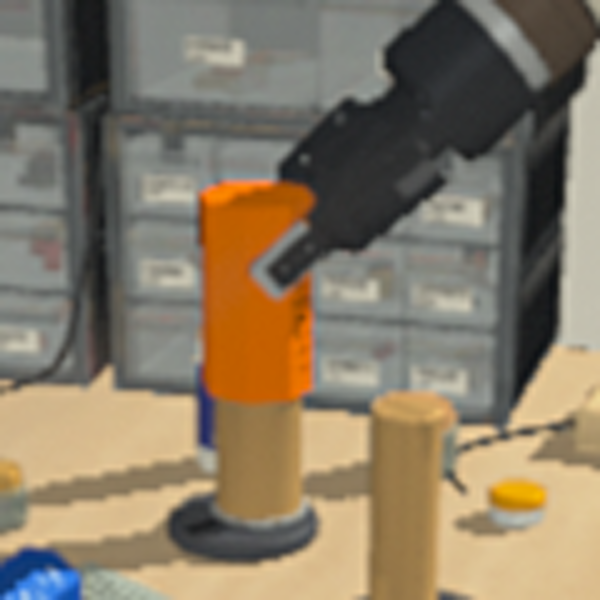

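The orange cup is on the peg, with its rim about halfway down it at crop row 400, and there is no contact force. I keep lowering.

servo_tool([
  [2,1.7,0,0,0,0,0.3],
  [4.3,3.6,0,0,0,0,0.3],
  [6.8,5.7,0,0,0,0,0.3],
  [9.3,7.8,0,0,0,0,0.3],
  [11.8,9.9,0,0,0,0,0.3],
  [14.3,12,0,0,0,0,0.3],
  [16.8,14.1,0,0,0,0,0.3],
  [19.3,16.2,0,0,0,0,0.3],
  [21.8,18.3,0,0,0,0,0.3],
  [23.7,19.9,0,0,0,0,0.3],
])

```text
time: 11.77
position: [0.5852, 0.0269, 0.2253]
ee_rot: [-90.1, 50.0, -120.1]
force: [-0.2, 0.4, -0.5]
opening: 0.0549
```

```bash
python3 st.py
```

```text
11.7667 [0.5852 0.0269 0.2253] [ -90.09   50.   -120.07] F [-0.16  0.36 -0.47] T [-0.818  0.496  0.015] 0.05485069429641234
```

31 mm left (contact expected near z≈0.1946). I lower 24 mm, then creep.

servo_tool([
  [2,1.7,0,0,0,0,0.3],
  [4,3.4,0,0,0,0,0.3],
  [6,5,0,0,0,0,0.3],
  [8,6.7,0,0,0,0,0.3],
  [10,8.4,0,0,0,0,0.3],
  [12,10.1,0,0,0,0,0.3],
  [14,11.8,0,0,0,0,0.3],
  [15.8,13.3,0,0,0,0,0.3],
  [17.3,14.5,0,0,0,0,0.3],
  [18.4,15.4,0,0,0,0,0.3],
])

```text
time: 12.6
position: [0.5852, 0.0269, 0.2015]
ee_rot: [-90.1, 50.0, -120.1]
force: [-0.2, -0.1, -0.8]
opening: 0.0551
```

```bash
python3 st.py
```

```text
12.6 [0.5852 0.0269 0.2015] [ -90.07   50.   -120.06] F [-0.21 -0.12 -0.81] T [-0.882  0.496 -0.024] 0.055119118980963965
```

servo_tool([
  [0.3,0.3,0,0,0,0,0.3],
  [0.6,0.5,0,0,0,0,0.3],
  [0.9,0.8,0,0,0,0,0.3],
  [1.2,1,0,0,0,0,0.3],
  [1.5,1.3,0,0,0,0,0.3],
  [1.8,1.5,0,0,0,0,0.3],
  [2.1,1.8,0,0,0,0,0.3],
  [2.4,2,0,0,0,0,0.3],
  [2.7,2.3,0,0,0,0,0.3],
  [3,2.5,0,0,0,0,0.3],
])

```text
time: 13.43
position: [0.5853, 0.0269, 0.1979]
ee_rot: [-90.1, 50.0, -120.0]
force: [-0.5, -0.1, -1.9]
opening: 0.0552
```

```bash
python3 st.py
```

```text
13.4333 [0.5853 0.0269 0.1979] [ -90.06   50.01 -120.05] F [-0.47 -0.1  -1.87] T [-0.858  0.462 -0.001] 0.05517184547659549
```

servo_tool([
  [0.3,0.3,0,0,0,0,0.3],
  [0.6,0.5,0,0,0,0,0.3],
  [0.9,0.8,0,0,0,0,0.3],
  [1.2,1,0,0,0,0,0.3],
  [1.5,1.3,0,0,0,0,0.3],
  [1.7,1.4,0,0,0,0,0.3],
  [1.9,1.6,0,0,0,0,0.3],
  [2,1.7,0,0,0,0,0.3],
  [2.2,1.8,0,0,0,0,0.3],
  [2.3,1.9,0,0,0,0,0.3],
])

```text
time: 14.27
position: [0.5854, 0.0269, 0.1959]
ee_rot: [-90.0, 50.1, -120.0]
force: [-4.2, -2.3, 6.7]
opening: 0.0548
```

```bash
python3 st.py
```

```text
14.2667 [0.5854 0.0269 0.1959] [ -90.     50.14 -119.96] F [-4.22 -2.29  6.68] T [-0.003  0.402  0.454] 0.054759270807912645
```

```bash
python3 - <<'E'
from h import *
from plant import camera
c=camera("scene")
im=cv2.resize(c["pixels"][:,:,::-1],None,fx=7,fy=7,interpolation=cv2.INTER_CUBIC)
for z,col in((.075,(0,255,0)),):
    cv2.polylines(im,[np.round((hullpts(c,cupv(np.array([.6467,.1358,z]),np.array([0,0,-1.]),np.array([.5,.866,0]),.056))+.5)*7).astype(int)],True,col,1)
u,w=proj(c,[[.6467,.1358,.08]])[0];cv2.imwrite("pics/w3.png",im[int((w-40)*7):int((w+40)*7),int((u-45)*7):int((u+45)*7)])
E
```

```text
(no output)
```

View pics/w3.png

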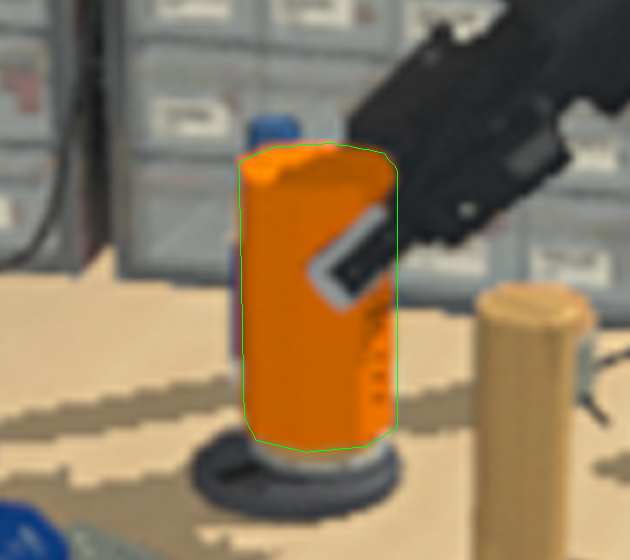

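servo_tool([
  [0,0,0,0,0,0,0.66],
  [0,0,0,0,0,0,0.7],
  [0,0,0,0,0,0,0.75],
  [0,0,0,0,0,0,0.85],
  [0,0,0,0,0,0,1],
  [0,0,0,0,0,0,1],
  [0,-8,0,0,0,0,1],
  [0,-20,0,0,0,0,1],
  [0,-40,0,0,0,0,1],
  [0,-65,0,0,0,0,1],
])

```text
time: 15.15
position: [0.5596, -0.0162, 0.2365]
ee_rot: [-90.2, 50.0, -120.1]
force: [-0.3, -0.2, -0.0]
opening: 0.0855
```

```bash
python3 st.py; python3 - <<'E'
from h import *
from plant import status,camera
s=status.sense();log(s)
c=camera("scene");cv2.imwrite("pics/w4.png",cv2.resize(c["pixels"][80:240,220:400,::-1],(720,640),interpolation=cv2.INTER_CUBIC)[:600])
E
```

```text
15.15 [ 0.5596 -0.0162  0.2365] [ -90.2    49.97 -120.07] F [-0.31 -0.18 -0.01] T [-0.659  0.353 -0.018] 0.08553770137757659
```

View pics/w4.png

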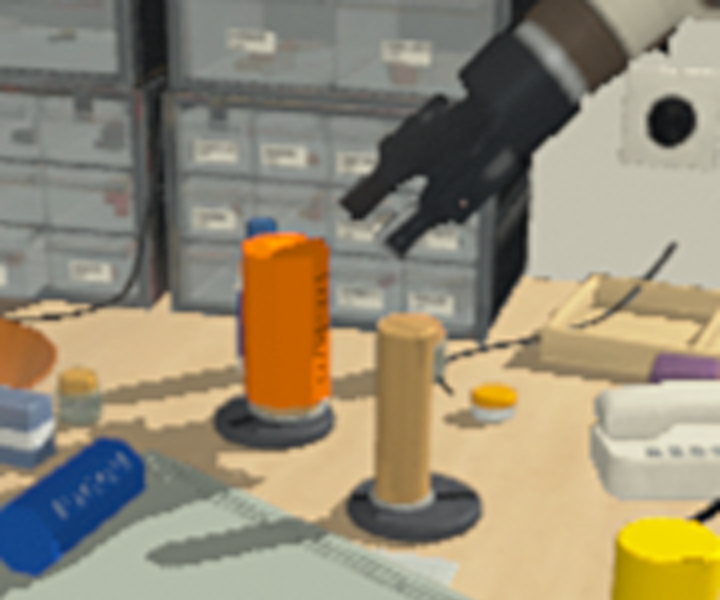

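```bash
python3 - <<'E'
from h import *
from plant import status
s=status.sense();k,e=fitk();print(e)
Rc=rot(s["ee_rot"]);Rp,a,m=pickR(-67.5,40)
G=np.array([.5975,.350,.033])-.020*m;T=G-.155*a;print(T)
Rv=Rp@R.from_rotvec([0,0,40],degrees=True).as_matrix()
A=(s["position"],Rc);B=(np.array([.50,.03,.40]),placeR(60,40)[0]);Cc=(np.array([.42,.30,.40]),Rv);D=(T+[0,0,.08],Rp);E=(T,Rp)
check([A,B,Cc,D,E],s["joint_positions"],k)
for X,Y in((A,B),(B,Cc),(Cc,D)):
    print(delta(dict(position=X[0],ee_rot=R.from_matrix(X[1]).as_euler('xyz',degrees=True)),*Y))
E
```

```text
14.394938535610024
[0.55171879 0.46052563 0.15173689]
[ 0.56  -0.019  0.24 ] [-12.  23. -22.  24.  47. 117.] 0.0 clr 0.13
[ 0.552 -0.013  0.26 ] [-11.  20. -23.  25.  47. 118.] 0.0 clr 0.129
[ 0.545 -0.007  0.28 ] [-11.  18. -24.  27.  46. 119.] 0.0 clr 0.127
[ 0.537 -0.001  0.3  ] [-10.  15. -24.  29.  46. 119.] 0.0 clr 0.127
[0.53  0.006 0.32 ] [-10.  13. -24.  30.  46. 120.] 0.0 clr 0.127
[0.522 0.012 0.34 ] [ -9.  11. -24.  32.  46. 121.] 0.0 clr 0.129
[0.515 0.018 0.36 ] [ -9.   9. -23.  34.  45. 121.] 0.0 clr 0.131
[0.507 0.024 0.38 ] [ -8.   7. -23.  37.  45. 122.] 0.0 clr 0.134
[0.5  0.03 0.4 ] [ -7.   5. -22.  39.  45. 123.] 0.0 clr 0.137

[0.5  0.03 0.4 ] [ -7.   5. -22.  39.  45. 123.] 0.0 clr 0.137
[0.49  0.064 0.4  ] [ -2.   4. -21.  43.  39. 118.] 0.0 clr 0.133
[0.48  0.098 0.4  ] [  3.   4. -20.  48.  34. 114.] 0.0 clr 0.125
[0.47  0.131 0.4  ] [  8.   4. -18.  52.  28. 111.] 0.0 clr 0.111
[0.46  0.165 0.4  ] [ 14.   5. -16.  56.  22. 109.] 0.0 clr 0.106
[0.45  0.199 0.4  ] [ 20.   6. -13.  60.  16. 107.] 0.0 clr 0.104
[0.44  0.232 0.4  ] [ 25.   9.  -9.  65.  11. 106.
[... 854 characters left out ...]
-39. 108.] 2.8103 clr 0.095
[0.552 0.461 0.212] [ 47.  66.  58.  81. -39. 108.] 2.7257 clr 0.095
[0.552 0.461 0.202] [ 46.  67.  58.  81. -39. 108.] 2.6475 clr 0.095
[0.552 0.461 0.192] [ 46.  68.  58.  80. -39. 109.] 2.5758 clr 0.095
[0.552 0.461 0.182] [ 46.  69.  58.  80. -39. 109.] 2.5105 clr 0.095
[0.552 0.461 0.172] [ 46.  69.  58.  80. -38. 109.] 2.4516 clr 0.095
[0.552 0.461 0.162] [ 46.  70.  58.  79. -38. 109.] 2.3992 clr 0.095
[0.552 0.461 0.152] [ 46.  71.  58.  79. -38. 109.] 2.3531 clr 0.095

(array([-130.7,  -93.3,  -75.9]), array([-0.16, -0.  , -0.05]))
(array([-124.6,  148.5, -204.3]), array([-22.86, -49.03, -46.36]))
(array([-97.9, 168.3, 183.1]), array([ -0.,  -0., -40.]))
```

```bash
cat >> h.py <<'E'
def fk(j,k):
    H,L1,L2,d,e1,e2,a,f,g,ly=k
    B=Rj('z',j[0]);Q=B@Rj('y',j[1]-j[2]+j[3]);A=Q@Rj('z',j[4])
    sh=B@np.array([a,0,0])+[0,0,H];el=sh+B@Rj('y',j[1])@np.array([e1,0,L1]);wr=el+B@Rj('y',j[1]-j[2])@np.array([L2,ly,e2])
    return wr+Q@np.array([f,0,g])+A@np.array([d,0,0]),A@Rj('x',j[5])@T0,el,wr
def fitk():
    D=[json.loads(l) for l in open("log.jsonl")]
    k0=np.array([.3,.4,.4,.13,0,0,0,0,0,0])
    f=lambda k:np.r_[np.concatenate([(fk(j,k)[0]-p)*1e3 for j,p,e in D]),(k[:4]-k0[:4])*1e-1,k[4:]*1e-1]
    r=least_squares(f,k0);
    global RES; RES=np.array([np.linalg.norm((fk(j,r.x)[0]-p)*1e3) for j,p,e in D]); return r.x,RES.max()
E
python3 - <<'E'
import h
from h import *
k,e=fitk();print(k.round(4),h.RES.round(2))
for l in open("log.jsonl"): print(np.round(json.loads(l)[0],1))
E
```

```text
[ 0.2408  0.4933  0.3914  0.1301  0.      0.008  -0.      0.1015  0.
 -0.    ] [0. 0. 0. 0. 0. 0. 0.]
[71.5 13.8  0.3 76.5 -0.  90. ]
[ 58.3  37.8   9.1  78.5 -36.8 116.7]
[ 58.8  44.1   4.8  67.9 -36.7 117.4]
[ 58.   17.1   4.2  76.9   0.2 110.8]
[  7.4   9.2 -11.3  48.9  33.  115.2]
[ -5.4  17.5 -11.9  34.5  44.2 125.1]
[-11.4  24.6 -21.1  23.7  46.6 117.6]
```

```bash
cat >> h.py <<'E'
def clr(j,k):
    p,Q,el,wr=fk(j,k);sh=np.array([0,0,k[0]]);f=np.linspace(0,1,25)[:,None];w2=p-Q[:,1]*k[3]
    pts=np.r_[sh+f*(el-sh),el+f*(wr-el),wr+f*(w2-wr),w2+f*(p-w2)]
    return min(np.linalg.norm(np.maximum(0,np.maximum(lo-pts,pts-hi)),axis=1).min(),
      np.linalg.norm(np.c_[pts[:,:2]-[.245,.12],np.maximum(0,pts[:,2]-.33)],axis=1).min())
E
python3 - <<'E'
from h import *
from plant import status
s=status.sense();k,e=fitk()
Rc=rot(s["ee_rot"]);Rp,a,m=pickR(-67.5,40)
G=np.array([.5975,.350,.033])-.020*m;T=G-.155*a
Rv=Rp@R.from_rotvec([0,0,25],degrees=True).as_matrix()
A=(s["position"],Rc);B=(np.array([.50,.03,.40]),placeR(60,40)[0]);Cc=(np.array([.40,.35,.40]),Rv);D=(T+[0,0,.08],Rp);E=(T,Rp)
check([A,B,Cc,D,E],s["joint_positions"],k)
# place check
print("place")
for xy in((.4915,.182),):
    RP,aP=placeR(60,40)
    for mz in(.2,.13,.023):
        G=np.array([*xy,mz+.072]);j,e=ik(G-.155*aP,RP,k,[0,8,-30,22,42,131]);print(j.round(0),e,clr(j,k))
E
```

```text
[ 0.56  -0.019  0.24 ] [-12.  24. -21.  24.  47. 117.] 0.0 clr 0.141
[ 0.552 -0.013  0.26 ] [-11.  22. -21.  26.  46. 118.] 0.0 clr 0.144
[ 0.545 -0.007  0.28 ] [-11.  19. -21.  28.  46. 119.] 0.0 clr 0.148
[ 0.537 -0.001  0.3  ] [-10.  17. -21.  30.  46. 119.] 0.0 clr 0.153
[0.53  0.006 0.32 ] [-10.  15. -21.  32.  46. 120.] 0.0 clr 0.157
[0.522 0.012 0.34 ] [ -9.  12. -21.  34.  46. 121.] 0.0 clr 0.162
[0.515 0.018 0.36 ] [ -8.  10. -20.  36.  45. 122.] 0.0 clr 0.167
[0.507 0.024 0.38 ] [ -8.   8. -19.  38.  45. 122.] 0.0 clr 0.172
[0.5  0.03 0.4 ] [ -7.   6. -19.  41.  45. 123.] 0.0 clr 0.173

[0.5  0.03 0.4 ] [ -7.   6. -19.  41.  45. 123.] 0.0 clr 0.173
[0.488 0.07  0.4  ] [ -1.   5. -17.  45.  37. 119.] 0.0 clr 0.145
[0.475 0.11  0.4  ] [  6.   5. -16.  50.  29. 116.] 0.0 clr 0.125
[0.462 0.15  0.4  ] [ 12.   5. -14.  54.  21. 115.] 0.0 clr 0.116
[0.45 0.19 0.4 ] [ 19.   7. -11.  59.  13. 114.] 0.0 clr 0.109
[0.438 0.23  0.4  ] [ 26.   9.  -7.  64.   5. 113.] 0.0 clr 0.12
[0.425 0.27  0.4  ] [ 33.  12.  -3.  69.  -2. 113.] 0.0 clr 0.145
[0.413 0.31  0.4  ] [ 39.  16.   2.  76. 
[... 803 characters left out ...]
r 0.015
[0.552 0.461 0.212] [ 46.  55.  37.  90. -36. 120.] 0.0 clr 0.015
[0.552 0.461 0.202] [ 46.  56.  37.  89. -36. 120.] 0.0 clr 0.015
[0.552 0.461 0.192] [ 46.  56.  36.  88. -36. 120.] 0.0 clr 0.014
[0.552 0.461 0.182] [ 46.  57.  35.  87. -36. 120.] 0.0 clr 0.014
[0.552 0.461 0.172] [ 46.  57.  35.  86. -36. 120.] 0.0 clr 0.015
[0.552 0.461 0.162] [ 46.  58.  35.  85. -36. 120.] 0.0 clr 0.015
[0.552 0.461 0.152] [ 46.  58.  34.  84. -36. 120.] 0.0 clr 0.015

place
[ -1.  -1. -32.  30.  42. 131.] 5.551115123125783e-15 0.08920552540117015
[ -1.   4. -38.  17.  42. 131.] 1.6653345369377348e-14 0.08943878688212617
[ -1.  17. -46.  -3.  42. 131.] 1.3877787807814457e-14 0.10368729884269605
```

```bash
python3 - <<'E'
from h import *
k,e=fitk()
for th in range(-50,56,10):
  for h in(.02,.035):
    Rp,a,m=pickR(-67.5,th)
    G=np.array([.5975,.350,.033])-h*m;T=G-.155*a
    j,e=ik(T,Rp,k,[45,50,30,85,-30,120]);p,Q,el,wr=fk(j,k);sh=np.array([0,0,k[0]])
    print(th,h,j.round(0),round(e,3),"clr",round(clr(j,k),3),"el",el.round(2))
E
```

```text
-50 0.02 [14. 52. 16. 64. 49. 77.] 0.0 clr 0.04 el [0.38 0.09 0.54]
-50 0.035 [15. 52. 15. 62. 49. 79.] 0.0 clr 0.036 el [0.38 0.1  0.54]
-40 0.02 [17. 49. 14. 60. 40. 83.] 0.0 clr 0.037 el [0.35 0.11 0.57]
-40 0.035 [18. 48. 14. 59. 40. 84.] 0.0 clr 0.034 el [0.35 0.11 0.57]
-30 0.02 [20. 46. 13. 59. 30. 87.] 0.0 clr 0.033 el [0.33 0.12 0.58]
-30 0.035 [21. 46. 13. 58. 30. 89.] 0.0 clr 0.029 el [0.33 0.13 0.59]
-20 0.02 [24. 44. 14. 59. 20. 92.] 0.0 clr 0.026 el [0.31 0.14 0.59]
-20 0.035 [25. 44. 14. 58. 20. 93.] 0.0 clr 0.022 el [0.31 0.15 0.59]
-10 0.02 [28. 44. 15. 60. 10. 96.] 0.0 clr 0.018 el [0.3  0.16 0.6 ]
-10 0.035 [29. 44. 15. 60. 10. 97.] 0.0 clr 0.016 el [0.3  0.17 0.6 ]
0 0.02 [32. 44. 17. 62.  0. 99.] 0.0 clr 0.014 el [0.29 0.18 0.59]
0 0.035 [ 33.  45.  17.  63.   0. 101.] 0.0 clr 0.014 el [0.29 0.19 0.59]
10 0.02 [ 36.  46.  20.  66. -10. 104.] 0.0 clr 0.011 el [0.29 0.21 0.58]
10 0.035 [ 37.  47.  21.  67. -10. 105.] 0.0 clr 0.011 el [0.29 0.22 0.58]
20 0.02 [ 40.  49.  23.  70. -19. 108.] 0.0 clr 0.009 el [0.29 0.24 0.56]
20 0.035 [ 41.  50.  25.  72. -19. 109.] 0.0 clr 0.007 el [0.28 0.25 0.56]
30 0.02 [ 43.  53.  28.  77. -28. 113.] 0.0 clr 0.007 el [0.29 0.27 0.54]
30 0.035 [ 44.  54.  30.  78. -28. 115.] 0.0 clr 0.01 el [0.29 0.28 0.53]
40 0.02 [ 46.  58.  34.  84. -36. 120.] 0.0 clr 0.015 el [0.29 0.3  0.5 ]
40 0.035 [ 47.  59.  36.  86. -36. 121.] 0.0 clr 0.02 el [0.29 0.31 0.49]
50 0.02 [ 48.  65.  42.  95. -44. 127.] 0.0 clr 0.024 el [0.3  0.33 0.45]
50 0.035 [ 49.  66.  44.  97. -43. 128.] 0.0 clr 0.028 el [0.29 0.34 0.44]
```

```bash
python3 - <<'E'
from h import *
k,e=fitk()
j,_=ik(np.array([.3726,.4654,.158]),pickR(-52.8,40)[0],k,[59,44,5,68,-37,117]);print("orange pick clr",clr(j,k))
for (x,y) in((.5975,.35),(.57,.35),(.54,.36),(.51,.36),(.48,.36),(.45,.37),(.47,.30),(.50,.31)):
  row=[]
  for yaw in(-67,-50,-35,-20,-5,10,25):
    b=None
    for th in(30,40):
      Rp,a,m=pickR(yaw,th);T=np.array([x,y,.033])-.02*m-.155*a
      j,e=ik(T,Rp,k,[50,40,10,75,-30,120]);v=(round(clr(j,k),3) if e<1e-3 else -1,th)
      if b is None or v>b: b=v
    row.append(b)
  print((x,y),[tuple(map(float,r)) for r in row])
# pusher
for az in(-40,-20,0,20):
  for tip in((.64,.40,.03),(.55,.40,.03)):
    a=np.array([np.cos(np.radians(az))*.71,np.sin(np.radians(az))*.71,-.71]);T=np.array(tip)-.17*a
    for zz in ([-np.sin(np.radians(az)),np.cos(np.radians(az)),0],):
      j,e=ik(T,toolR(a,zz),k,[50,30,-10,60,-30,150]);print(az,tip,j.round(0),round(e,4),clr(j,k))
E
```

```text
orange pick clr 0.07052564621116969
(0.5975, 0.35) [(0.015, 40.0), (0.027, 30.0), (0.049, 40.0), (0.067, 40.0), (0.076, 40.0), (0.08, 40.0), (0.077, 30.0)]
(0.57, 0.35) [(0.021, 40.0), (0.037, 30.0), (0.057, 40.0), (0.075, 40.0), (0.083, 40.0), (0.088, 40.0), (0.076, 30.0)]
(0.54, 0.36) [(0.03, 40.0), (0.046, 30.0), (0.065, 40.0), (0.082, 40.0), (0.09, 40.0), (0.095, 30.0), (0.082, 30.0)]
(0.51, 0.36) [(0.038, 40.0), (0.056, 30.0), (0.074, 40.0), (0.09, 40.0), (0.098, 40.0), (0.103, 30.0), (0.082, 30.0)]
(0.48, 0.36) [(0.045, 40.0), (0.066, 30.0), (0.083, 40.0), (0.098, 40.0), (0.106, 40.0), (0.112, 30.0), (0.081, 30.0)]
(0.45, 0.37) [(0.055, 40.0), (0.074, 30.0), (0.091, 30.0), (0.105, 40.0), (0.113, 40.0), (0.118, 30.0), (0.087, 30.0)]
(0.47, 0.3) [(0.055, 30.0), (0.077, 30.0), (0.092, 30.0), (0.106, 30.0), (0.106, 30.0), (0.068, 30.0), (0.034, 30.0)]
(0.5, 0.31) [(0.043, 30.0), (0.066, 30.0), (0.083, 40.0), (0.096, 40.0), (0.107, 30.0), (0.076, 30.0), (0.043, 30.0)]
-40 (0.64, 0.4, 0.03) [ 48.  51.  18.  55. -45.  88.] 0.0 0.023826080849203946
-40 (0.55, 0.4, 0.03) [ 54.  46.   8.  56. -45.  96.] 0.0 0.0508245750647637
-20 (0.64, 0.4, 0.03) [ 47.  42.  -4.  23. -41.  59.] 0.0 0.04858388884142159
-20 (0.55, 0.4, 0.03) [ 53.  37. -12.  25. -43.  67.] 0.0 0.07584272018384974
0 (0.64, 0.4, 0.03) [ 43.  36. -18.  -1. -29.  34.] 0.0 0.06152575782487989
0 (0.55, 0.4, 0.03) [ 50.  32. -27.  -2. -33.  40.] 0.0 0.0865343474022656
20 (0.64, 0.4, 0.03) [ 37.  34. -26. -14. -12.  12.] 0.0 0.06252208569097044
20 (0.55, 0.4, 0.03) [ 43.  29. -36. -18. -16.  17.] 0.0 0.08594802240423526
```

```bash
python3 - <<'E'
from h import *
k,e=fitk()
for az in(-20,0,20,40):
  for pit in(50,60,70):
    o=[]
    for tip in((.569,.293,.012),(.60,.31,.012),(.635,.345,.012),(.57,.293,.09)):
      t=np.radians(pit);b=np.radians(az);a=np.array([np.cos(b)*np.cos(t),np.sin(b)*np.cos(t),-np.sin(t)]);T=np.array(tip)-.1734*a
      best=None
      for j6 in(0,60,120,180,-90):
        j,e=ik(T,toolR(a,[-np.sin(b),np.cos(b),0]),k,[40,30,-10,60,-10,j6])
        if best is None or e<best[0]-1e-4: best=(e,j)
      o.append((round(best[0],3),round(clr(best[1],k),3),best[1].round(0).tolist() if tip[0]==.60 else ''))
    print(az,pit,o)
E
```

```text
-20 50 [(np.float64(0.0), np.float64(0.075), ''), (np.float64(0.0), np.float64(0.065), [42.0, 35.0, -18.0, 16.0, -35.0, 55.0]), (np.float64(0.0), np.float64(0.051), ''), (np.float64(0.0), np.float64(0.103), '')]
-20 60 [(np.float64(0.0), np.float64(0.075), ''), (np.float64(0.0), np.float64(0.063), [38.0, 34.0, -12.0, 27.0, -25.0, 55.0]), (np.float64(0.0), np.float64(0.047), ''), (np.float64(0.0), np.float64(0.1), '')]
-20 70 [(np.float64(0.0), np.float64(0.068), ''), (np.float64(0.0), np.float64(0.055), [35.0, 35.0, -5.0, 38.0, -16.0, 53.0]), (np.float64(0.0), np.float64(0.036), ''), (np.float64(0.0), np.float64(0.091), '')]
0 50 [(np.float64(0.0), np.float64(0.075), ''), (np.float64(0.0), np.float64(0.076), [37.0, 31.0, -29.0, -4.0, -23.0, 30.0]), (np.float64(0.0), np.float64(0.062), ''), (np.float64(0.0), np.float64(0.09), '')]
0 60 [(np.float64(0.0), np.float64(0.087), ''), (np.float64(0.0), np.float64(0.076), [35.0, 30.0, -21.0, 13.0, -17.0, 31.0]), (np.float64(0.0), np.float64(0.06), ''), (np.float64(0.0), np.float64(0.113), '')]
0 70 [(np.float64(0.0), np.float64(0.079), ''), (
[... 715 characters left out ...]
(0.0), np.float64(0.054), ''), (np.float64(0.0), np.float64(0.111), '')]
40 50 [(np.float64(0.0), np.float64(0.0), ''), (np.float64(0.0), np.float64(0.006), [22.0, 29.0, -34.0, -12.0, 11.0, -14.0]), (np.float64(0.0), np.float64(0.033), ''), (np.float64(0.0), np.float64(0.008), '')]
40 60 [(np.float64(0.0), np.float64(0.027), ''), (np.float64(0.0), np.float64(0.05), [24.0, 29.0, -24.0, 8.0, 8.0, -14.0]), (np.float64(0.0), np.float64(0.067), ''), (np.float64(0.0), np.float64(0.066), '')]
40 70 [(np.float64(0.0), np.float64(0.078), ''), (np.float64(0.0), np.float64(0.073), [25.0, 31.0, -13.0, 26.0, 5.0, -14.0]), (np.float64(0.0), np.float64(0.055), ''), (np.float64(0.0), np.float64(0.111), '')]
```

```bash
python3 - <<'E'
from h import *
from plant import status
s=status.sense();k,e=fitk();print(s["position"])
a=np.array([.5,0,-.866]);RQ=toolR(a,[0,1,0])
Rc=rot(s["ee_rot"]);A=(s["position"],Rc);B=(np.array([.50,.0,.40]),Rc)
P0=(np.array([.566,.292,.09])-.1734*a,RQ)
check([A,B,P0],s["joint_positions"],k)
for X,Y in((A,B),(B,P0)): print(delta(dict(position=X[0],ee_rot=R.from_matrix(X[1]).as_euler('xyz',degrees=True)),*Y))
E
```

```text
[ 0.55970085 -0.01893334  0.24005989]
[ 0.56  -0.019  0.24 ] [-12.  24. -21.  24.  47. 117.] 0.0 clr 0.141
[ 0.552 -0.017  0.26 ] [-12.  22. -21.  26.  47. 118.] 0.0 clr 0.145
[ 0.545 -0.014  0.28 ] [-11.  20. -21.  29.  47. 118.] 0.0 clr 0.149
[ 0.537 -0.012  0.3  ] [-11.  17. -21.  31.  47. 118.] 0.0 clr 0.153
[ 0.53  -0.009  0.32 ] [-11.  15. -20.  34.  46. 118.] 0.0 clr 0.158
[ 0.522 -0.007  0.34 ] [-11.  13. -20.  36.  46. 118.] 0.0 clr 0.162
[ 0.515 -0.005  0.36 ] [-11.  11. -19.  39.  46. 118.] 0.0 clr 0.167
[ 0.507 -0.002  0.38 ] [-11.   9. -18.  42.  46. 118.] 0.0 clr 0.171
[0.5 0.  0.4] [-11.   7. -17.  44.  46. 119.] 0.0 clr 0.176

[0.5 0.  0.4] [-11.   7. -17.  44.  46. 119.] 0.0 clr 0.176
[0.497 0.036 0.38 ] [ -5.   8. -18.  45.  40. 105.] 0.0 clr 0.168
[0.495 0.073 0.36 ] [  0.   8. -18.  44.  33.  94.] 0.0 clr 0.15
[0.492 0.109 0.34 ] [  6.   9. -19.  42.  25.  83.] 0.0 clr 0.131
[0.49  0.146 0.32 ] [ 12.  11. -20.  39.  17.  73.] 0.0 clr 0.115
[0.487 0.182 0.3  ] [ 19.  12. -21.  36.   8.  63.] 0.0 clr 0.103
[0.484 0.219 0.28 ] [ 24.  15. -21.  32.  -1.  53.] 0.0 clr 0.097
[0.482 0.256 0.26 ] [ 30.  17. -22.  28.  -9.  43.] 0.0 clr 0.101
[0.479 0.292 0.24 ] [ 35.  20. -22.  22. -17.  31.] 0.0 clr 0.112

(array([-114. , -113.2,  -60.9]), array([-0., -0.,  0.]))
(array([ -33.2,  288.1, -164.7]), array([ -22.11, -124.68,  -46.82]))
```

servo_tool([
  [-20,-20,-10,0,0,0,0.8],
  [-45,-45,-24,0,0,0,0.5],
  [-70,-70,-37,0,0,0,0.2],
  [-95,-94,-50,0,0,0,0],
  [-114,-113,-61,-1.1,-6.2,-2.3,0],
  [-116,-98,-70,-2.2,-12.8,-4.8,0],
  [-118,-83,-78,-3.4,-19.4,-7.3,0],
  [-119,-68,-87,-4.6,-26,-9.8,0],
  [-121,-53,-96,-5.8,-32.6,-12.2,0],
  [-123,-37,-105,-7,-39.2,-14.7,0],
], force=30)

```text
time: 16.03
position: [0.4946, 0.0804, 0.355]
ee_rot: [-67.5, 26.3, -74.3]
force: [-0.4, 0.7, -0.0]
opening: 0.0003
```

```bash
python3 st.py; python3 - <<'E'
from h import *
from plant import status
s=status.sense()
a=np.array([.5,0,-.866]);RQ=toolR(a,[0,1,0])
print(delta(s,np.array([.566,.292,.09])-.1734*a,RQ),delta(s,np.array([.566,.292,.03])-.1734*a,RQ))
E
```

```text
16.0333 [0.4946 0.0804 0.355 ] [-67.53  26.29 -74.25] F [-0.36  0.72 -0.03] T [-0.47   0.207  0.086] 0.00028564672482415894
(array([-135.5,  196.5,  -35.1]), array([-15.07, -85.09, -32.16])) (array([-108.9,  246.2,  -55.6]), array([-15.07, -85.09, -32.16]))
```

servo_tool([
  [-10,15,-3,-1.1,-6.4,-2.4,0],
  [-20,30,-5,-2.3,-12.9,-4.9,0],
  [-31,45,-8,-3.4,-19.4,-7.3,0],
  [-41,60,-11,-4.6,-25.9,-9.8,0],
  [-52,75,-13,-5.7,-32.3,-12.2,0],
  [-62,90,-16,-6.9,-38.8,-14.7,0],
  [-72,105,-19,-8,-45.3,-17.1,0],
  [-83,120,-21,-9.2,-51.8,-19.6,0],
  [-93,135,-24,-10.3,-58.2,-22,0],
  [-103,150,-27,-11.5,-64.7,-24.5,0],
])

```text
time: 16.87
position: [0.4833, 0.2423, 0.2675]
ee_rot: [-77.2, -19.9, -21.4]
force: [0.0, 0.1, 0.5]
opening: -0.0001
```

```bash
python3 st.py; python3 - <<'E'
from h import *
from plant import status
s=status.sense()
a=np.array([.5,0,-.866]);RQ=toolR(a,[0,1,0])
for z in(.06,.013): print(delta(s,np.array([.564,.291,z])-.1734*a,RQ))
E
```

```text
16.8667 [0.4833 0.2423 0.2675] [-77.23 -19.92 -21.36] F [0.   0.1  0.55] T [-0.054  0.373  0.018] -5.7126022103291475e-05
(array([-41.5,  54.4,  31.9]), array([ -3.59, -20.36,  -7.73]))
(array([-57.5,  97.5,  22.2]), array([ -3.59, -20.36,  -7.73]))
```

servo_tool([
  [-13,17,10,-1.1,-6,-2.3,0],
  [-26,34,20,-2.2,-12.3,-4.7,0],
  [-38,50,29,-3.3,-18.5,-7,0],
  [-41.5,54.4,31.9,-3.6,-20.4,-7.7,0],
  [-44,61,30,-3.6,-20.4,-7.7,0],
  [-47,70,28,-3.6,-20.4,-7.7,0],
  [-50,79,26,-3.6,-20.4,-7.7,0],
  [-53,86,25,-3.6,-20.4,-7.7,0],
  [-55,92,23.5,-3.6,-20.4,-7.7,0],
  [-56,94,23,-3.6,-20.4,-7.7,0],
])

```text
time: 17.7
position: [0.4774, 0.2898, 0.1659]
ee_rot: [-89.9, -29.7, -0.3]
force: [-0.9, 0.3, -0.1]
opening: 0.0
```

```bash
python3 st.py; python3 - <<'E'
from h import *
from plant import status,camera
s=status.sense();R0=rot(s["ee_rot"]);print("tip",s["position"]+.1734*R0[:,1],R0.round(2).tolist())
C={n:camera(n) for n in("scene","top")}
cv2.imwrite("pics/b1.png",np.hstack([cv2.resize(C["scene"]["pixels"][130:270,180:320,::-1],(400,400),interpolation=cv2.INTER_CUBIC),cv2.resize(C["top"]["pixels"][100:230,220:350,::-1],(400,400),interpolation=cv2.INTER_CUBIC)]))
E
```

```text
17.7 [0.4774 0.2898 0.1659] [-89.88 -29.73  -0.34] F [-0.89  0.32 -0.05] T [-0.028  0.516  0.032] 2.6353828629991002e-05
tip [0.56341926 0.2896774  0.01533412] [[0.87, 0.5, 0.0], [-0.01, -0.0, 1.0], [0.5, -0.87, 0.0]]
```

View pics/b1.png

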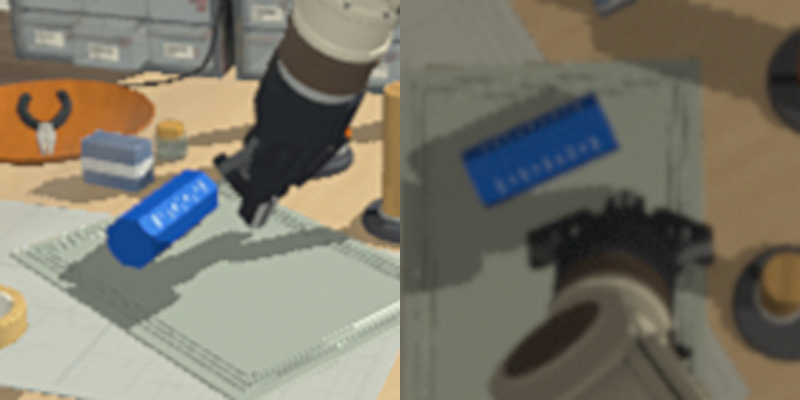

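servo_tool([
  [2.5,3.7,1.5,0,0,0,0],
  [6.5,6,3,0,0,0,0],
  [10.5,8.3,4.5,0,0,0,0],
  [14.5,10.5,6,0,0,0,0],
  [18.5,12.7,7.5,0,0,0,0],
  [22.5,15,9,0,0,0,0],
  [26,17.2,10.5,0,0,0,0],
  [29.5,19.2,12,0,0,0,0],
  [32.5,21,13.5,0,0,0,0],
  [35.4,22.7,15,0,0,0,0],
])

```text
time: 18.63
position: [0.52, 0.3056, 0.1651]
ee_rot: [-89.8, -29.8, -0.3]
force: [0.3, -0.6, 0.2]
opening: -0.0001
```

```bash
cat > look.py <<'E'
from h import *
from plant import status,camera
import sys
s=status.sense();R0=rot(s["ee_rot"]);print(s["time"],s["position"].round(4),"F",s["force"].round(1),"tip",(s["position"]+.1734*R0[:,1]).round(4))
C={n:camera(n) for n in("scene","top")}
cv2.imwrite(sys.argv[1],np.hstack([cv2.resize(C["scene"]["pixels"][130:270,180:320,::-1],(400,400),interpolation=cv2.INTER_CUBIC),cv2.resize(C["top"]["pixels"][100:230,220:350,::-1],(400,400),interpolation=cv2.INTER_CUBIC)]))
E
python3 look.py pics/b2.png
```

```text
18.6333 [0.52   0.3056 0.1651] F [ 0.3 -0.6  0.2] tip [0.6062 0.3056 0.0146]
```

View pics/b2.png

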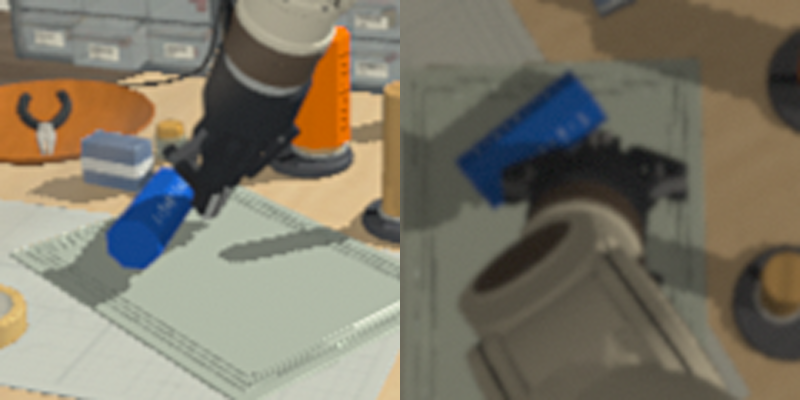

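servo_tool([
  [2.1,1.2,1.9,0,0,0,0],
  [4.2,2.4,3.8,0,0,0,0],
  [6.3,3.6,5.7,0,0,0,0],
  [8.4,4.8,7.6,0,0,0,0],
  [10.5,6,9.5,0,0,0,0],
  [12.6,7.2,11.4,0,0,0,0],
  [14.7,8.4,13.3,0,0,0,0],
  [16.8,9.6,15.2,0,0,0,0],
  [18.8,10.8,17,0,0,0,0],
  [20.8,12,19,0,0,0,0],
])

```text
time: 19.57
position: [0.5439, 0.3246, 0.1651]
ee_rot: [-89.8, -29.8, -0.3]
force: [0.4, 0.1, 0.8]
opening: -0.0
```

```bash
python3 look.py pics/b3.png
```

```text
19.5667 [0.5439 0.3246 0.1651] F [0.4 0.1 0.8] tip [0.6302 0.3246 0.0147]
```

View pics/b3.png

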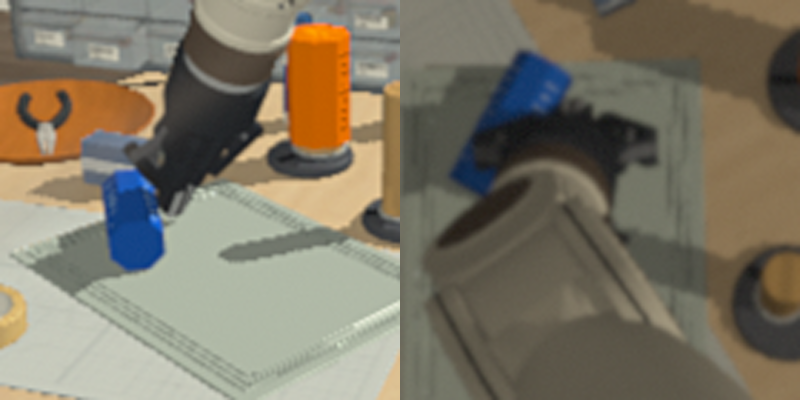

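servo_tool([
  [0.5,0.3,2.2,0,0,0,0],
  [1,0.6,4.4,0,0,0,0],
  [1.5,0.9,6.6,0,0,0,0],
  [2,1.2,8.8,0,0,0,0],
  [2.6,1.5,11,0,0,0,0],
  [3.1,1.8,13.2,0,0,0,0],
  [3.6,2.1,15.4,0,0,0,0],
  [4.2,2.4,17.6,0,0,0,0],
  [4.7,2.7,19.8,0,0,0,0],
  [5.2,3,22,0,0,0,0],
])

```text
time: 20.5
position: [0.5499, 0.3466, 0.1652]
ee_rot: [-89.8, -29.8, -0.3]
force: [-0.8, -0.3, 0.4]
opening: 0.0003
```

```bash
python3 look.py pics/b4.png
```

```text
20.5 [0.5499 0.3466 0.1652] F [-0.8 -0.3  0.4] tip [0.6361 0.3467 0.0147]
```

View pics/b4.png

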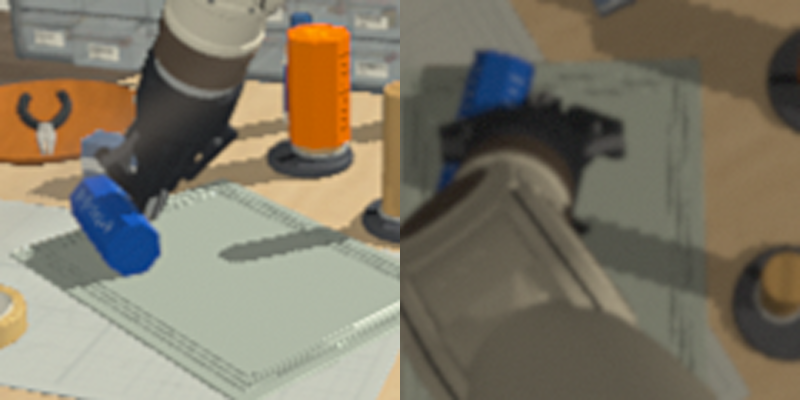

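servo_tool([
  [-2,0,-8,0,0,0,0],
  [-4,-4,-15,0,0,0,0],
  [-4,-20,-15,0,0,0,0],
  [-6,-45,-16,0,0,0,0.2],
  [-8,-75,-18,0,0,0,0.5],
  [-10,-105,-20,0,0,0,0.8],
  [-15,-135,-22,0,0,0,1],
  [-20,-160,-24,0,0,0,1],
  [-25,-180,-25,0,0,0,1],
  [-30,-190,-25,0,0,0,1],
])

```text
time: 21.43
position: [0.4281, 0.3206, 0.3176]
ee_rot: [-89.7, -30.0, -0.4]
force: [0.7, -1.0, 0.4]
opening: 0.0832
```

```bash
python3 look.py pics/b5.png; python3 - <<'E'
from h import *
from plant import camera
C={n:camera(n) for n in("scene","top")};w=.042
B0={'scene':[180,160,280,250],'top':[215,100,290,185]};M={};B={}
for n,c in C.items():
    box=np.array(B0[n]);B[n]=box;p=c["pixels"].astype(int);s=(p[...,2]-p[...,0]>30)&(p[...,2]>1.5*p[...,0]);m=s[box[1]:box[3],box[0]:box[2]].astype(np.uint8)
    nl,l,st,_=cv2.connectedComponentsWithStats(m);m=(l==1+np.argmax(st[1:,4])).astype(np.uint8);M[n]=cv2.morphologyEx(m,cv2.MORPH_CLOSE,np.ones((5,5))).astype(float);print(n,M[n].sum())
for names in(("top",),("scene",),("top","scene")):
    best=None
    for a0 in(-30,-15,0):
        def f(x):
            a=np.radians(x[2]);P=cupv(np.array([x[0]/1e3,x[1]/1e3,.005+w/2]),np.array([np.cos(a),np.sin(a),0]),np.array([0,0,1.]),w)
            return sum(np.abs(hullmask(C[n],P,B[n])-M[n]).sum() for n in names)
        x0=[610,375,a0];r=minimize(f,x0,method='Nelder-Mead',options=dict(initial_simplex=np.array([x0,[625,375,a0],[610,390,a0],[610,375,a0+15]])))
        if best is None or r.fun<best.fun: best=r
    print(names,best.x.round(1),best.fun)
E
```

```text
21.4333 [0.4281 0.3206 0.3176] F [ 0.7 -1.   0.4] tip [0.5148 0.321  0.1674]
scene 684.0
top 937.0
('top',) [614.7 387.  -16.3] 98.640625
('scene',) [614.5 388.  -17.4] 34.21875
('top', 'scene') [614.7 387.4 -17.1] 142.390625
```

View pics/b5.png

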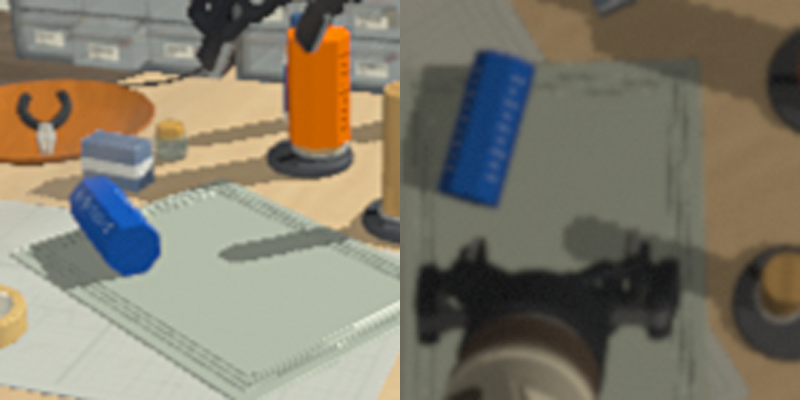

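```bash
python3 - <<'E'
from h import *
from plant import status
s=status.sense();k,e=fitk()
for th in(30,35,40,45):
  for h in(.02,.03):
    Rp,a,m=pickR(-17.2,th);T=np.array([.6147,.3875,.0335])-h*m-.155*a
    j,e=ik(T,Rp,k,[50,40,10,75,-30,90]);print(th,h,T.round(4),j.round(0),round(e,4),clr(j,k).round(3))
Rp,a,m=pickR(-17.2,40);T=np.array([.6147,.3875,.0335])-.025*m-.155*a
A=(s["position"],rot(s["ee_rot"]));B=(T+[-.03,.01,.07],Rp);E=(T,Rp)
check([A,B,E],s["joint_positions"],k)
print(delta(s,*B)); print(Rp.T@[-.03,.01,.07],T)
E
```

```text
30 0.02 [0.5216 0.4163 0.1677] [ 43.  38.  -3.  33. -26.  57.] 0.0 0.055
30 0.03 [0.512  0.4193 0.1677] [ 44.  38.  -4.  33. -26.  58.] 0.0 0.058
35 0.02 [0.5107 0.4197 0.1605] [ 45.  38.  -6.  28. -31.  57.] 0.0 0.058
35 0.03 [0.5011 0.4227 0.1605] [ 46.  38.  -6.  28. -31.  58.] 0.0 0.061
40 0.02 [0.5004 0.4229 0.1522] [ 47.  38.  -9.  23. -35.  57.] 0.0 0.06
40 0.03 [0.4909 0.4258 0.1522] [ 48.  38.  -9.  23. -36.  58.] 0.0 0.062
45 0.02 [0.4909 0.4258 0.1431] [ 48.  39. -11.  17. -40.  57.] 0.0 0.06
45 0.03 [0.4813 0.4288 0.1431] [ 49.  39. -12.  18. -40.  58.] 0.0 0.063
[0.429 0.321 0.314] [ 41.  13. -19.  35. -19.  38.] 0.0 clr 0.149
[0.434 0.335 0.303] [ 43.  15. -18.  33. -21.  41.] 0.0 clr 0.141
[0.438 0.349 0.291] [ 44.  17. -17.  33. -24.  43.] 0.0 clr 0.132
[0.443 0.364 0.28 ] [ 45.  20. -16.  32. -26.  46.] 0.0 clr 0.124
[0.447 0.378 0.268] [ 46.  22. -15.  31. -28.  49.] 0.0 clr 0.117
[0.452 0.392 0.257] [ 47.  24. -13.  31. -30.  52.] 0.0 clr 0.108
[0.456 0.406 0.245] [ 48.  27. -12.  31. -32.  55.] 0.0 clr 0.101
[0.461 0.42  0.234] [ 49.  29. -10.  32. -34.  58.] 0.0 clr 0.093
[0.466 0.434 0.222] [ 50.  32.  -7.  33. -36.  61.] 0.0 clr 0.087

[0.466 0.434 0.222] [ 50.  32.  -7.  33. -36.  61.] 0.0 clr 0.087
[0.469 0.433 0.213] [ 50.  33.  -8.  31. -36.  61.] 0.0 clr 0.084
[0.473 0.432 0.205] [ 49.  33.  -8.  30. -36.  60.] 0.0 clr 0.081
[0.477 0.431 0.196] [ 49.  34.  -8.  29. -36.  60.] 0.0 clr 0.078
[0.481 0.429 0.187] [ 49.  35.  -8.  28. -36.  60.] 0.0 clr 0.075
[0.484 0.428 0.178] [ 48.  36.  -9.  27. -36.  59.] 0.0 clr 0.072
[0.488 0.427 0.17 ] [ 48.  37.  -9.  25. -36.  59.] 0.0 clr 0.068
[0.492 0.426 0.161] [ 48.  37.  -9.  24. -36.  58.] 0.0 clr 0.065
[0.496 0.424 0.152] [ 47.  38.  -9.  23. -35.  58.] 0.0 clr 0.061

(array([-14.6,  98.2, 113.3]), array([ -9.84,  13.87, -10.14]))
[ 0.02077631 -0.07394512  0.00068154] [0.49564167 0.42435471 0.15223689]
```

servo_tool([
  [-2,14,16,-1.4,2,-1.4,1],
  [-4,28,32,-2.8,4,-2.9,1],
  [-6,42,48,-4.2,6,-4.3,1],
  [-8,56,65,-5.6,8,-5.8,1],
  [-10,70,81,-7,9.9,-7.2,1],
  [-12,82,95,-8.2,11.6,-8.5,1],
  [-13.5,91,105,-9.1,12.9,-9.4,1],
  [-14.6,98,113,-9.8,13.9,-10.1,1],
  [-14.6,98,113,-9.8,13.9,-10.1,1],
  [-14.6,98,113,-9.8,13.9,-10.1,1],
])

```text
time: 22.47
position: [0.4658, 0.4341, 0.2203]
ee_rot: [-90.2, -39.9, -17.0]
force: [1.2, 0.4, 0.1]
opening: 0.0856
```

```bash
python3 st.py; python3 - <<'E'
from h import *
from plant import status
s=status.sense();Rp,a,m=pickR(-17.2,40);T=np.array([.6147,.3875,.0335])-.025*m-.155*a;print(delta(s,T,Rp))
E
```

```text
22.4667 [0.4658 0.4341 0.2203] [-90.21 -39.86 -17.04] F [1.24 0.35 0.05] T [ 0.138  0.589 -0.077] 0.08558468632259389
(array([-19.5,  72.4,  -0.3]), array([ 0.11,  0.12, -0.14]))
```

servo_tool([
  [-3,11,0,0,0,0,1],
  [-6,22,0,0,0,0,1],
  [-9,33,-0.1,0,0,0,1],
  [-12,44,-0.2,0,0,0,1],
  [-14.5,54,-0.2,0.1,0.1,-0.1,1],
  [-16.8,62,-0.3,0.1,0.1,-0.1,1],
  [-18.5,68.5,-0.3,0.1,0.1,-0.1,1],
  [-19.5,72.4,-0.3,0.1,0.1,-0.1,1],
  [-19.5,72.4,-0.3,0.1,0.1,-0.1,1],
  [-19.5,72.4,-0.3,0.1,0.1,-0.1,1],
], force=50)

```text
time: 23.3
position: [0.4959, 0.4248, 0.1551]
ee_rot: [-89.7, -40.1, -17.4]
force: [-0.7, 0.0, -0.7]
opening: 0.0853
```

```bash
python3 look.py pics/b6.png
```

```text
23.3 [0.4959 0.4248 0.1551] F [-0.7  0.  -0.7] tip [0.6026 0.3923 0.0224]
```

View pics/b6.png

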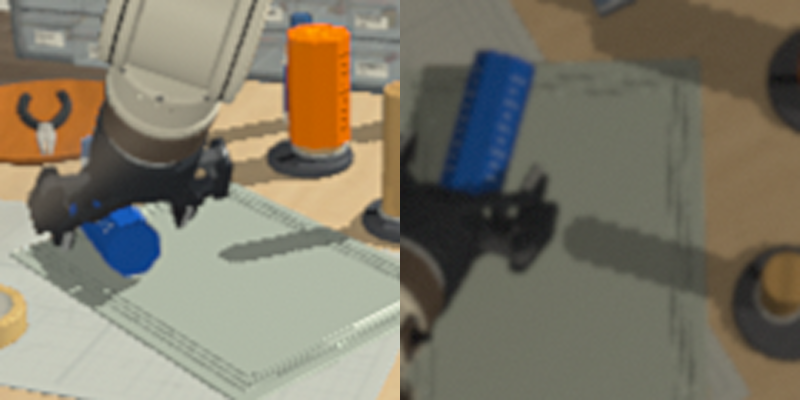

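servo_tool([
  [-1,1.2,0,0,0,0,0.8],
  [-1.3,1.5,0,0,0,0,0.65],
  [-1.3,1.5,0,0,0,0,0.5],
  [-1.3,1.5,0,0,0,0,0.4],
  [-1.3,1.5,0,0,0,0,0.3],
  [-1.3,1.5,0,0,0,0,0.2],
  [-1.3,1.5,0,0,0,0,0.15],
  [-1.3,1.5,0,0,0,0,0.15],
  [-1.3,1.5,0,0,0,0,0.15],
  [-1.3,1.5,0,0,0,0,0.15],
], force=50)

```text
time: 24.23
position: [0.4957, 0.4253, 0.1533]
ee_rot: [-89.7, -40.1, -17.4]
force: [-1.9, 1.7, 4.3]
opening: 0.0409
```

```bash
python3 st.py; python3 - <<'E'
from h import *
from plant import status
s=status.sense();k,e=fitk()
Rp=rot(s["ee_rot"]);RP,aP=placeR(60,40)
Rv=Rp@R.from_rotvec([0,0,40],degrees=True).as_matrix()
A=(s["position"],Rp);L=(s["position"]+[-.03,.01,.08],Rp);U=(np.array([.40,.40,.40]),Rv)
Tpl=np.array([.4915,.182,.20+.052+.025])-.155*aP;P=(Tpl,RP);M=(np.array([.44,.22,.42]),None)
Pm=(Tpl+[0.02,0.0,.05],RP)
print("G",A[0]+.155*Rp[:,1],Tpl)
check([A,L,U,Pm],s["joint_positions"],k)
for X,Y in((A,L),(A,U),(U,Pm)): print(delta(dict(position=X[0],ee_rot=R.from_matrix(X[1]).as_euler('xyz',degrees=True)),*Y))
E
```

```text
24.2333 [0.4957 0.4253 0.1533] [-89.68 -40.08 -17.4 ] F [-1.88  1.67  4.29] T [0.249 0.585 0.06 ] 0.04088520728373944
G [0.59124194 0.39624079 0.03472237] [0.43213156 0.07917084 0.37663208]
[0.496 0.425 0.153] [ 47.  38.  -9.  23. -35.  58.] 0.0 clr 0.061
[0.492 0.427 0.163] [ 48.  37.  -9.  24. -36.  58.] 0.0 clr 0.065
[0.488 0.428 0.173] [ 48.  36.  -9.  25. -36.  59.] 0.0 clr 0.069
[0.484 0.429 0.183] [ 48.  35.  -8.  27. -36.  59.] 0.0 clr 0.073
[0.481 0.43  0.193] [ 49.  34.  -8.  28. -36.  60.] 0.0 clr 0.077
[0.477 0.432 0.203] [ 49.  34.  -8.  30. -36.  60.] 0.0 clr 0.08
[0.473 0.433 0.213] [ 49.  33.  -8.  31. -36.  60.] 0.0 clr 0.083
[0.469 0.434 0.223] [ 50.  32.  -7.  32. -36.  61.] 0.0 clr 0.086
[0.466 0.435 0.233] [ 50.  31.  -7.  34. -36.  61.] 0.0 clr 0.089

[0.466 0.435 0.233] [ 50.  31.  -7.  34. -36.  61.] 0.0 clr 0.089
[0.458 0.431 0.254] [ 50.  29.  -5.  40. -32.  62.] 0.0 clr 0.095
[0.449 0.426 0.275] [ 49.  27.  -3.  46. -27.  63.] 0.0 clr 0.1
[0.441 0.422 0.296] [ 48.  26.  -2.  52. -23.  63.] 0.0 clr 0.105
[0.433 0.418 0.317] [ 48.  24.   1.  57. -18.  64.] 0.
[... 286 characters left out ...]
. 62.] 0.0 clr 0.118
[0.407 0.36  0.403] [40. 17.  5. 74.  6. 69.] 0.0 clr 0.131
[0.413 0.32  0.407] [35. 13. -1. 70. 13. 76.] 0.0 clr 0.145
[0.42 0.28 0.41] [29. 10. -5. 65. 19. 84.] 0.0 clr 0.142
[0.426 0.24  0.413] [ 23.   7. -10.  60.  25.  92.] 0.0 clr 0.114
[0.433 0.199 0.417] [ 17.   4. -14.  56.  30. 100.] 0.0 clr 0.098
[0.439 0.159 0.42 ] [ 11.   2. -17.  50.  35. 109.] 0.0 clr 0.097
[0.446 0.119 0.423] [  5.  -0. -20.  45.  39. 120.] 0.0 clr 0.1
[0.452 0.079 0.427] [ -1.  -2. -23.  39.  42. 131.] 0.0 clr 0.111

(array([ 27.3, -81.6,   1. ]), array([0., 0., 0.]))
(array([  94.7, -243. ,  -51.4]), array([-0., -0., 40.]))
(array([ 144.7,  -27.7, -291. ]), array([44.26, 95.53, 35.37]))
```

servo_tool([
  [7,-20,0,0,0,0,0.15],
  [17,-50,0.5,0,0,0,0.15],
  [27,-82,1,0,0,0,0.15],
  [37,-105,-6,0,0,5.7,0.15],
  [47,-128,-14,0,0,11.4,0.15],
  [57,-151,-21,0,0,17.1,0.15],
  [66,-174,-29,0,0,22.8,0.15],
  [76,-197,-36,0,0,28.5,0.15],
  [85,-220,-44,0,0,34.2,0.15],
  [94.7,-243,-51.4,0,0,40,0.15],
])

```text
time: 25.07
position: [0.3994, 0.3991, 0.4007]
ee_rot: [-89.8, 0.2, -17.2]
force: [0.4, 0.1, -1.3]
opening: 0.0414
```

```bash
python3 look.py pics/b7.png;python3 st.py; python3 - <<'E'
from h import *
from plant import status
s=status.sense();RP,aP=placeR(60,40)
Tpl=np.array([.4915,.182,.20+.052+.025])-.155*aP
print(delta(s,Tpl+[.02,0,.05],RP))
E
```

```text
25.0667 [0.3994 0.3991 0.4007] F [ 0.4  0.1 -1.3] tip [0.399  0.3998 0.2273]
25.1667 [0.4008 0.3994 0.404 ] [-89.49  -0.15 -17.3 ] F [ 1.06  0.94 -1.06] T [ 0.042 -0.077  0.073] 0.0411234473387916
(array([ 144.3,  -24.9, -290.2]), array([43.98, 95.52, 35.21]))
```

View pics/b7.png

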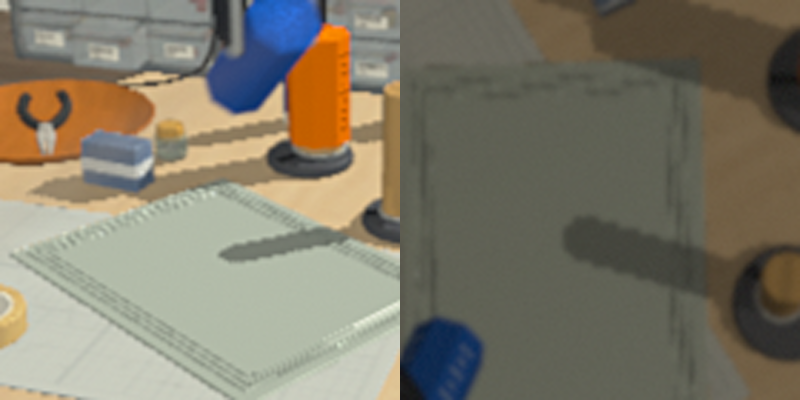

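servo_tool([
  [9,-1.6,-18,2.75,6,2.2,0.15],
  [18,-3,-36,5.5,11.9,4.4,0.15],
  [27,-5,-54,8.2,17.9,6.6,0.15],
  [36,-6,-72,11,23.9,8.8,0.15],
  [45,-8,-91,13.7,29.8,11,0.15],
  [54,-9,-109,16.5,35.8,13.2,0.15],
  [63,-11,-127,19.2,41.8,15.4,0.15],
  [72,-12,-145,22,47.8,17.6,0.15],
  [81,-14,-163,24.7,53.7,19.8,0.15],
  [90,-15.5,-181,27.5,59.7,22,0.15],
])

```text
time: 26.0
position: [0.4325, 0.199, 0.4131]
ee_rot: [-76.8, 31.4, -75.4]
force: [0.3, 0.5, -0.8]
opening: 0.0406
```

```bash
python3 st.py; python3 - <<'E'
from h import *
from plant import status
s=status.sense();RP,aP=placeR(60,40)
Tpl=np.array([.4915,.182,.20+.052+.025])-.155*aP
print(delta(s,Tpl+[0,0,.0],RP))
E
```

```text
26.0 [0.4325 0.199  0.4131] [-76.81  31.4  -75.37] F [ 0.27  0.48 -0.81] T [-0.606  0.088 -0.047] 0.04062587904393997
(array([117.9, -35.4, -23.1]), array([16.53, 35.5 , 13.53]))
```

servo_tool([
  [14,-4,-3,2,4.3,1.6,0.15],
  [31,-9,-6,4.4,9.4,3.6,0.15],
  [48,-14,-9,6.8,14.5,5.5,0.15],
  [65,-20,-13,9.2,19.7,7.5,0.15],
  [81,-24,-16,11.4,24.5,9.3,0.15],
  [96,-29,-19,13.5,29,11,0.15],
  [108,-32,-21,15.1,32.5,12.4,0.15],
  [115,-34.5,-22.5,16.1,34.7,13.2,0.15],
  [118,-35.4,-23,16.5,35.5,13.5,0.15],
  [118,-35.4,-23,16.5,35.5,13.5,0.15],
])

```text
time: 26.83
position: [0.4326, 0.0797, 0.3768]
ee_rot: [-89.9, 49.9, -119.7]
force: [-0.7, 0.2, -0.7]
opening: 0.0411
```

```bash
python3 st.py; python3 - <<'E'
from h import *
from plant import camera,status
C={n:camera(n) for n in("scene","top")};s=status.sense();print(s["position"],s["ee_rot"])
G=s["position"]+.155*rot(s["ee_rot"])[:,1];x0=G+.0087*np.array([.5,.866,0])-[0,0,.0245];print("cup FK",x0)
print("topfit",topfit(C["top"],x0,.042,'blue',n=8))
A=None
for n,peg in(("scene",1),("top",1)):
    c=C[n];im=cv2.resize(c["pixels"][:,:,::-1],None,fx=5,fy=5,interpolation=cv2.INTER_CUBIC)
    P=cupv(x0,np.array([0,0,-1.]),np.array([.5,.866,0]),.042)
    cv2.polylines(im,[np.round((hullpts(c,P)+.5)*5).astype(int)],True,(0,255,0),1)
    cv2.polylines(im,[np.round((hullpts(c,np.r_[circ(.491,.182,.1215,.01675),circ(.491,.182,.02,.01675)])+.5)*5).astype(int)],True,(255,0,255),1)
    u,w=proj(c,[[.4915,.182,.18]])[0];w=max(w,50);o=im[int((w-50)*5):int((w+50)*5),int((u-40)*5):int((u+40)*5)];A=o if A is None else np.hstack([A,o])
cv2.imwrite("pics/c1.png",A)
c=C["scene"];q=proj(c,cupv(x0,np.array([0,0,-1.]),np.array([.5,.866,0]),.042));cl=int(q[:,0].min());cr=int(q[:,0].max())
lo_,hi_=q[:8,:],q[8:,:];print("model L/R bottom",lo_[:,0].min().round(2),lo_[:,0].max().round(2),lo_[:,1].mean().round(1),"top",hi_[:,0].min().round(2),hi_[:,0].max().round(2),hi_[:,1].mean().round(1))
rows=np.arange(int(q[:,1].min())+6,int(q[:,1].max())-5,3)
L,Rr=edges(c["pixels"],rows,cl,cr,'blue');print(np.c_[rows,L.round(2),Rr.round(2)].tolist())
E
```

```text
26.8333 [0.4326 0.0797 0.3768] [ -89.92   49.89 -119.69] F [-0.72  0.21 -0.73] T [-0.707  0.485  0.025] 0.04107146515593858
[0.43299828 0.08046969 0.37775773] [ -89.8173809    49.95159157 -119.48922835]
cup FK [0.49618596 0.19104118 0.25352588]
topfit (array([179.99357605,   0.49368596,   0.19154118]), array([0.49362346, 0.19147868]))
model L/R bottom 308.01 328.11 128.3 top 308.39 329.47 80.8
[[85.0, 309.52, 329.8], [88.0, 309.57, 326.6], [91.0, 309.57, 323.54], [94.0, 309.58, 344.33], [97.0, 309.55, 341.67], [100.0, 309.55, 342.17], [103.0, 309.42, 260.5], [106.0, 309.4, 328.56], [109.0, 309.39, 328.5], [112.0, 309.5, 329.17], [115.0, 308.86, 328.98], [118.0, 308.99, 328.63], [121.0, 308.98, 328.49], [124.0, 308.97, 328.32]]
```

View pics/c1.png

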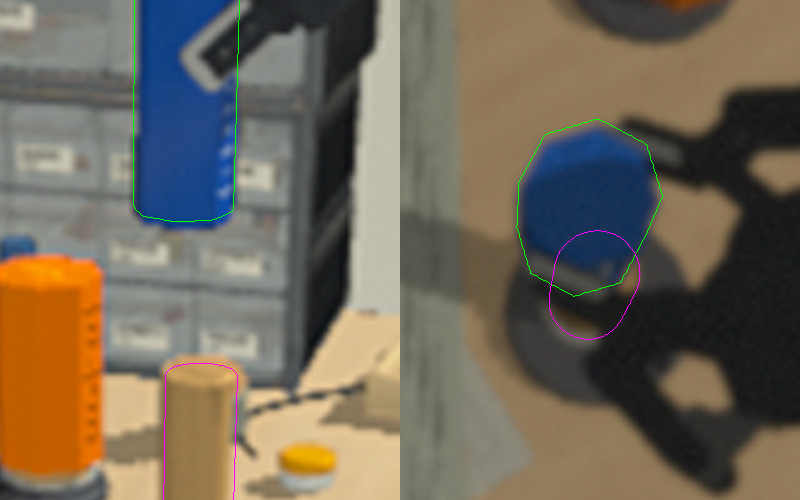

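```bash
python3 - <<'E'
from h import *
from plant import camera
c=camera("scene");px=c["pixels"]
p0=cv2.imread("pics/scene0.png")
for z in(.04,.05,.06,.07,.08,.09,.10):
    u,v=proj(c,[[.491,.182,z]])[0];r=int(round(v));hw=.01675*418.9/np.linalg.norm(c["xyz"]-[.491,.182,z])
    print(z,"row",r,"model",round(u-hw,2),round(u+hw,2),[tuple(map(int,px[r,i])) for i in range(int(u-hw)-3,int(u-hw)+4)],"|",[tuple(map(int,px[r,i])) for i in range(int(u+hw)-3,int(u+hw)+5)])
im=cv2.resize(px[140:220,290:350,::-1],None,fx=8,fy=8,interpolation=cv2.INTER_NEAREST);im=im[:600]
cv2.imwrite("pics/pg.png",im)
t=camera("top")["pixels"]
E
```

```text
0.04 row 194 model 314.05 327.93 [(221, 193, 146), (225, 195, 149), (185, 159, 117), (140, 114, 75), (135, 108, 64), (143, 114, 69), (146, 116, 70)] | [(158, 125, 77), (171, 135, 82), (184, 145, 87), (206, 170, 119), (218, 187, 141), (219, 189, 144), (219, 188, 143), (219, 188, 143)]
0.05 row 190 model 314.1 328.04 [(221, 192, 145), (223, 194, 146), (188, 162, 119), (143, 117, 75), (137, 109, 65), (143, 114, 70), (147, 117, 70)] | [(166, 132, 79), (182, 143, 86), (207, 171, 118), (221, 190, 142), (220, 192, 146), (219, 191, 144), (219, 189, 143), (218, 189, 141)]
0.06 row 186 model 314.16 328.16 [(220, 192, 145), (224, 196, 150), (195, 169, 126), (149, 124, 85), (133, 105, 63), (142, 113, 68), (148, 118, 71)] | [(165, 129, 77), (179, 142, 84), (203, 168, 114), (220, 189, 141), (223, 196, 150), (222, 194, 147), (208, 181, 138), (198, 171, 132)]
0.07 row 182 model 314.22 328.27 [(220, 188, 143), (220, 190, 144), (194, 166, 123), (148, 122, 82), (134, 105, 64), (142, 113, 68), (148, 117, 72)] | [(162, 129, 76), (177, 139, 83), (199, 162, 107), (218, 186, 137), (223, 194, 150), (223, 195
[... 183 characters left out ...]
71)] | [(160, 126, 77), (173, 136, 81), (192, 155, 98), (214, 180, 131), (225, 194, 148), (225, 194, 147), (198, 170, 130), (144, 128, 105)]
0.09 row 174 model 314.35 328.5 [(137, 120, 91), (138, 119, 92), (130, 112, 81), (127, 104, 67), (134, 106, 64), (143, 114, 69), (149, 119, 72)] | [(158, 125, 74), (171, 135, 80), (175, 142, 90), (141, 126, 98), (91, 94, 86), (107, 105, 90), (189, 166, 127), (224, 192, 144)]
0.1 row 170 model 314.42 328.62 [(222, 196, 148), (226, 196, 148), (190, 165, 126), (140, 117, 83), (133, 104, 63), (142, 112, 67), (148, 118, 72)] | [(145, 115, 70), (163, 129, 78), (178, 143, 88), (151, 134, 103), (118, 121, 107), (125, 127, 110), (121, 119, 104), (154, 136, 108)]
```

View pics/pg.png

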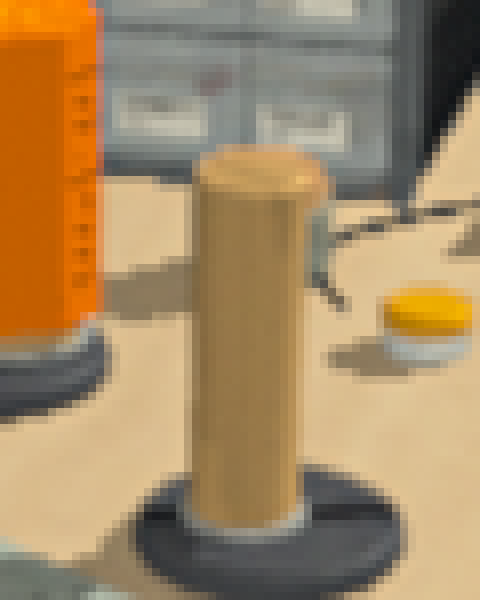

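```bash
cat >> h.py <<'E'
def tgt_blue(cx,cy,mz,off=.0087,h=.0245):
    RP,aP=placeR(60,40);d=np.array([.5,.8660254,0])
    return np.array([cx,cy,mz+.052+h])-off*d-.155*aP,RP
E
python3 - <<'E'
from h import *
from plant import status
s=status.sense();print(s["position"],s["ee_rot"]);T,RP=tgt_blue(.4940,.1830,.145);print(T,delta(s,T,RP))
t=cv2.imread("pics/top0.png");a=t[170:230,320:375];b=cv2.imread("pics/t1.png")[170:230,320:375]
cv2.imwrite("pics/pt.png",cv2.resize(a,None,fx=10,fy=10,interpolation=cv2.INTER_NEAREST)[:600])
E
```

```text
[0.43319901 0.08079194 0.37823347] [ -89.76781945   49.98996844 -119.41178724]
[0.43028156 0.07263642 0.32113208] (array([49.2, 30.2,  1.3]), array([0.22, 0.38, 0.01]))
```

View pics/pt.png

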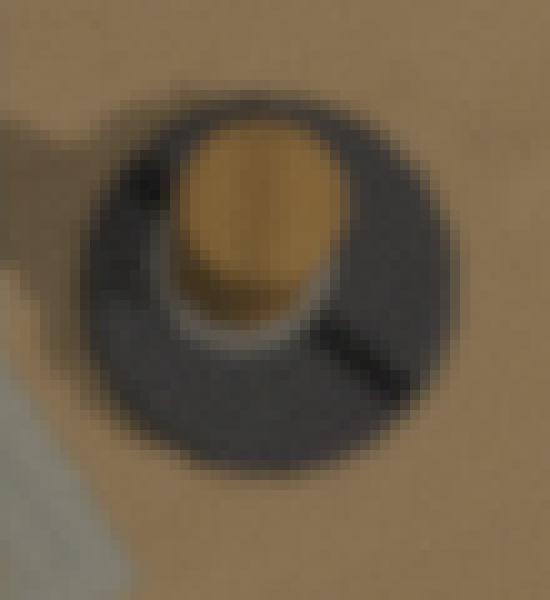

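servo_tool([
  [6,4,0.2,0,0,0,0.15],
  [13,8,0.4,0.1,0.1,0,0.15],
  [20,12.5,0.6,0.1,0.2,0,0.15],
  [27,17,0.8,0.1,0.3,0,0.15],
  [34,21,1,0.2,0.3,0,0.15],
  [40,25,1.1,0.2,0.4,0,0.15],
  [45,28,1.2,0.2,0.4,0,0.15],
  [49.2,30.2,1.3,0.2,0.4,0,0.15],
  [49.2,30.2,1.3,0.2,0.4,0,0.15],
  [49.2,30.2,1.3,0.2,0.4,0,0.15],
])

```text
time: 27.87
position: [0.4301, 0.0723, 0.3209]
ee_rot: [-90.1, 50.0, -120.2]
force: [-0.6, 0.8, 0.0]
opening: 0.0411
```

```bash
python3 st.py; cat > meas.py <<'E'
from h import *
from plant import camera,status
import sys
C={n:camera(n) for n in("scene","top")};s=status.sense();print(s["position"].round(4),s["ee_rot"].round(2))
G=s["position"]+.155*rot(s["ee_rot"])[:,1];x0=G+.0087*np.array([.5,.866,0])-[0,0,.0245];print("cup FK",x0.round(4),"mouth z",x0[2]-.052)
print("topfit",topfit(C["top"],x0,.042,'blue',n=6))
c=C["scene"];px=c["pixels"].astype(float)
def half(v,i_in,step,ref_out):  # walk from inside to outside, mid crossing
    t=(v[i_in]+ref_out)/2
# cup edges by B-R ; inside level from own pixels
P=cupv(x0,np.array([0,0,-1.]),np.array([.5,.866,0]),.042);q=proj(c,P)
for r in range(int(q[:8,1].mean())-14,int(q[:8,1].mean())-3,2):
    L,Rr=edges(c["pixels"],[r],int(q[:,0].min()),int(q[:,0].max()),'blue')
    f=(r-q[8:,1].mean())/(q[:8,1].mean()-q[8:,1].mean());ml=q[8:,0].min()*(1-f)+q[:8,0].min()*f;mr=q[8:,0].max()*(1-f)+q[:8,0].max()*f
    print(r,"cup",L.round(2),Rr.round(2),"mid",((L+Rr)/2).round(2),"model",round(ml,2),round(mr,2),round((ml+mr)/2,2))
for r in (182,186,190):
    g=px[r,:,2]
    def cr(i0,outv,inn,d):
        t=(outv+inn)/2;i=i0
        while (g[i]<t): i+=d
        return i-d+d*(t-g[i-d])/(g[i]-g[i-d])
    print(r,"peg",round(cr(319,145,66,-1),2),round(cr(322,143,87,1),2))
A=None
for n in("scene","top"):
    c=C[n];im=cv2.resize(c["pixels"][:,:,::-1],None,fx=6,fy=6,interpolation=cv2.INTER_CUBIC)
    cv2.polylines(im,[np.round((hullpts(c,P)+.5)*6).astype(int)],True,(0,255,0),1)
    u,w=proj(c,[[.4915,.182,.13]])[0];w=max(w,48);o=im[int((w-48)*6):int((w+48)*6),int((u-32)*6):int((u+32)*6)];A=o if A is None else np.hstack([A,o])
cv2.imwrite(sys.argv[1],A)
E
python3 meas.py pics/c2.png
```

```text
27.8667 [0.4301 0.0723 0.3209] [ -90.13   50.   -120.17] F [-0.61  0.81  0.04] T [-0.753  0.468  0.002] 0.04107017401770046
[0.4303 0.0723 0.3215] [ -90.02   50.04 -120.07]
cup FK [0.4942 0.1827 0.1975] mouth z 0.1454848685511688
topfit (array([168.82144165,   0.49219112,   0.18318558]), array([0.49187862, 0.18331058]))
137 cup [311.84] [330.63] mid [321.24] model 311.15 331.0 321.07
139 cup [311.93] [330.61] mid [321.27] model 311.13 330.93 321.03
141 cup [311.73] [330.47] mid [321.1] model 311.11 330.87 320.99
143 cup [311.67] [330.78] mid [321.23] model 311.09 330.81 320.95
145 cup [311.65] [330.65] mid [321.15] model 311.06 330.74 320.9
147 cup [311.56] [330.61] mid [321.08] model 311.04 330.68 320.86
182 peg 313.48 327.19
186 peg 313.52 326.94
190 peg 313.36 326.9
```

View pics/c2.png

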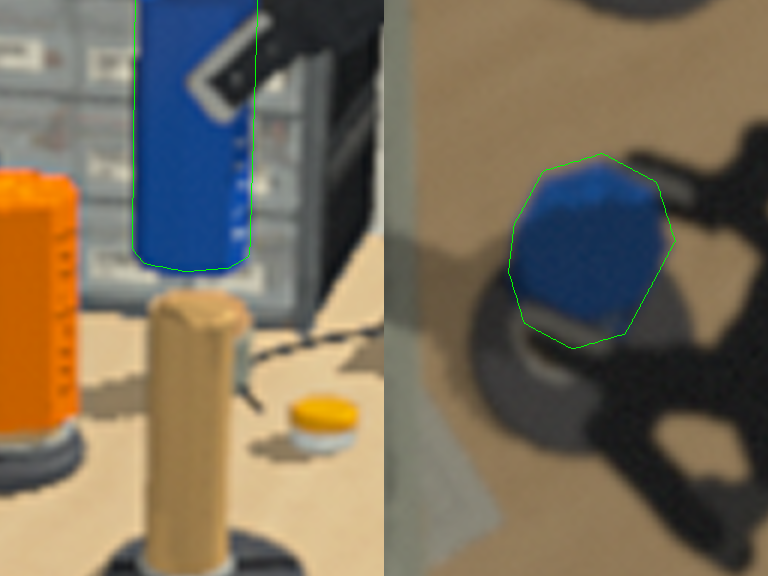

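```bash
python3 - <<'E'
from h import *
from plant import status
s=status.sense()
for z in(.127,.118):
    T,RP=tgt_blue(.4933,.1820,z);print(T,delta(s,T,RP))
E
```

```text
[0.42958156 0.07163642 0.30313208] (array([14.7, 11.1, -0.3]), array([-0.04, -0.05, -0.04]))
[0.42958156 0.07163642 0.29413208] (array([21.6, 16.9, -0.3]), array([-0.04, -0.05, -0.04]))
```

servo_tool([
  [2,1.5,-0.1,0,0,0,0.15],
  [4,3,-0.1,0,0,0,0.15],
  [6,4.6,-0.2,0,0,0,0.15],
  [8,6.1,-0.2,0,0,0,0.15],
  [10,7.6,-0.3,0,0,0,0.15],
  [11.6,8.8,-0.3,0,0,0,0.15],
  [13,9.8,-0.3,0,0,0,0.15],
  [14,10.6,-0.3,0,0,0,0.15],
  [14.7,11.1,-0.3,0,0,0,0.15],
  [14.7,11.1,-0.3,0,0,0,0.15],
])

```text
time: 28.8
position: [0.4293, 0.0717, 0.3025]
ee_rot: [-90.1, 50.0, -120.1]
force: [0.2, -0.4, -0.5]
opening: 0.0409
```

```bash
python3 st.py; python3 meas.py pics/c3.png
```

```text
28.8 [0.4293 0.0717 0.3025] [ -90.11   50.   -120.15] F [ 0.21 -0.4  -0.55] T [-0.794  0.448  0.035] 0.04093440224388053
[0.4294 0.0717 0.3028] [ -90.08   50.01 -120.12]
cup FK [0.4931 0.182  0.1787] mouth z 0.12666252086335159
topfit (array([162.18218994,   0.49114668,   0.18253247]), array([0.49102168, 0.18271997]))
145 cup [312.55] [330.86] mid [321.71] model 311.58 331.27 321.43
147 cup [312.51] [330.81] mid [321.66] model 311.56 331.21 321.38
149 cup [312.53] [330.69] mid [321.61] model 311.54 331.14 321.34
151 cup [312.42] [330.81] mid [321.61] model 311.51 331.08 321.3
153 cup [312.44] [330.74] mid [321.59] model 311.49 331.01 321.25
155 cup [312.44] [330.59] mid [321.52] model 311.47 330.95 321.21
182 peg 313.45 327.19
186 peg 313.53 326.94
190 peg 313.37 326.84
```

View pics/c3.png

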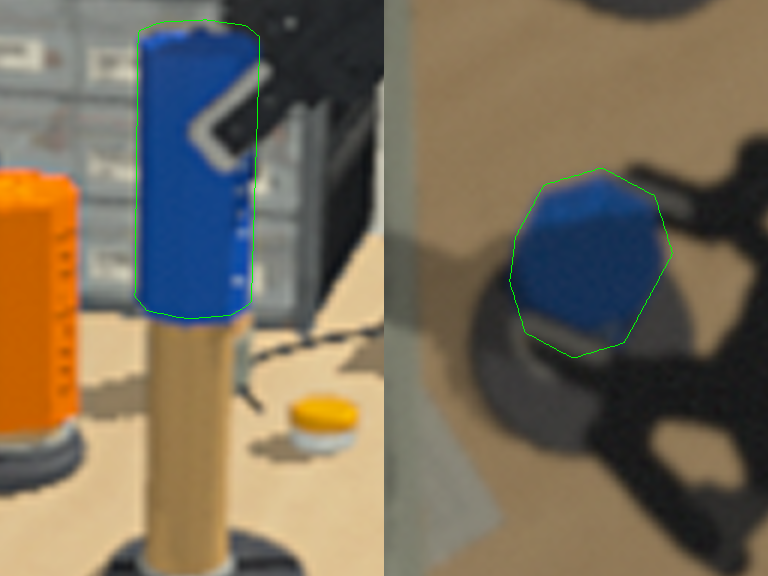

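servo_tool([
  [0.2,0.8,0.2,0,0,0,0.15],
  [0.8,1.4,0.2,0,0,0,0.15],
  [1.4,1.9,0.2,0,0,0,0.15],
  [2,2.4,0.2,0,0,0,0.15],
  [2.6,2.9,0.2,0,0,0,0.15],
  [3.2,3.4,0.2,0,0,0,0.15],
  [3.8,3.9,0.2,0,0,0,0.15],
  [4.4,4.4,0.2,0,0,0,0.15],
  [5,4.9,0.2,0,0,0,0.15],
  [5.6,5.4,0.2,0,0,0,0.15],
])

```text
time: 29.73
position: [0.4297, 0.0721, 0.2949]
ee_rot: [-90.1, 50.0, -120.1]
force: [0.2, 0.5, -0.6]
opening: 0.0411
```

```bash
python3 st.py
```

```text
29.7333 [0.4297 0.0721 0.2949] [ -90.09   50.01 -120.13] F [ 0.2   0.54 -0.65] T [-0.757  0.443  0.006] 0.041125826731588475
```

servo_tool([
  [0.6,0.5,0,0,0,0,0.15],
  [1.2,1,0,0,0,0,0.15],
  [1.8,1.5,0,0,0,0,0.15],
  [2.4,2,0,0,0,0,0.15],
  [3,2.5,0,0,0,0,0.15],
  [3.6,3,0,0,0,0,0.15],
  [4.2,3.5,0,0,0,0,0.15],
  [4.8,4,0,0,0,0,0.15],
  [5.4,4.5,0,0,0,0,0.15],
  [6,5,0,0,0,0,0.15],
])

```text
time: 30.57
position: [0.4297, 0.072, 0.2871]
ee_rot: [-90.1, 50.0, -120.1]
force: [-0.2, 0.5, -1.2]
opening: 0.0409
```

```bash
python3 st.py
```

```text
30.5667 [0.4297 0.072  0.2871] [ -90.09   50.01 -120.13] F [-0.16  0.48 -1.19] T [-0.785  0.393 -0.032] 0.04092486123506053
```

servo_tool([
  [1.2,1,0,0,0,0,0.15],
  [2.9,2.4,0,0,0,0,0.15],
  [4.6,3.9,0,0,0,0,0.15],
  [6.3,5.3,0,0,0,0,0.15],
  [8,6.7,0,0,0,0,0.15],
  [9.7,8.1,0,0,0,0,0.15],
  [11.4,9.6,0,0,0,0,0.15],
  [13.1,11,0,0,0,0,0.15],
  [14.8,12.4,0,0,0,0,0.15],
  [16.5,13.9,0,0,0,0,0.15],
])

```text
time: 31.4
position: [0.4297, 0.0721, 0.2653]
ee_rot: [-90.1, 50.0, -120.1]
force: [-0.1, -0.4, -0.2]
opening: 0.0409
```

```bash
python3 st.py; python3 - <<'E'
from h import *
from plant import camera
C={n:camera(n) for n in("scene","top")}
cv2.imwrite("pics/c4.png",np.hstack([cv2.resize(C["scene"]["pixels"][110:220,265:375,::-1],(400,400),interpolation=cv2.INTER_CUBIC),cv2.resize(C["top"]["pixels"][140:240,290:390,::-1],(400,400),interpolation=cv2.INTER_CUBIC)]))
E
```

```text
31.4 [0.4297 0.0721 0.2653] [ -90.09   50.01 -120.13] F [-0.13 -0.39 -0.19] T [-0.78   0.439  0.024] 0.040876425903709726
```

View pics/c4.png

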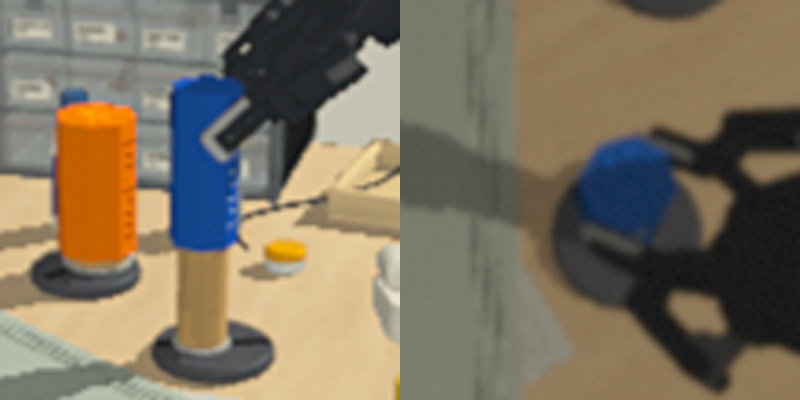

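servo_tool([
  [2,1.7,0,0,0,0,0.15],
  [4.3,3.6,0,0,0,0,0.15],
  [6.8,5.7,0,0,0,0,0.15],
  [9.3,7.8,0,0,0,0,0.15],
  [11.8,9.9,0,0,0,0,0.15],
  [14.3,12,0,0,0,0,0.15],
  [16.8,14.1,0,0,0,0,0.15],
  [19.3,16.2,0,0,0,0,0.15],
  [21.8,18.3,0,0,0,0,0.15],
  [23.7,19.9,0,0,0,0,0.15],
])

```text
time: 32.33
position: [0.4297, 0.0721, 0.2342]
ee_rot: [-90.1, 50.0, -120.2]
force: [-0.3, 0.5, -0.5]
opening: 0.0409
```

```bash
python3 st.py
```

```text
32.3333 [0.4297 0.0721 0.2342] [ -90.11   50.   -120.15] F [-0.33  0.46 -0.53] T [-0.775  0.433  0.035] 0.040909008555609146
```

servo_tool([
  [2,1.7,0,0,0,0,0.15],
  [4,3.4,0,0,0,0,0.15],
  [6,5,0,0,0,0,0.15],
  [8,6.7,0,0,0,0,0.15],
  [10,8.4,0,0,0,0,0.15],
  [11.8,9.9,0,0,0,0,0.15],
  [13.5,11.3,0,0,0,0,0.15],
  [15,12.6,0,0,0,0,0.15],
  [16.2,13.6,0,0,0,0,0.15],
  [17,14.3,0,0,0,0,0.15],
])

```text
time: 33.17
position: [0.4297, 0.0721, 0.2122]
ee_rot: [-90.1, 50.0, -120.1]
force: [-0.3, 0.6, -0.5]
opening: 0.0409
```

```bash
python3 st.py
```

```text
33.1667 [0.4297 0.0721 0.2122] [ -90.1    50.01 -120.14] F [-0.32  0.57 -0.53] T [-0.736  0.417  0.045] 0.04085060447539131
```

About 11–13 mm left. I creep from here.

servo_tool([
  [0.7,0.6,0,0,0,0,0.15],
  [1.4,1.2,0,0,0,0,0.15],
  [2.1,1.8,0,0,0,0,0.15],
  [2.8,2.4,0,0,0,0,0.15],
  [3.5,2.9,0,0,0,0,0.15],
  [4.1,3.5,0,0,0,0,0.15],
  [4.7,4,0,0,0,0,0.15],
  [5.3,4.5,0,0,0,0,0.15],
  [5.7,4.8,0,0,0,0,0.15],
  [6,5,0,0,0,0,0.15],
])

```text
time: 34.0
position: [0.4297, 0.0721, 0.2045]
ee_rot: [-90.1, 50.0, -120.1]
force: [-0.5, 0.1, -1.0]
opening: 0.041
```

```bash
python3 st.py
```

```text
34.0 [0.4297 0.0721 0.2045] [ -90.09   50.01 -120.13] F [-0.49  0.12 -1.  ] T [-0.751  0.425 -0.001] 0.040956273347332754
```

servo_tool([
  [0.3,0.3,0,0,0,0,0.15],
  [0.6,0.5,0,0,0,0,0.15],
  [0.9,0.8,0,0,0,0,0.15],
  [1.2,1,0,0,0,0,0.15],
  [1.5,1.3,0,0,0,0,0.15],
  [1.7,1.4,0,0,0,0,0.15],
  [1.9,1.6,0,0,0,0,0.15],
  [2,1.7,0,0,0,0,0.15],
  [2.2,1.8,0,0,0,0,0.15],
  [2.3,1.9,0,0,0,0,0.15],
])

```text
time: 34.83
position: [0.4298, 0.0722, 0.202]
ee_rot: [-90.1, 50.1, -120.1]
force: [-3.4, -3.0, 4.5]
opening: 0.0413
```

```bash
python3 st.py
```

```text
34.8333 [0.4298 0.0722 0.202 ] [ -90.06   50.09 -120.08] F [-3.37 -2.96  4.46] T [-0.178  0.395  0.25 ] 0.04125081752260958
```

servo_tool([
  [0.1,0.1,0,0,0,0,0.15],
  [0.2,0.2,0,0,0,0,0.15],
  [0.3,0.25,0,0,0,0,0.15],
  [0.4,0.3,0,0,0,0,0.15],
  [0.4,0.3,0,0,0,0,0.15],
  [0.4,0.3,0,0,0,0,0.15],
  [0.4,0.3,0,0,0,0,0.15],
  [0.4,0.3,0,0,0,0,0.15],
  [0.4,0.3,0,0,0,0,0.15],
  [0.4,0.3,0,0,0,0,0.15],
])

```text
time: 35.67
position: [0.4299, 0.0722, 0.2019]
ee_rot: [-90.0, 50.1, -120.0]
force: [-3.1, -2.2, 6.7]
opening: 0.0412
```

```bash
python3 st.py; python3 - <<'E'
from h import *
from plant import camera
c=camera("scene");im=cv2.resize(c["pixels"][:,:,::-1],None,fx=7,fy=7,interpolation=cv2.INTER_CUBIC)
cv2.polylines(im,[np.round((hullpts(c,cupv(np.array([.4925,.183,.075]),np.array([0,0,-1.]),np.array([.5,.866,0]),.042))+.5)*7).astype(int)],True,(0,255,0),1)
u,w=proj(c,[[.4915,.182,.08]])[0];cv2.imwrite("pics/c5.png",im[int((w-40)*7):int((w+40)*7),int((u-50)*7):int((u+50)*7)])
E
```

```text
35.6667 [0.4299 0.0722 0.2019] [ -90.02   50.14 -120.04] F [-3.14 -2.23  6.7 ] T [-0.032  0.316  0.283] 0.041180115299173675
```

View pics/c5.png

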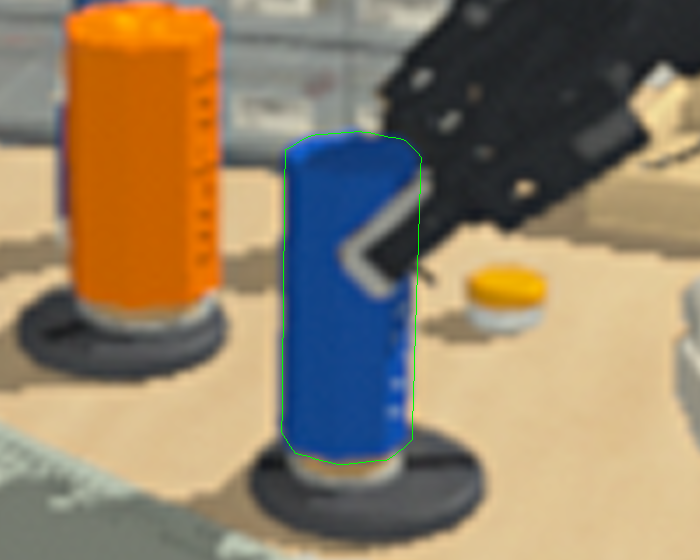

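servo_tool([
  [0,0,0,0,0,0,0.52],
  [0,0,0,0,0,0,0.56],
  [0,0,0,0,0,0,0.62],
  [0,0,0,0,0,0,0.75],
  [0,0,0,0,0,0,0.9],
  [0,0,0,0,0,0,1],
  [0,-6,0,0,0,0,1],
  [0,-16,0,0,0,0,1],
  [0,-32,0,0,0,0,1],
  [0,-50,0,0,0,0,1],
])

```text
time: 36.55
position: [0.4099, 0.0387, 0.2333]
ee_rot: [-90.2, 50.0, -120.2]
force: [0.5, 0.6, 0.1]
opening: 0.0855
```

servo_tool([
  [-12,-20,0,0,0,0,1],
  [-26,-36,0,0,0,0,1],
  [-38,-46,0,0,0,0,1],
  [-46,-52,0,0,0,0,1],
  [-50,-55,0,0,0,0,1],
  [-50,-55,0,0,0,0,1],
  [-50,-55,0,0,0,0,1],
  [-50,-55,0,0,0,0,1],
  [-50,-55,0,0,0,0,1],
  [-50,-55,0,0,0,0,1],
])

```text
time: 37.38
position: [0.4052, 0.0303, 0.306]
ee_rot: [-90.3, 50.0, -120.2]
force: [0.1, -0.4, 0.6]
opening: 0.0856
```

```bash
python3 st.py; python3 - <<'E'
from h import *
from plant import camera
C={n:camera(n) for n in("scene","top")}
c=C["scene"];im=cv2.resize(c["pixels"][:,:,::-1],None,fx=5,fy=5,interpolation=cv2.INTER_CUBIC)
for x,y,w in((.6467,.1358,.056),(.4915,.1825,.042)): cv2.polylines(im,[np.round((hullpts(c,cupv(np.array([x,y,.075]),np.array([0,0,-1.]),np.array([.5,.866,0]),w))+.5)*5).astype(int)],True,(0,255,0),1)
cv2.imwrite("pics/f1.png",im[110*5:220*5,240*5:390*5]);cv2.imwrite("pics/f2.png",C["top"]["pixels"][:,:,::-1])
E
```

```text
37.3833 [0.4052 0.0303 0.306 ] [ -90.26   49.96 -120.25] F [ 0.13 -0.39  0.58] T [-0.638  0.387 -0.044] 0.08557317100455906
```

View pics/f1.png

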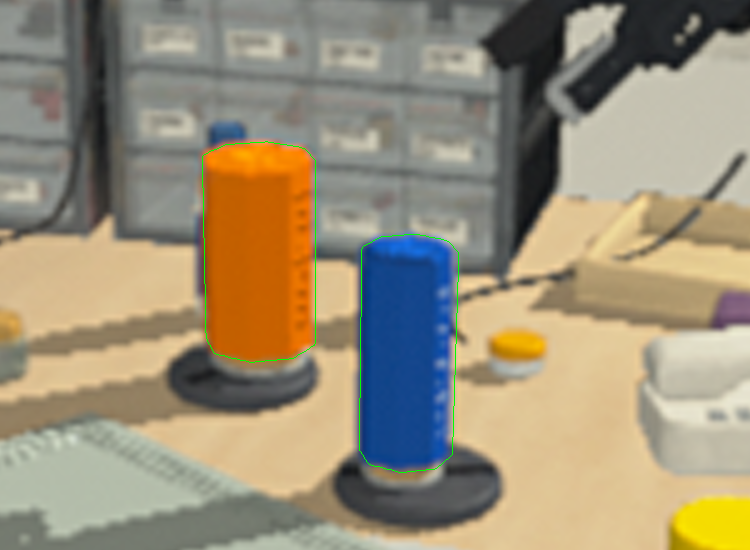

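View pics/f2.png

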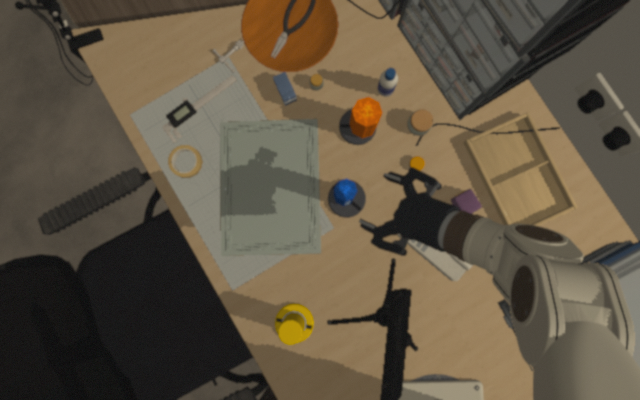

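Both cups fit the seated outlines at scene crop (260,250) and (408,350). In the top view the bystanders are at the same pixels as at the start, and the gripper is clear of everything. I hand the job in.

```bash
python3 -c "
from plant import ctrl,status
print(ctrl.close_job(),status.sense()['time'])"
```

```text
the job is handed in; nothing more can be done
the job is handed in; nothing more can be done
```

Both cups are mouth-down on their posts, the orange one on the thick post and the blue one on the thin post. Both have been released, and the job was handed in at about 37.5 s.

- **How they went on:** I placed the orange cup first. Each cup was lowered slowly until its closed end met the peg top, at about 7 N for both, with no earlier contact in the force readings taken after each move.
- **Blue cup moved first:** Where the blue cup lay, every grasp would have brought the upper arm too close to the lamp on the tripod. I pushed it about 50° round on the mat with closed fingertips, then picked it up normally.
- **Last checks:** In the scene camera both cups match the outline of a fully seated cup. The gripper reads no contact, and the bystanders and the yellow post look unmoved in the top view.
- **Disagreements:** The scene and top cameras and the arm's own position differed by about 1–3 mm on where the pegs and cups stood. I used a compromise between them, and both cups still went on without catching. The gap between arm and lamp was only estimated from the pictures. I saw no sign of contact with it, but the sensor at the wrist would not have felt the upper arm touch.

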